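Load and punch the cuff blanks

ROBOT

A 7-joint arm with a two-finger parallel gripper is mounted at the origin on the work surface. World frame = base frame: x ahead of the robot, y to its left, z up, the work surface at z = 0. Lengths are in m, angles in rad, forces in N, time in s.
With the tool pointing down it reaches from about 0.35 to 0.9 m from the base axis. Payload 19.9 kg.
Tool frame: the origin (TCP) lies on the centre line of the jaws, within the pads' length; the fingertips stand 17 mm ahead of it and the grasp point (between the pads) lies 2 mm behind it (env.finger_overhang is the distance from the TCP to the fingertips, in m); z points along the fingers, y is the direction in which the jaws open and shut (so a half turn about z gives the same grasp; the last joint's range is limited). The gripper opens to 85 mm and grips with 20 to 120 N. Pads are 22 mm wide; open, the fingers measure 114 mm over their backs; the gripper's body (76 mm by 85 mm) begins 54 mm behind the grasp point. The pads swing forward as they close: fully open they stand 13 mm farther back than shut.
Start: joints at [1.175, 0.417, -0.01, 1.614, 0.005, 1.111, -0.053], TCP at [0.217, -0.586, 0.248] pointing down, gripper open.
Joint ranges: [-2.81, 2.81], [-0.39, 2.02], [-1.27, 1.25], [0.06, 2.57], [-1.19, 4.33], [0.19, 2], [-2.82, 2.82]. Speed limits (rad/s): [1.89, 1.89, 2.39, 2.39, 3.01, 3.01, 3.01].

INTERFACE

Orientations are given as a unit quaternion [w, x, y, z].
In Python, from rig import env gives the robot as it stands.
- The arm moves only by the shell command python3 -m jog 'ROWS'. ROWS is text: rows parted by semicolons, each of 7 numbers parted by spaces: the turn, a rotation vector about the tool's x, y, z in units of 6 degrees (1.0 is 6 degrees), then the shift along the tool's x, y, z in units of 30 mm (1.0 is 30 mm), then the opening, from 0 (shut) to 1 (fully open). A call has 1 to 10 rows; each row is the pose to reach, as a shift and turn from the pose commanded when the call began, along the tool's axes at that moment; what a row does not reach only later rows make up. A row lasts 1/12 s, in which the tool goes at most 41.7 mm and 7.16 degrees, less where a joint would pass 70% of its speed; a pose out of reach is approached as far as the arm can. A call with a gripper value outside its range is refused whole. The fingers move at their own pace and stop on an object; the grip force is fixed at half the most. Time passes only in rows, so rows that repeat a pose let the fingers close. It gives the time, the measured TCP pose, the force and the opening at its end, in the units of the state.
- env.get_state(): the state, without advancing time (a new reading comes with each control period).
- env.snapshot(name): name is "side" or "top"; returns the picture (420x560x3 uint8, red, green, blue); there is no depth.
- env.get_calibration(name): a dict with "K" (3x3 intrinsics, pixels), "extrinsics" (4x4, takes a point from world to camera coordinates). Camera axes: x right, y up, looking along -z (the intrinsics and any distortion apply to the point x, -y, -z); pixel columns grow to the right and rows downward; lengths in m; the calibration is good to about 2 mm. A picture is of the moment at which its call begins. get_calibration takes no time and is no camera call.
- env.finish_job(): hands the job in, once; it reports no verdict.
Trained networks look in the newest picture that a camera, given by its name, has taken for a name from the list of things; names that differ only in an ending like _2 or _b are one class to them, and where a whole thing is asked for, a point or a joint stands for the part that bears it (a point fixed in the world has none). Each returns a list of dicts, best first, with "conf" (0 to 1); they miss things now and then, are a little off and sometimes report something else, mostly with a low value. They report only what shows in the picture. A call takes as long as a camera call. They do not tell look-alikes from the thing itself.
- env.recognise(target, camera): "extent" ([left, top, width, height] as shares, 0 to 1, of the picture: columns of its width, rows of its height, round what is visible of it).
- env.place_of(target, camera): "centre" ([column, row] as shares, 0 to 1, of the picture: columns of its width, rows of its height: a listed point, or the origin of a listed thing).
The state is a dict: "clock": time; "joint_positions": joint angles; "qd": joint speeds; "joint_torque": joint torques, N m; "position": TCP position; "ee_rot": TCP orientation; "contact_force": force on the tool from outside, world axes, zero at the start; "ft_torque": the same for the moment, N m; "grip_width": finger opening in m.
Only numpy, scipy, OpenCV 4.12 (cv2) and the standard library are available. Lean on these libraries where they do the work, as an engineer would, in place of code of your own. Each camera call takes 0.05 s, during which the arm holds its last target.

TASK

Lay each bent brass cuff blank that is on the velvet pad into the cradle of its own width on the sliding carriage, turned so that its crown lies in the trough and both of its legs rest in the two V-notches. Then punch them one after another, from the widest to the narrowest: slide the carriage until the dark mark on the blank's crown is centred under the punch tip, and press the punch cap fully down. Finish with the carriage slid fully home against its right-hand stop, every blank still seated in its cradle, and leave the pot, the ring stand and the jar alone.

Things in the scene. Friction and masses are not known exactly. Their poses are not given: they have to be found in the camera images.
- large_mark (a point): large cuff blank: brass tube 10 mm thick bent into a flat U, 64 mm between the leg centre lines, 80 g, flat on a 4 mm pad; same either face up. Point: centre of the crown (straight bar joining the legs, good to grip) and of its dark 10 mm wide punching mark, mid-thickness; x points from the leg ends to the crown, y along the crown. Legs end 70 mm from the crown's centre line
- large_ends (a point): large blank: point midway between its legs, mid-thickness, 52 mm from the crown's centre line, where the notches should hold the legs; axes as its mark
- large_rest (a point): large cradle on the carriage: where the mark of the seated large blank lies, 68 mm above the bench. Just below is a black trough 20 mm long, 16 mm wide on a slim post; carriage deck top 30 mm above the bench. x points away from the robot, across the track: a seated blank's x is along it (legs towards the robot); y runs along the track
- large_notches (a point): large cradle: midpoint of its two black V-notches, 64 mm apart, 12 mm long, mouths 17 mm wide, rims 1.4 mm above the centre line of seated legs; 52 mm nearer to the robot than the trough; at the height of seated legs' centre lines
- medium_mark (a point): medium cuff blank: brass tube 10 mm thick bent into a flat U, 54 mm between the leg centre lines, 70 g, flat on a 4 mm pad; same either face up. Point: centre of the crown (straight bar joining the legs, good to grip) and of its dark 10 mm wide punching mark, mid-thickness; x points from the leg ends to the crown, y along the crown. Legs end 70 mm from the crown's centre line
- medium_ends (a point): medium blank: point midway between its legs, mid-thickness, 52 mm from the crown's centre line, where the notches should hold the legs; axes as its mark
- medium_rest (a point): medium cradle on the carriage: where the mark of the seated medium blank lies, 68 mm above the bench. Just below is a black trough 20 mm long, 16 mm wide on a slim post; carriage deck top 30 mm above the bench. x points away from the robot, across the track: a seated blank's x is along it (legs towards the robot); y runs along the track
- medium_notches (a point): medium cradle: midpoint of its two black V-notches, 54 mm apart, 12 mm long, mouths 17 mm wide, rims 1.4 mm above the centre line of seated legs; 52 mm nearer to the robot than the trough; at the height of seated legs' centre lines
- small_mark (a point): small cuff blank: brass tube 10 mm thick bent into a flat U, 44 mm between the leg centre lines, 60 g, flat on a 4 mm pad; same either face up. Point: centre of the crown (straight bar joining the legs, good to grip) and of its dark 10 mm wide punching mark, mid-thickness; x points from the leg ends to the crown, y along the crown. Legs end 70 mm from the crown's centre line
- small_ends (a point): small blank: point midway between its legs, mid-thickness, 52 mm from the crown's centre line, where the notches should hold the legs; axes as its mark
- small_rest (a point): small cradle on the carriage: where the mark of the seated small blank lies, 68 mm above the bench. Just below is a black trough 20 mm long, 16 mm wide on a slim post; carriage deck top 30 mm above the bench. x points away from the robot, across the track: a seated blank's x is along it (legs towards the robot); y runs along the track
- small_notches (a point): small cradle: midpoint of its two black V-notches, 44 mm apart, 12 mm long, mouths 17 mm wide, rims 1.4 mm above the centre line of seated legs; 52 mm nearer to the robot than the trough; at the height of seated legs' centre lines
- handle (a point): wooden upright grip block on the carriage's front edge, 14 mm along the track, 18 mm across it, from 30 to 76 mm above the bench; point on its centre line 58 mm above the bench; axes as the carriage, y along the track. 107 mm nearer to the robot than the crown troughs, level with the medium cradle
- carriage (a joint): carriage on the track, m: 0 at the home stop (right-hand end), grows as it slides along the track's +y (left) to 0.240; stays where left, about 3 N to move. Cradles come under the punch at about 0.075 (large), 0.159 (medium), 0.233 (small). At home all cradles are clear of the punch stand for loading
- punch (a joint): punch plunger, m: 0 up, 0.011 fully down; spring, about 2 N to start and 7 N fully down; comes up by itself. Fully down its tip just reaches the top of a seated blank's crown
- punch_tip (a point): lower tip of the punch, over the track; when up, 84.5 mm above the bench, 11.5 mm over a seated crown. The stand's arm (26 mm wide, boss 30 mm, 110 to 142 mm above the bench) comes from a column on the far side of the track
- punch_cap (a point): centre of the top face of the punch's round black cap, 28 mm in diameter, straight over the tip, 174.5 mm above the bench when up: press it down here
- pot: bystander: blue ceramic pot, 64 mm wide, 75 mm high; origin at the centre of its underside. Leave it alone
- ring_stand: bystander: black turned ring stand, 52 mm wide, 50 mm high; origin at the centre of its underside. Leave it alone
- jar: bystander: small glass jar with metal cap, 44 mm wide, 45 mm high; origin at the centre of its underside. Leave it alone
Not all that is in view belongs to the job. What is shaped like the part that bears medium_mark but orange is not meant.

How it is judged:
On the way, in this order (a step that is already met when the one before it is completed fails the run):
1. the large blank, seated in its cradle, has its mark under the punch tip (within 6 mm) and the punch is pressed fully down, its tip on the crown (less than 2.2 mm above it) (distance between large_mark and large_rest below 0.005 m and distance between large_ends and large_notches below 0.006 m and angle between the z axis of large_mark and the z axis of handle, either way round below 0.09 rad and horizontal distance between large_mark and punch_tip below 0.006 m and z of large_mark in the frame of punch_tip above -0.0072 m), for 0.1 s.
2. the medium blank, seated in its cradle, has its mark under the punch tip (within 6 mm) and the punch is pressed fully down, its tip on the crown (less than 2.2 mm above it) (distance between medium_mark and medium_rest below 0.005 m and distance between medium_ends and medium_notches below 0.006 m and angle between the z axis of medium_mark and the z axis of handle, either way round below 0.09 rad and horizontal distance between medium_mark and punch_tip below 0.006 m and z of medium_mark in the frame of punch_tip above -0.0072 m), for 0.1 s.
3. the small blank, seated in its cradle, has its mark under the punch tip (within 6 mm) and the punch is pressed fully down, its tip on the crown (less than 2.2 mm above it) (distance between small_mark and small_rest below 0.005 m and distance between small_ends and small_notches below 0.006 m and angle between the z axis of small_mark and the z axis of handle, either way round below 0.09 rad and horizontal distance between small_mark and punch_tip below 0.006 m and z of small_mark in the frame of punch_tip above -0.0072 m), for 0.1 s.
At the end, for the whole second after the job is handed in: Every blank present lies at rest in its own cradle (mark within 5 mm of the crown rest, leg midpoint within 6 mm of the notches' midpoint, flat within 5 degrees), the carriage is within 6 mm of its home stop and the punch is up (under 2 mm) (distance between large_mark and large_rest below 0.005 m and distance between large_ends and large_notches below 0.006 m and angle between the z axis of each of large_mark, medium_mark, small_mark and the z axis of handle, either way round below 0.09 rad and linear speed of each of large, medium, small below 0.02 m/s and distance between medium_mark and medium_rest below 0.005 m and distance between medium_ends and medium_notches below 0.006 m and distance between small_mark and small_rest below 0.005 m and distance between small_ends and small_notches below 0.006 m and value of joint carriage below 0.006 m and value of joint punch below 0.002 m); the robot touches nothing.
It fails at once if the pot is pushed more than 3 cm (distance of pot from where it was at the start of the episode above 0.03 m).
It fails at once if the ring_stand is pushed more than 3 cm (distance of ring_stand from where it was at the start of the episode above 0.03 m).
It fails at once if the jar is pushed more than 3 cm (distance of jar from where it was at the start of the episode above 0.03 m).
Of large, medium, small only 2 to 3 are there at a start; the rules pass over those that are not, and their reading is None.
At some moment in a run one of large, medium, small may be knocked a few centimetres aside while the robot is not near it.
Once in a run the grip may slacken for a moment while it holds something.
It also fails if it takes over 210 s, if anything falls off the work surface, if the arm or the gripper's body presses on something with over 40 N, if the wrist force passes 120 N, or if a joint passes its speed limit or range.

## Working session

There is one attempt and no reset: what is moved stays moved. The work goes in short steps, Python scripts to look and compute and a shell command to move; the robot and the scene stay as the last step left them, time stands still between calls to the robot, and variables do not carry over. Pictures are saved under pics/ and viewed, and the job is handed in when it is done.

```bash
ls; mkdir -p pics
cat > h.py <<'E'
import numpy as np, cv2
from rig import env
def snap(cam,name):
    im=env.snapshot(cam); cv2.imwrite(f'pics/{name}.png',im[:,:,::-1]); return im
def ray(cam,u,v):
    c=env.get_calibration(cam);K=np.array(c['K']);E=np.array(c['extrinsics'])
    d=np.linalg.inv(K)@[u,v,1]; d=np.array([d[0],-d[1],-d[2]])
    R=E[:3,:3];t=E[:3,3]
    return -R.T@t, R.T@d
def at(cam,u,v,z):
    o,d=ray(cam,u,v); return o+d*(z-o[2])/d[2]
def proj(cam,p):
    c=env.get_calibration(cam);K=np.array(c['K']);E=np.array(c['extrinsics'])
    q=E[:3,:3]@np.array(p)+E[:3,3]; q=np.array([q[0],-q[1],-q[2]]); q=K@q; return q[:2]/q[2]
def find(t,cam,n=3):
    return [(np.round(np.array(r['centre'])*[560,420],1),round(r['conf'],2)) for r in env.place_of(t,cam)[:n]]
E
python3 - <<'E'
from h import *
for c in ('side','top'):
    snap(c,c+'0'); k=env.get_calibration(c); print(k.keys(),np.round(k['K'],1).tolist(),'cam',np.round(ray(c,280,210),3).tolist())
print(env.get_state())
E
```

```text
pics
dict_keys(['K', 'extrinsics']) [[508.7, 0.0, 282.3], [0.0, 508.7, 218.7], [0.0, 0.0, 1.0]] cam [[0.227, 0.973, 1.079], [0.246, -0.696, -0.675]]
dict_keys(['K', 'extrinsics']) [[543.7, 0.0, 281.6], [0.0, 543.7, 210.2], [0.0, 0.0, 1.0]] cam [[0.435, 0.009, 1.365], [0.102, 0.005, -0.995]]
{'clock': 0.1, 'joint_positions': array([ 1.17449021,  0.4178546 , -0.01033008,  1.61412136,  0.00469936,
        1.11068009, -0.05297984]), 'qd': array([ 0.00038987, -0.00119851,  0.00088734, -0.00371538, -0.00043595,
        0.00071687, -0.00152535]), 'joint_torque': array([ 1.72067441e-03, -8.65835238e+01,  6.79968651e-01, -4.35642207e+01,
        1.91386737e-02,  4.83104523e-03,  1.19631927e-04]), 'position': array([ 0.21703732, -0.58579518,  0.24775683]), 'ee_rot': array([-5.03999991e-04,  9.84300524e-01,  1.76499880e-01, -1.26733866e-04]), 'contact_force': array([0.07709128, 0.11531271, 0.17511336]), 'ft_torque': array([ 0.02633652, -0.00487595,  0.03920171]), 'grip_width': 0.0851709189901961}
```

View pics/side0.png

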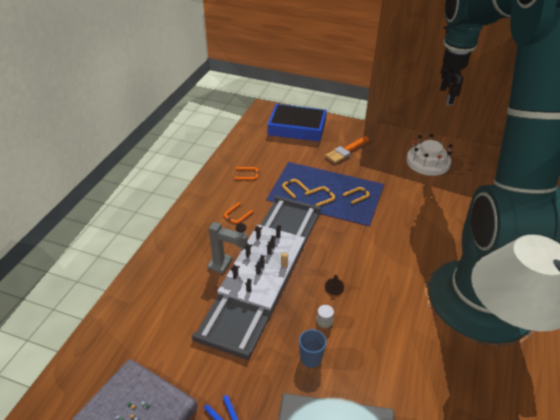

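View pics/top0.png

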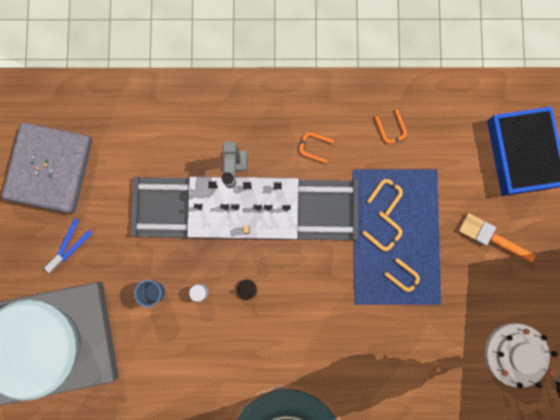

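Run:
```python
from h import *
H={'mark':0.009,'ends':0.009,'rest':0.068,'notches':0.068}
for t in ['large_mark','large_ends','large_rest','large_notches','medium_mark','medium_ends','medium_rest','medium_notches','small_mark','small_ends','small_rest','small_notches','handle','punch_tip','punch_cap','pot','ring_stand','jar']:
    for c in ('top','side'):
        r=find(t,c); z={'handle':.058,'punch_tip':.0845,'punch_cap':.1745,'pot':0,'ring_stand':0,'jar':0}.get(t) 
        if z is None: z=H[t.split('_')[1]]
        print(t,c,[(p.tolist(),k,np.round(at(c,*p,z),4)[:2].tolist()) for p,k in r])
```

```text
large_mark top [([393.7, 241.3], 0.63, [0.4958, -0.2681]), ([395.0, 268.8], 0.6, [0.4277, -0.2698])]
large_mark side [([327.7, 193.4], 0.67, [0.5001, -0.2617])]
large_ends top [([376.8, 225.8], 0.72, [0.5345, -0.2266]), ([210.9, 208.6], 0.35, [0.5779, 0.1887])]
large_ends side [([318.6, 196.9], 0.56, [0.5226, -0.2346])]
large_rest top [([212.8, 185.6], 0.62, [0.6274, 0.177]), ([248.7, 227.2], 0.62, [0.5269, 0.0899])]
large_rest side [([235.3, 269.9], 0.81, [0.6249, 0.1885]), ([258.3, 228.5], 0.65, [0.6263, 0.0241])]
large_notches top [([211.2, 204.0], 0.63, [0.5828, 0.1803])]
large_notches side [([253.2, 270.9], 0.87, [0.5799, 0.1751])]
medium_mark top [([301.4, 140.9], 0.83, [0.7508, -0.039]), ([390.0, 188.5], 0.67, [0.6286, -0.2616]), ([395.0, 138.8], 0.55, [0.7561, -0.2769])]
medium_mark side [([286.3, 181.6], 0.65, [0.6456, -0.2703]), ([227.8, 218.2], 0.56, [0.7534, -0.0398]), ([256.5, 173.4], 0.49, [0.7542, -0.2753])]
medium_ends top [([389.5, 123.1], 0.67, [0.7969, -0.2637]), ([382.5, 199.0], 0.66, [0.602, -0.2422]), ([323.3, 149.2], 0.5, [0.7293, -0.0945])]
medium_ends side [(
[... 1101 characters left out ...]
1, 0.179])]
handle side [([285.4, 257.2], 0.81, [0.5204, 0.0914]), ([297.8, 190.9], 0.51, [0.5778, -0.1834])]
punch_tip top []
punch_tip side [([335.8, 284.5], 0.5, [0.3634, 0.1564])]
punch_cap top [([228.7, 177.2], 0.46, [0.6304, 0.1282])]
punch_cap side [([244.0, 223.7], 0.6, [0.6249, 0.1207])]
pot top [([154.7, 291.4], 0.85, [0.3718, 0.3269])]
pot side [([306.6, 358.0], 0.64, [0.3799, 0.33]), ([260.2, 228.2], 0.2, [0.6482, -0.0429])]
ring_stand top [([247.0, 290.0], 0.54, [0.3752, 0.0974])]
ring_stand side [([335.8, 283.6], 0.74, [0.3758, 0.084]), ([316.6, 197.3], 0.6, [0.5306, -0.2405])]
jar top [([198.7, 291.5], 0.57, [0.3715, 0.2175])]
jar side [([325.1, 323.5], 0.8, [0.3663, 0.2193])]
```

Run:
```python
from h import *
t=cv2.imread('pics/top0.png'); s=cv2.imread('pics/side0.png')
cv2.imwrite('pics/c1.png',cv2.resize(t[165:300,350:445],None,fx=4.4,fy=4.4,interpolation=cv2.INTER_CUBIC))
cv2.imwrite('pics/c2.png',cv2.resize(s[160:225,265:390],None,fx=6,fy=6,interpolation=cv2.INTER_CUBIC))
cv2.imwrite('pics/c3.png',cv2.resize(t[130:250,180:310],None,fx=5,fy=5,interpolation=cv2.INTER_CUBIC))
```

```text
(no output)
```

View pics/c1.png

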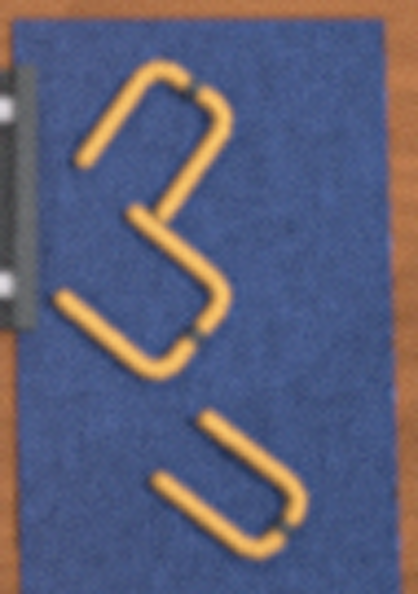

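View pics/c2.png

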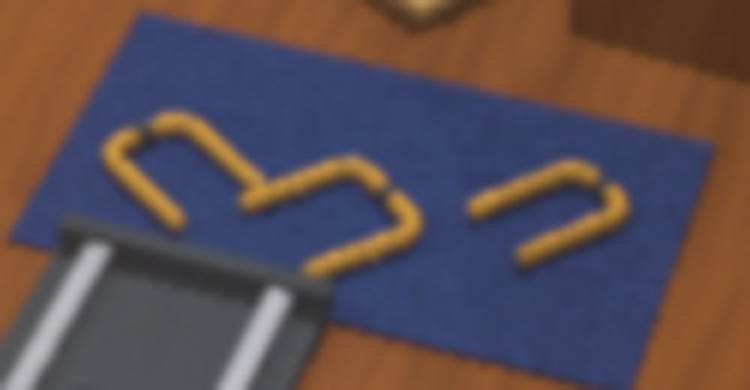

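View pics/c3.png

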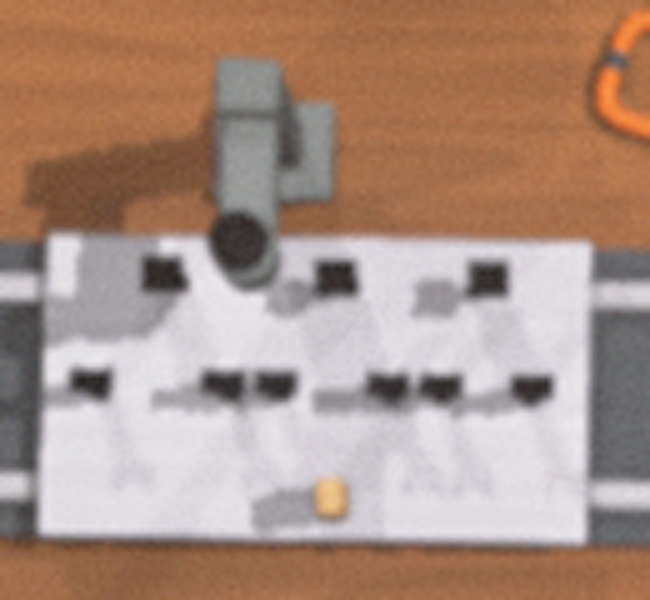

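```bash
cat >> h.py <<'E'
from scipy.spatial.transform import Rotation as Rn
def go(x,y,z,yaw):
    """shift/turn for the target: tool pointing down, tool y at world angle yaw (deg)"""
    s=env.get_state(); q=s['ee_rot']; R=Rn.from_quat([q[1],q[2],q[3],q[0]])
    a=np.radians(yaw); yy=np.array([np.cos(a),np.sin(a),0]); zz=np.array([0,0,-1.]); xx=np.cross(yy,zz)
    T=Rn.from_matrix(np.c_[xx,yy,zz])
    rv=np.degrees((R.inv()*T).as_rotvec())/6; sh=R.inv().apply(np.array([x,y,z])-s['position'])/.03
    print('turn',np.round(rv,3),'shift',np.round(sh,3),'| pos',np.round(s['position'],4),'toolyaw',round(yawof(),2),'F',np.round(s['contact_force'],1),'w',round(s['grip_width'],4),'t',round(s['clock'],2))
def yawof():
    q=env.get_state()['ee_rot']; v=Rn.from_quat([q[1],q[2],q[3],q[0]]).apply([0,1,0]); return np.degrees(np.arctan2(v[1],v[0]))
def tri(pt,ps):
    o1,d1=ray('top',*pt);o2,d2=ray('side',*ps)
    A=np.c_[d1,-d2]; k=np.linalg.lstsq(A,o2-o1,rcond=None)[0]; a=o1+d1*k[0];b=o2+d2*k[1]
    return (a+b)/2, np.linalg.norm(a-b)
E
python3 - <<'E'
from h import *
print('handle top z.076', at('top',246.2,229,.076), 'tri', tri((244.6,227.9),(285.4,257.2)))
print('med rest',tri((246.2,182.2),(244.8,244.3)),'small',tri((279.7,184),(260.1,227.2)),'large',tri((212.8,185.6),(235.3,269.9)))
print('cap',tri((228.7,177.2),(244,223.7)))
go(.525,.097,.2,0)
E
python3 -c "
import cv2
s=cv2.imread('pics/side0.png')
cv2.imwrite('pics/c4.png',cv2.resize(s[215:310,195:315],None,fx=6,fy=6,interpolation=cv2.INTER_CUBIC))"
```

```text
handle top z.076 [0.52205213 0.09528666 0.076     ] tri (array([0.52176823, 0.09894459, 0.06607068]), np.float64(0.007365242444639134))
med rest (array([0.63603725, 0.09661101, 0.0703873 ]), np.float64(0.0015620844446767488)) small (array([0.62822035, 0.01493225, 0.06501581]), np.float64(0.007058540049456829)) large (array([0.62951767, 0.17871959, 0.05545137]), np.float64(0.0005434119249368013))
cap (array([0.62591364, 0.12667869, 0.18051234]), np.float64(0.007053567960804409))
turn [-1.0000e-03 -0.0000e+00 -1.1612e+01] shift [ 17.533 -17.785   1.609] | pos [ 0.2171 -0.5861  0.2482] toolyaw -69.67 F [ 0.1  0.9 -0.1] w 0.0853 t 1.9
```

View pics/c4.png

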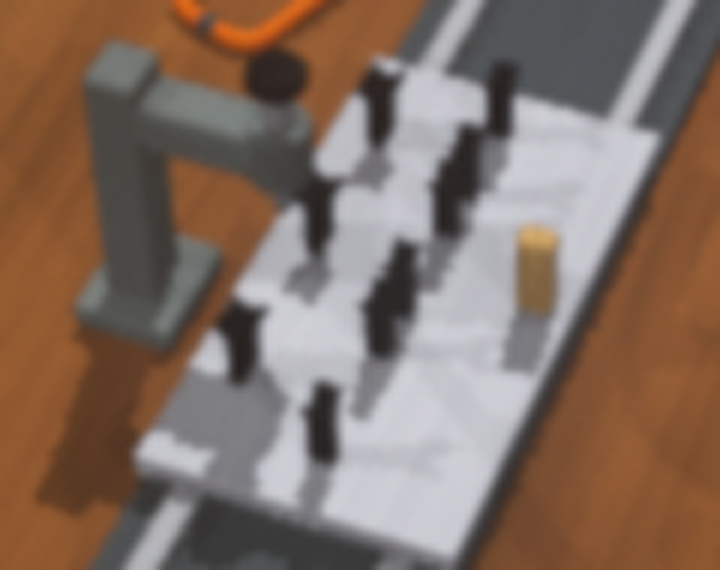

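```bash
python3 -m jog '0 0 -11.6 17.5 -17.7 0 1;0 0 -11.6 17.5 -17.7 0 1;0 0 -11.6 17.5 -17.7 0 1;0 0 -11.6 17.5 -17.7 0 1;0 0 -11.6 17.5 -17.7 0 1;0 0 -11.6 17.5 -17.7 0 1;0 0 -11.6 17.5 -17.7 0 1;0 0 -11.6 17.5 -17.7 0 1;0 0 -11.6 17.5 -17.7 0 1;0 0 -11.6 17.5 -17.7 0 1'; python3 -c "
from h import *
go(.522,.0965,.15,0)"
```

```text
clock: 2.73
position: [0.3893, -0.2046, 0.2486]
ee_rot: [0.0, 0.705, 0.709, -0.0]
contact_force: [2.0, -0.2, -0.5]
grip_width: 0.0852
turn [0.004 0.007 0.052] shift [10.014  4.477  3.282] | pos [ 0.3893 -0.2046  0.2486] toolyaw 0.31 F [ 2.  -0.2 -0.5] w 0.0852 t 2.73
```

```bash
python3 -m jog '0 0 0.05 10 4.47 2 .6;0 0 0.05 10 4.47 2 .6;0 0 0.05 10 4.47 2 .6;0 0 0.05 10 4.47 2 .6;0 0 0.05 10 4.47 2 .6;0 0 0.05 10 4.47 2 .6;0 0 0.05 10 4.47 2 .6;0 0 0.05 10 4.47 3.28 .6;0 0 0.05 10 4.47 3.28 .6;0 0 0.05 10 4.47 3.28 .6'; python3 -c "
from h import *
go(.522,.0965,.062,0)
snap('top','t1');snap('side','s1')
t=cv2.imread('pics/top0.png')
"
```

```text
clock: 3.57
position: [0.5226, 0.0966, 0.1469]
ee_rot: [-0.002, 0.708, 0.706, -0.001]
contact_force: [-0.4, -0.4, -0.0]
grip_width: 0.0508
turn [-0.037 -0.013 -0.024] shift [-0.007 -0.007  2.83 ] | pos [0.5226 0.0966 0.1469] toolyaw -0.14 F [-0.4 -0.4 -0. ] w 0.0508 t 3.57
```

View pics/s1.png

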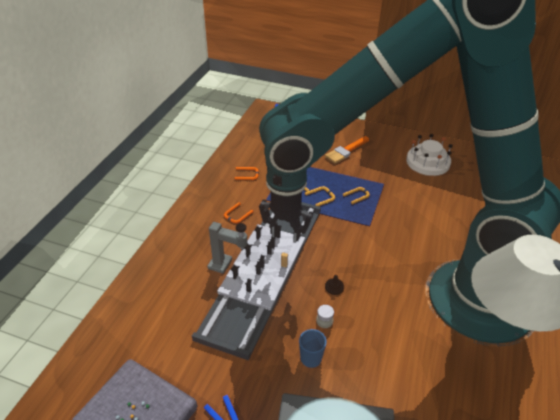

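```bash
python3 -c "
from h import *
print(proj('side',[.5226,.0966,.13]),proj('side',[.522,.096,.058]),proj('top',[.522,.096,.076]))"
python3 -m jog '0 0 0 0 0 1.4 .6;0 0 0 0 0 2.8 .6;0 0 0 0 0 2.8 .6;0 0 0 0 0 2.8 .6';python3 -c "
from h import *
go(.522,.0965,.062,0)
s=snap('side','s2')
cv2.imwrite('pics/c5.png',cv2.resize(s[180:310,215:345,::-1],None,fx=5,fy=5,interpolation=cv2.INTER_CUBIC))
"
```

```text
[284.49646764 239.71119513] [284.27916391 258.22518809] [245.899604   229.02196574]
clock: 4.0
position: [0.5228, 0.0925, 0.0661]
ee_rot: [-0.001, 0.71, 0.704, -0.001]
contact_force: [0.1, -0.6, 1.3]
grip_width: 0.0514
turn [-0.023  0.004 -0.071] shift [ 0.132 -0.026  0.136] | pos [0.5228 0.0925 0.0661] toolyaw -0.42 F [ 0.1 -0.6  1.3] w 0.0514 t 4.0
```

View pics/c5.png

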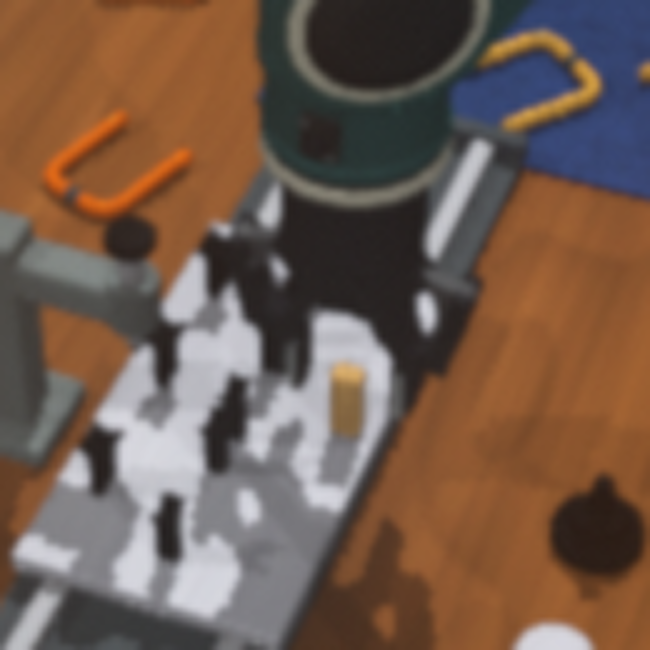

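```bash
python3 -c "
from h import *
for p in [(430,375),(295,380),(347,435),(347,372)]:
    u=215+p[0]/5;v=180+p[1]/5
    print(p,at('side',u,v,.055)[:2],at('side',u,v,.03)[:2],at('side',u,v,.076)[:2])
print(proj('side',[.5228,.0925,.055]))
s=snap('top','t2')
cv2.imwrite('pics/c6.png',cv2.resize(s[130:260,180:310,::-1],None,fx=5,fy=5,interpolation=cv2.INTER_CUBIC))
go(.522,.0965,.062,0)
"
```

```text
(430, 375) [0.48420349 0.06612377] [0.49048042 0.04400055] [0.47893087 0.08470726]
(295, 380) [0.55176703 0.09567554] [0.55969267 0.07427346] [0.5451095  0.11365329]
(347, 435) [0.51193155 0.12289582] [0.51888511 0.10215798] [0.50609056 0.14031561]
(347, 372) [0.52730656 0.080097  ] [0.5346353  0.05831477] [0.52115041 0.09839408]
[284.4176778  257.99425045]
turn [ 0.025 -0.002 -0.068] shift [ 0.108 -0.087  0.215] | pos [0.5246 0.0932 0.0685] toolyaw -0.41 F [0.4 0.8 0.7] w 0.0515 t 4.1
```

View pics/c6.png

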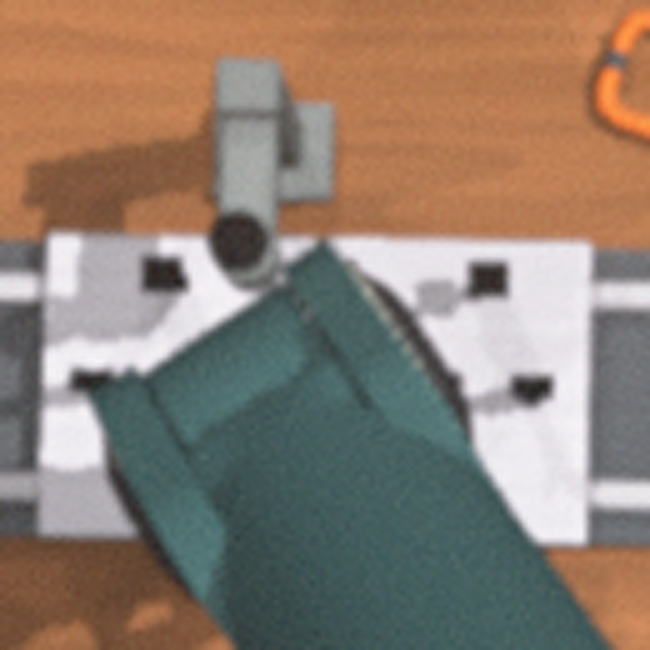

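```bash
python3 -c "
from h import *
go(.522,.0965,.062,0)
s=snap('side','s3')[:,:,::-1]
P=env.get_state()['position']
im=cv2.resize(s[180:310,215:345],None,fx=5,fy=5,interpolation=cv2.INTER_CUBIC)
def d(p,c):
    u,v=(proj('side',p)-[215,180])*5; cv2.circle(im,(int(u),int(v)),4,c,-1)
for sx in(-1,1):
  for dy in (-.011,.011):
    for zz in (-.01,.02): d(P+[sx*.0255,dy,zz],(0,0,255))
for dx in (-.009,.009):
  for dy in (-.007,.007): d([.522+dx,.096+dy,.076],(0,255,0)); d([.522+dx,.096+dy,.03],(255,0,0))
cv2.imwrite('pics/c7.png',im)
go(.522,.0965,.062,0)
"
```

```text
turn [ 0.025 -0.002 -0.068] shift [ 0.108 -0.087  0.215] | pos [0.5246 0.0932 0.0685] toolyaw -0.41 F [0.4 0.8 0.7] w 0.0515 t 4.1
turn [ 0.033 -0.003 -0.068] shift [ 0.106 -0.094  0.221] | pos [0.5248 0.0933 0.0687] toolyaw -0.41 F [ 0.5 -0.2  0.8] w 0.0512 t 4.15
```

View pics/c7.png

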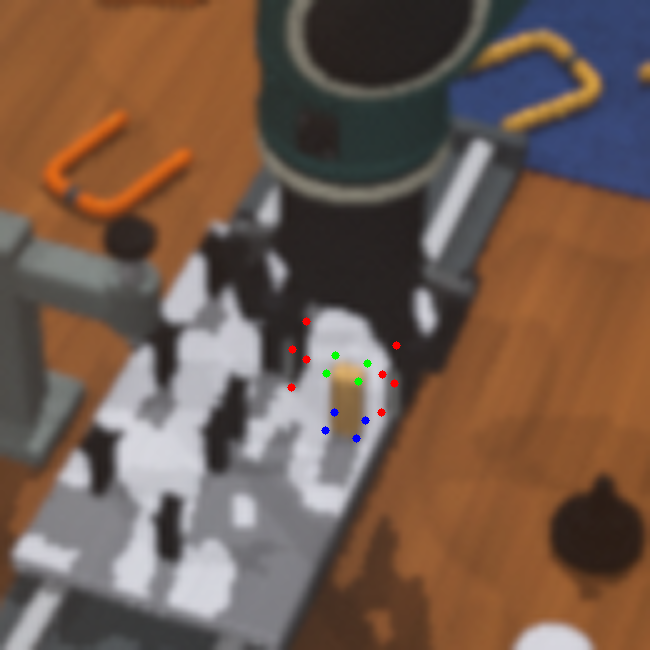

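```bash
python3 -m jog '0 0 0 .1 0 .2 .6;0 0 0 .1 0 .2 0;0 0 0 .1 0 .2 0;0 0 0 .1 0 .2 0;0 0 0 .1 0 .2 0;0 0 0 .1 0 .2 0;0 0 0 .1 0 .2 0;0 0 0 .1 0 .2 0'; python3 -c "
from h import *
go(.522,-.04,.062,0)"
```

```text
clock: 4.82
position: [0.5223, 0.0965, 0.0604]
ee_rot: [-0.0, 0.709, 0.705, -0.001]
contact_force: [-13.6, -1.9, 17.3]
grip_width: 0.0169
turn [-0.019  0.007 -0.059] shift [-4.55   0.019 -0.051] | pos [0.5223 0.0965 0.0604] toolyaw -0.35 F [-13.6  -1.9  17.3] w 0.0169 t 4.82
```

```bash
python3 -m jog '0 0 0 -.5 0 0 0;0 0 0 -1 0 0 0;0 0 0 -1.5 0 0 0;0 0 0 -2 0 0 0;0 0 0 -2.5 0 0 0;0 0 0 -3 0 0 0;0 0 0 -3.5 0 0 0;0 0 0 -3.7 0 0 0;0 0 0 -3.7 0 0 0'; python3 -c "
from h import *
snap('top','t4');go(.522,-.04,.062,0)"
```

```text
clock: 5.57
position: [0.5206, -0.0164, 0.0604]
ee_rot: [-0.001, 0.71, 0.704, -0.002]
contact_force: [-21.9, -2.7, 28.3]
grip_width: 0.0173
turn [-0.04   0.017 -0.074] shift [-0.806  0.053 -0.053] | pos [ 0.5206 -0.0158  0.0604] toolyaw -0.45 F [-22.6  -2.6  27.3] w 0.0173 t 5.62
```

View pics/t4.png

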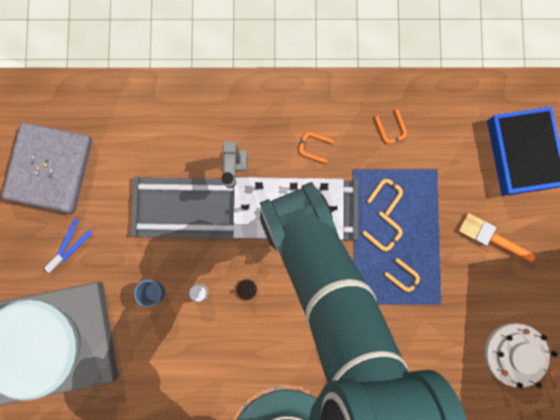

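```bash
python3 -m jog '0 0 0 -.2 -.05 -.1 0;0 0 0 -.4 -.05 -.1 0;0 0 0 -.6 -.05 -.1 0;0 0 0 -.7 -.05 -.1 0;0 0 0 -.8 -.05 -.1 0;0 0 0 -.8 -.05 -.1 0'; python3 -c "
from h import *
go(.522,-.04,.062,0)"
```

```text
clock: 6.12
position: [0.5204, -0.0291, 0.062]
ee_rot: [-0.004, 0.706, 0.708, 0.004]
contact_force: [1.6, 45.3, -18.9]
grip_width: 0.0165
turn [-0.003 -0.105  0.018] shift [-0.362  0.053 -0.005] | pos [ 0.5204 -0.0291  0.062 ] toolyaw 0.11 F [  1.6  45.3 -18.9] w 0.0165 t 6.12
```

```bash
python3 -m jog '0 0 0 .3 0 0 0;0 0 0 .3 0 0 .5;0 0 0 .3 0 0 .5;0 0 0 .3 0 0 .5;0 0 0 .3 0 0 .5;0 0 0 .3 0 -1.3 .5;0 0 0 .3 0 -2.6 .5;0 0 0 .3 0 -4 .5;0 0 0 .3 0 -4 .5;0 0 0 .3 0 -4 .5'; python3 -c "
from h import *
go(.522,-.04,.062,0)"
```

```text
clock: 6.95
position: [0.5222, -0.0304, 0.1853]
ee_rot: [0.002, 0.71, 0.704, 0.001]
contact_force: [-0.2, -0.5, -1.2]
grip_width: 0.0428
turn [ 0.042  0.013 -0.074] shift [-0.314 -0.022  4.11 ] | pos [ 0.5222 -0.0304  0.1853] toolyaw -0.44 F [-0.2 -0.5 -1.2] w 0.0428 t 6.95
```

```bash
python3 -m jog '0 0 0 -14 -9 -2 .5;0 0 0 -14 -9 -2 .5;0 0 0 -14 -9 -2 .5;0 0 0 -14 -9 -2 .5;0 0 0 -14 -9 -2 .5;0 0 0 -14 -9 -2 .5;0 0 0 -14 -9 -2 .5;0 0 0 -14 -9 -2 .5;0 0 0 -14 -9 -2 .5;0 0 0 -14 -9 -2 .5'; python3 -m jog '0 0 0 -2.4 -1.4 0 .5;0 0 0 -2.4 -1.4 0 .5;0 0 0 -2.4 -1.4 0 .5'; python3 -c "
from h import *
snap('top','t5');snap('side','s5');go(.522,-.04,.062,0)
for t in ['large','medium','small']:
  for p,z in (('mark',.009),('ends',.009),('rest',.068),('notches',.068)):
    for c in ('top','side'):
      print(t,p,c,[(q.tolist(),k,np.round(at(c,*q,z),4)[:2].tolist()) for q,k in find(t+'_'+p,c)])
"
```

```text
clock: 7.78
position: [0.2929, -0.3777, 0.2323]
ee_rot: [-0.0, 0.71, 0.705, -0.0]
contact_force: [1.9, -0.7, -0.3]
grip_width: 0.0428
clock: 8.03
position: [0.2467, -0.4536, 0.2315]
ee_rot: [-0.001, 0.713, 0.702, -0.001]
contact_force: [-1.6, 0.1, -0.5]
grip_width: 0.0423
turn [-0.01  -0.015 -0.095] shift [13.704  8.902  5.66 ] | pos [ 0.251  -0.4487  0.2314] toolyaw -0.57 F [ 1.4  1.3 -0.1] w 0.0427 t 8.13
large mark top [([394.3, 239.1], 0.79, [0.5013, -0.2697])]
large mark side [([329.0, 190.0], 0.69, [0.5009, -0.2797])]
large ends top [([378.3, 229.1], 0.74, [0.5263, -0.2302])]
large ends side [([329.1, 192.4], 0.44, [0.4972, -0.2682]), ([273.7, 200.6], 0.32, [0.651, -0.1661])]
large rest top [([258.3, 185.6], 0.65, [0.6274, 0.0673])]
large rest side [([252.8, 238.5], 0.61, [0.6258, 0.0663])]
large notches top [([260.6, 204.8], 0.66, [0.5808, 0.0616])]
large notches side [([270.4, 242.9], 0.68, [0.5741, 0.0647])]
medium mark top [([394.4, 140.2], 0.88, [0.7525, -0.2753]), ([298.0, 141.2], 0.83, [0.75, -0.0304]), ([391.6, 189.6], 0.78, [0.6258, -0.2655])]
medium mark side [([315.2
[... 563 characters left out ...]
, -0.0262])]
medium notches top [([293.4, 206.7], 0.8, [0.5762, -0.0171])]
medium notches side [([281.0, 222.2], 0.97, [0.575, -0.0231])]
small mark top [([418.0, 283.8], 0.63, [0.3908, -0.3259])]
small mark side [([364.8, 193.5], 0.51, [0.3873, -0.3045])]
small ends top [([394.4, 267.8], 0.5, [0.4301, -0.2684])]
small ends side [([351.1, 197.9], 0.48, [0.4235, -0.2673]), ([324.2, 325.8], 0.41, [0.3653, 0.233])]
small rest top [([327.1, 184.0], 0.96, [0.6312, -0.0985])]
small rest side [([272.5, 200.9], 0.86, [0.6305, -0.1008]), ([286.7, 180.3], 0.5, [0.6235, -0.2083])]
small notches top [([326.6, 206.6], 0.8, [0.5764, -0.0968])]
small notches side [([289.2, 206.8], 0.92, [0.5749, -0.0938])]
```

View pics/t5.png

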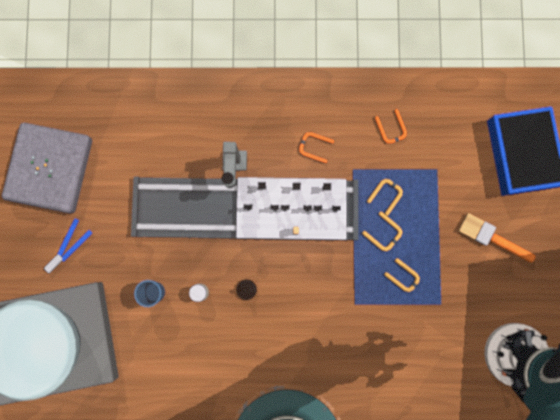

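View pics/s5.png

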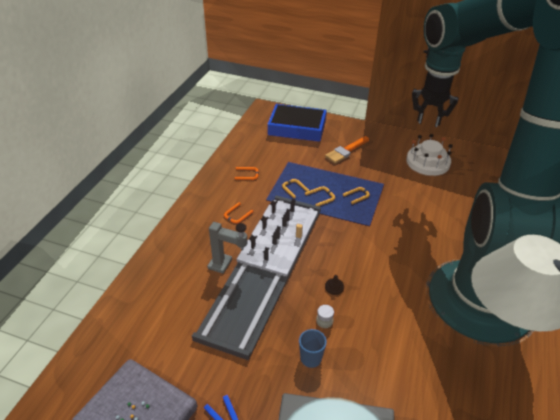

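Run:
```python
from h import *
t=cv2.imread('pics/t5.png')
cv2.imwrite('pics/c8.png',cv2.resize(t[165:250,225:365],None,fx=5.5,fy=5.5,interpolation=cv2.INTER_CUBIC))
t=cv2.imread('pics/s5.png')
cv2.imwrite('pics/c9.png',cv2.resize(t[190:280,205:325],None,fx=6.5,fy=6.5,interpolation=cv2.INTER_CUBIC))
```

```text
(no output)
```

View pics/c8.png

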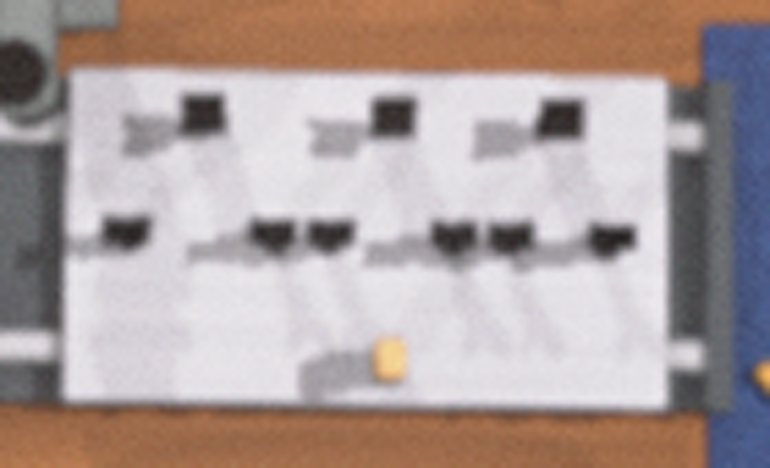

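View pics/c9.png

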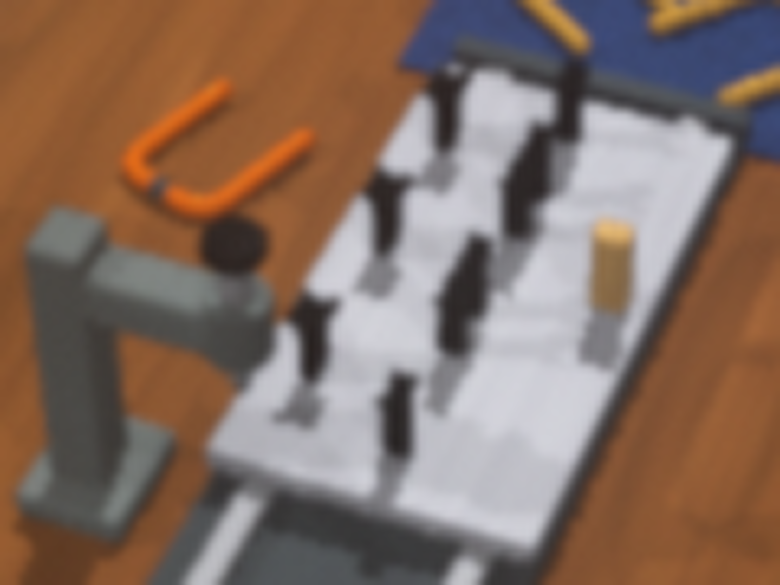

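Run:
```python
from h import *
def T(x,y,z): return np.round(at('top',225+x/5.5-.0,165+y/5.5,z)[:2],4)
def S(x,y,z): return np.round(at('side',205+x/6.5,190+y/6.5,z)[:2],4)
for n,p in dict(L=(203,114),M=(394,117),S=(560,118)).items(): print(n,T(*p,.068),T(*p,.064))
for n,p in dict(Lr=(612,237),a=(511,234),b=(454,234),c=(331,234),d=(272,234),e=(126,231)).items(): print(n,T(*p,.068))
print('handle',T(390,360,.076),'cap',T(18,72,.1745),'deck right',T(668,75,.03),T(668,408,.03),'left',T(70,70,.03),T(63,402,.03),'wall',T(706,85,.03))
print('side cap',S(234,240,.1745),'handle',S(613,235,.076),'L',S(316,302,.069),'M',S(385,180,.069),'S',S(448,72,.069))
print('boss bottom',S(240,350,.11))
```

```text
L [0.627  0.0586] [0.6276 0.0588]
M [ 0.6257 -0.025 ] [ 0.6263 -0.0251]
S [ 0.6252 -0.0977] [ 0.6258 -0.0981]
Lr [ 0.5728 -0.12  ]
a [ 0.5741 -0.0759]
b [ 0.5741 -0.0511]
c [0.5741 0.0026]
d [0.5742 0.0283]
e [0.5755 0.0921]
handle [ 0.5186 -0.0228] cap [0.6284 0.1292] deck right [ 0.6504 -0.1498] [ 0.5001 -0.1479] left [0.6528 0.1203] [0.5028 0.1222] wall [ 0.6458 -0.1669]
side cap [0.6274 0.1343] handle [ 0.5183 -0.0185] L [0.6263 0.059 ] M [ 0.6265 -0.0225] S [ 0.6259 -0.1005]
boss bottom [0.6285 0.1323]
```

```bash
cat >> h.py <<'E'
from scipy.optimize import minimize
W={'large':.064,'medium':.054,'small':.044}
def upts(w,r=.011,off=0.):
    # centre line of U in blank frame offset outward by off; origin mark, x to crown
    h=w/2+off; R=r+off; L=[]
    for s in (-1,1):
        for x in np.linspace(-.068,-r,15): L.append((x,s*h))
        for a in np.linspace(0,np.pi/2,6)[1:]: L.append((-r+R*np.sin(a), s*(h-R+R*np.cos(a))))
        for y in np.linspace(0,h-R,6): L.append((off,s*y))
    return np.array(L)
def bmask(im):
    f=im.astype(float); return cv2.GaussianBlur(np.clip((f[:,:,0]-f[:,:,2]-20)/60,0,1),(0,0),.7)
def fitu(name,ims,x0,z=.009,cams=('top','side')):
    w=W[name]; C=upts(w);O=upts(w,off=.0085);I=upts(w,off=-.0085)
    ms={c:bmask(ims[c]) for c in cams}; cal={c:env.get_calibration(c) for c in cams}
    def samp(c,P,p):
        a=p[2]; X=p[0]+P[:,0]*np.cos(a)-P[:,1]*np.sin(a); Y=p[1]+P[:,0]*np.sin(a)+P[:,1]*np.cos(a)
        K=np.array(cal[c]['K']);E=np.array(cal[c]['extrinsics'])
        q=np.c_[X,Y,np.full(len(X),z)]@E[:3,:3].T+E[:3,3]; q=q*[1,-1,-1]; q=q@K.T; uv=(q[:,:2]/q[:,2:]).astype(np.float32)
        return cv2.remap(ms[c].astype(np.float32),uv[:,0].copy(),uv[:,1].copy(),cv2.INTER_LINEAR)
    def cost(p): return -sum((samp(c,C,p).mean()-.5*samp(c,O,p).mean()-.5*samp(c,I,p).mean()) for c in cams)/len(cams)
    best=None
    for da in (-.3,0,.3):
        for dx in (-.012,0,.012):
            for dy in (-.012,0,.012):
                x=np.array([x0[0]+dx,x0[1]+dy,x0[2]+da])
                r=minimize(cost,x,method='Nelder-Mead',options=dict(initial_simplex=[x,x+[.006,0,0],x+[0,.006,0],x+[0,0,.1]],xatol=1e-4,fatol=1e-4))
                if best is None or r.fun<best.fun: best=r
    return best.x,-best.fun
E
python3 - <<'E'
from h import *
ims={c:cv2.imread(f'pics/{c[0]}5.png')[:,:,::-1] for c in ('top','side')}
G=dict(large=(.498,-.27,np.radians(-130)),medium=(.628,-.263,np.radians(-38)),small=(.388,-.318,np.radians(-130)))
for n in G:
    for cams in (('top',),('side',),('top','side')):
        p,s=fitu(n,ims,G[n],cams=cams); print(n,cams,np.round(p[:2],4),round(np.degrees(p[2]),1),round(s,3))
E
```

```text
large ('top',) [ 0.4972 -0.2677] -130.4 0.843
large ('side',) [ 0.4979 -0.2704] -130.1 0.558
large ('top', 'side') [ 0.4975 -0.2687] -130.1 0.685
medium ('top',) [ 0.6383 -0.2699] -35.6 0.852
medium ('side',) [ 0.6382 -0.2725] -36.7 0.584
medium ('top', 'side') [ 0.638 -0.271] -36.3 0.707
small ('top',) [ 0.3893 -0.3152] -128.7 0.841
small ('side',) [ 0.3907 -0.3178] -127.7 0.568
small ('top', 'side') [ 0.3902 -0.3163] -127.9 0.684
```

```bash
python3 -c "
from h import *
go(.4975,-.2687,.12,-130.1)"
```

```text
turn [-2.0000e-03  1.0000e-03  2.1622e+01] shift [6.024 8.124 3.751] | pos [ 0.2526 -0.4478  0.2326] toolyaw -0.37 F [0.3 0.2 0.2] w 0.0428 t 9.33
```

```bash
python3 -m jog '0 0 21.6 6 8.1 1 .4;0 0 21.6 6 8.1 1 .4;0 0 21.6 6 8.1 1 .4;0 0 21.6 6 8.1 1 .4;0 0 21.6 6 8.1 1 .4;0 0 21.6 6 8.1 1 .4;0 0 21.6 6 8.1 1 .4;0 0 21.6 6 8.1 1 .4;0 0 21.6 6 8.1 3.7 .4;0 0 21.6 6 8.1 3.7 .4';  python3 -c "
from h import *
go(.4975,-.2687,.12,-130.1)"
```

```text
clock: 10.17
position: [0.499, -0.2686, 0.124]
ee_rot: [0.001, 0.974, 0.228, 0.002]
contact_force: [0.7, -0.8, -1.2]
grip_width: 0.034
turn [ 0.012 -0.043 11.077] shift [-0.046 -0.019  0.135] | pos [ 0.499  -0.2686  0.124 ] toolyaw -63.64 F [ 0.7 -0.8 -1.2] w 0.034 t 10.17
```

```bash
python3 -m jog '0 0 11.1 0 0 0 .4;0 0 11.1 0 0 0 .4;0 0 11.1 0 0 0 .4;0 0 11.1 0 0 0 .4;0 0 11.1 0 0 0 .4;0 0 11.1 0 0 0 .4;0 0 11.1 0 0 0 .4;0 0 11.1 0 0 0 .4;0 0 11.1 0 0 0 .4;0 0 11.1 0 0 0 .4';python3 -m jog '0 0 0.5 0 0 0 .4;0 0 0.5 0 0 0 .4;0 0 0.5 0 0 0 .4';  python3 -c "
from h import *
print(env.get_state()['joint_positions'][6])
go(.4975,-.2687,.12,-130.1)"
```

```text
clock: 11.0
position: [0.4965, -0.2696, 0.1237]
ee_rot: [-0.0, 0.938, -0.346, -0.0]
contact_force: [0.3, -0.0, 0.1]
grip_width: 0.0342
clock: 11.25
position: [0.4965, -0.2696, 0.1237]
ee_rot: [-0.0, 0.931, -0.366, -0.0]
contact_force: [-0.8, 0.4, 0.0]
grip_width: 0.0341
-1.8798543816596864
turn [-0.     0.    -0.471] shift [ 0.003 -0.046  0.124] | pos [ 0.4965 -0.2696  0.1237] toolyaw -132.92 F [-0.8  0.4  0. ] w 0.0341 t 11.25
```

```bash
python3 -m jog '0 0 -.47 0 -.05 1 .4;0 0 -.47 0 -.05 2 .4;0 0 -.47 0 -.05 2.8 .4;0 0 -.47 0 -.05 3 .4;0 0 -.47 0 -.05 3 .4;0 0 -.47 0 -.05 3 .4';  python3 -c "
from h import *
go(.4975,-.2687,.0245,-130.1)
s=snap('side','s6')
cv2.imwrite('pics/c10.png',cv2.resize(s[130:240,250:390,::-1],None,fx=5.5,fy=5.5,interpolation=cv2.INTER_CUBIC))
"
```

```text
clock: 11.75
position: [0.4978, -0.2688, 0.0345]
ee_rot: [-0.0, 0.939, -0.343, 0.0]
contact_force: [-0.0, -0.9, -0.3]
grip_width: 0.0339
turn [-0.002 -0.003 -0.011] shift [-0.01   0.002  0.334] | pos [ 0.4978 -0.2688  0.0345] toolyaw -130.17 F [-0.  -0.9 -0.3] w 0.0339 t 11.75
```

View pics/c10.png

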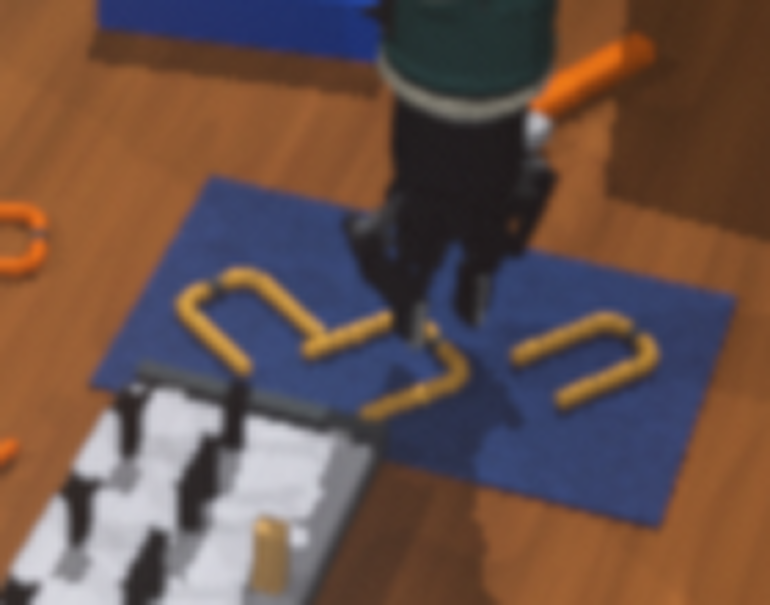

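```bash
python3 -m jog '0 0 0 0 0 .33 .4;0 0 0 0 0 .33 .4;0 0 0 0 0 .33 0;0 0 0 0 0 .33 0;0 0 0 0 0 .33 0;0 0 0 0 0 .33 0;0 0 0 0 0 .33 0;0 0 0 0 0 .33 0;0 0 0 0 0 .33 0';  python3 -c "
from h import *
go(.4975,-.2687,.0245,-130.1)"
```

```text
clock: 12.55
position: [0.4976, -0.2687, 0.0243]
ee_rot: [-0.0, 0.939, -0.344, 0.0]
contact_force: [-2.5, -0.1, 5.7]
grip_width: 0.0068
turn [-0.002 -0.004 -0.017] shift [-0.002  0.002 -0.005] | pos [ 0.4976 -0.2687  0.0243] toolyaw -130.2 F [-2.5 -0.1  5.7] w 0.0068 t 12.55
```

```bash
python3 -m jog '0 0 0 0 0 0 .3;0 0 0 0 0 0 .3;0 0 0 0 0 0.1 .3;0 0 0 0 0 .1 .3;0 0 0 0 0 .1 0;0 0 0 0 0 .1 0;0 0 0 0 0 .1 0;0 0 0 0 0 .1 0;0 0 0 0 0 .1 0;0 0 0 0 0 .1 0';  python3 -c "
from h import *
go(.4975,-.2687,.0245,-130.1)"
```

```text
clock: 13.38
position: [0.4981, -0.2691, 0.0215]
ee_rot: [0.0, 0.939, -0.344, 0.001]
contact_force: [-1.6, -0.0, 14.1]
grip_width: 0.0072
turn [-0.004 -0.016 -0.019] shift [-0.024  0.002 -0.099] | pos [ 0.4981 -0.2691  0.0215] toolyaw -130.21 F [-1.6 -0.  14.1] w 0.0072 t 13.38
```

```bash
python3 -m jog '0 0 0 0 0 -.5 0;0 0 0 0 0 -1.5 0;0 0 0 0 0 -2.5 0;0 0 0 0 0 -3.5 0;0 0 0 0 0 -3.5 0';  python3 -c "
from h import *
go(.4975,-.2687,.0245,-130.1)
s=snap('side','s7')
cv2.imwrite('pics/c11.png',cv2.resize(s[110:240,250:400,::-1],None,fx=5.,fy=5.,interpolation=cv2.INTER_CUBIC))
s=snap('top','t7')
cv2.imwrite('pics/c12.png',cv2.resize(s[165:300,330:470,::-1],None,fx=4.2,fy=4.2,interpolation=cv2.INTER_CUBIC))
"
```

```text
clock: 13.8
position: [0.4995, -0.2697, 0.1308]
ee_rot: [0.0, 0.939, -0.344, 0.003]
contact_force: [1.7, -0.8, -0.3]
grip_width: 0.0073
turn [-0.017 -0.063 -0.019] shift [-0.098  0.024  3.544] | pos [ 0.4995 -0.2697  0.1308] toolyaw -130.22 F [ 1.7 -0.8 -0.3] w 0.0073 t 13.8
```

View pics/c11.png

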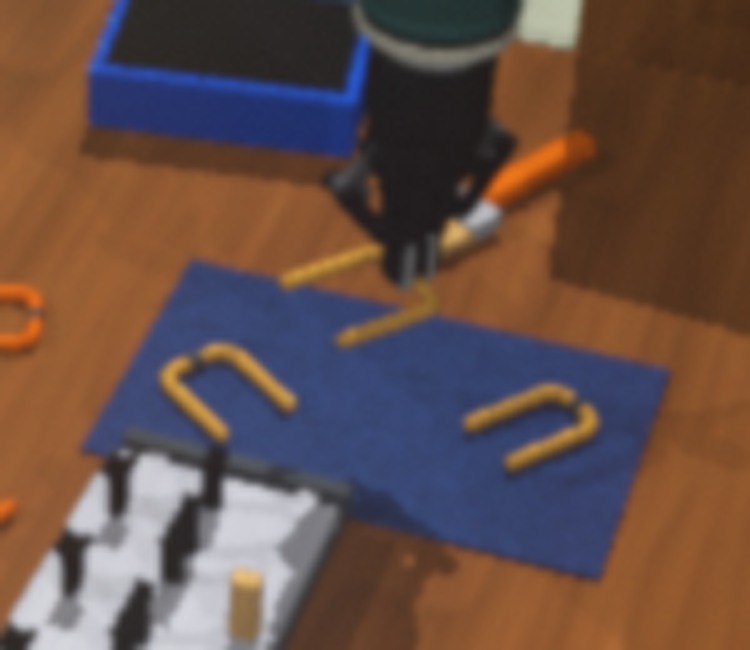

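View pics/c12.png

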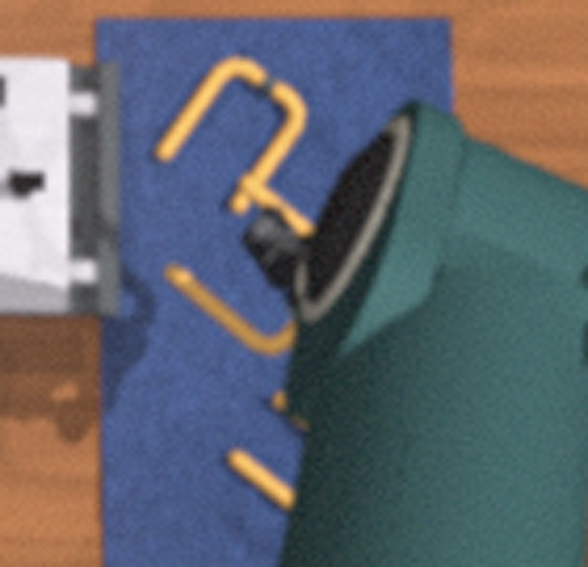

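```bash
python3 -c "
from h import *
go(.6,-.1,.16,-0.7)"
```

```text
turn [ 1.6000e-02 -1.4000e-02 -2.1585e+01] shift [-1.03  -6.499 -1.114] | pos [ 0.4978 -0.2689  0.1265] toolyaw -130.21 F [ 0.7 -0.3 -1.4] w 0.0072 t 13.9
```

```bash
python3 -m jog '0 0 -1.2 -.1 -.7 -1.1 0;0 0 -2.4 -.2 -1.4 -1.1 0;0 0 -3.6 -.3 -2 -1.1 0;0 0 -4.8 -.4 -2.6 -1.1 0;0 0 -6 -.5 -3.2 -1.1 0;0 0 -7.2 -.6 -3.8 -1.1 0;0 0 -8.4 -.7 -4.4 -1.1 0;0 0 -9.6 -.8 -5.1 -1.1 0;0 0 -10.8 -.9 -5.8 -1.1 0;0 0 -12 -1 -6.5 -1.1 0';  python3 -c "
from h import *
go(.6,-.1,.16,-0.7)"
```

```text
clock: 14.73
position: [0.6002, -0.0993, 0.1571]
ee_rot: [-0.001, 0.962, 0.274, -0.001]
contact_force: [-0.2, -0.1, -1.5]
grip_width: 0.007
turn [-2.30e-02  2.00e-03 -9.59e+00] shift [-0.017  0.015 -0.095] | pos [ 0.6002 -0.0993  0.1571] toolyaw -58.24 F [-0.2 -0.1 -1.5] w 0.007 t 14.73
```

```bash
python3 -m jog '0 0 -1.1 0 0 0 0;0 0 -2.2 0 0 0 0;0 0 -3.3 0 0 0 0;0 0 -4.4 0 0 0 0;0 0 -5.5 0 0 0 0;0 0 -6.6 0 0 0 0;0 0 -7.7 0 0 0 0;0 0 -8.8 0 0 0 0;0 0 -9.6 0 0 0 0;0 0 -9.6 0 0 0 0';  python3 -c "
from h import *
go(.6265,.0588,.13,-0.7)"
```

```text
clock: 15.57
position: [0.5998, -0.1003, 0.1571]
ee_rot: [-0.001, 0.712, 0.703, -0.0]
contact_force: [0.6, -0.5, -0.9]
grip_width: 0.007
turn [-0.02  -0.014 -0.006] shift [5.312 0.824 0.911] | pos [ 0.5998 -0.1003  0.1571] toolyaw -0.74 F [ 0.6 -0.5 -0.9] w 0.007 t 15.57
```

```bash
python3 -m jog '0 0 0 1 .4 .3 0;0 0 0 2 .6 .5 0;0 0 0 3 .82 .8 0;0 0 0 4 .82 .9 0;0 0 0 5 .82 .9 0;0 0 0 5.3 .82 .9 0;0 0 0 5.3 .82 .9 0;0 0 0 5.3 .82 .9 0';  python3 -c "
from h import *
go(.6265,.0588,.0805,-0.7)
ims={c:snap(c,c[0]+'8') for c in ('top','side')}
P=env.get_state()['position']
for c in ('side','top'):
  print(fitu('large',ims,(P[0],P[1],-.012),z=P[2]-.0125,cams=(c,)))
s=ims['side'];cv2.imwrite('pics/c13.png',cv2.resize(s[150:280,190:330,::-1],None,fx=5.,fy=5.,interpolation=cv2.INTER_CUBIC))
go(.6265,.0588,.0805,-0.7)
"
```

```text
clock: 16.23
position: [0.6274, 0.0583, 0.131]
ee_rot: [-0.0, 0.714, 0.701, -0.0]
contact_force: [0.0, -0.0, -2.2]
grip_width: 0.0073
turn [-0.011 -0.    -0.06 ] shift [ 0.018 -0.028  1.684] | pos [0.6274 0.0583 0.131 ] toolyaw -1.06 F [ 0.  -0.  -2.2] w 0.0073 t 16.23
(array([ 0.62510913,  0.05292532, -0.00980266]), np.float64(0.43567848205566406))
(array([ 0.61788072,  0.05811815, -0.01174103]), np.float64(0.0007171189063228667))
turn [-0.007  0.005 -0.074] shift [ 0.069 -0.039  1.694] | pos [0.6277 0.0567 0.1313] toolyaw -1.14 F [-0.  -0.6 -1.6] w 0.0069 t 16.33
```

View pics/c13.png

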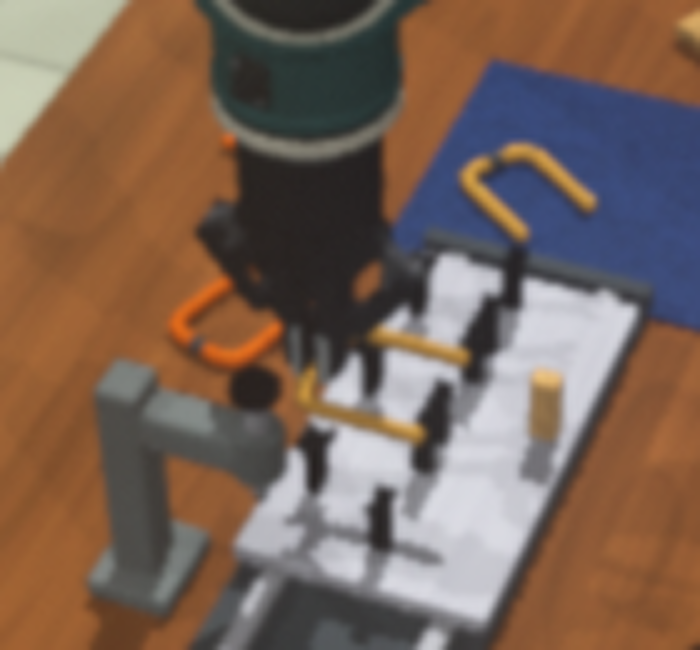

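View pics/t8.png

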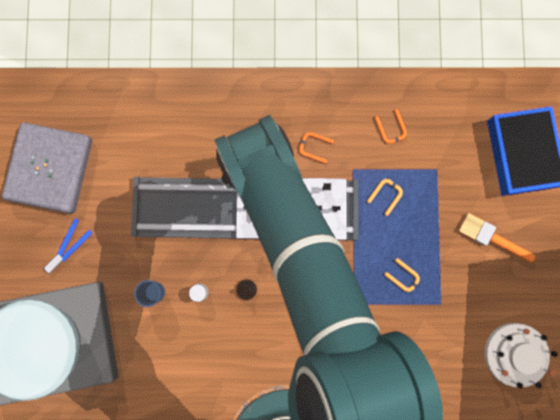

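```bash
python3 -m jog '0 0 -.05 .06 -.03 .7 0;0 0 -.05 .06 -.03 1.3 0;0 0 -.05 .06 -.03 1.3 0;0 0 -.05 .06 -.03 1.3 0;0 0 -.05 .06 -.03 1.3 0';  python3 -c "
from h import *
go(.6265,.0592,.0805,-0.7)
s=snap('side','s9');cv2.imwrite('pics/c14.png',cv2.resize(s[190:280,220:310,::-1],None,fx=7.,fy=7.,interpolation=cv2.INTER_CUBIC))
go(.6265,.0592,.0805,-0.7)
"
```

```text
clock: 16.75
position: [0.6273, 0.0594, 0.0937]
ee_rot: [0.0, 0.712, 0.702, 0.0]
contact_force: [-0.3, 0.5, -0.6]
grip_width: 0.0071
turn [ 0.007 -0.001 -0.011] shift [-0.006 -0.028  0.441] | pos [0.6273 0.0594 0.0937] toolyaw -0.77 F [-0.3  0.5 -0.6] w 0.0071 t 16.75
turn [ 0.013 -0.001 -0.008] shift [-0.012 -0.033  0.45 ] | pos [0.6275 0.0596 0.094 ] toolyaw -0.75 F [-1.   0.3 -1.2] w 0.0071 t 16.8
```

View pics/c14.png

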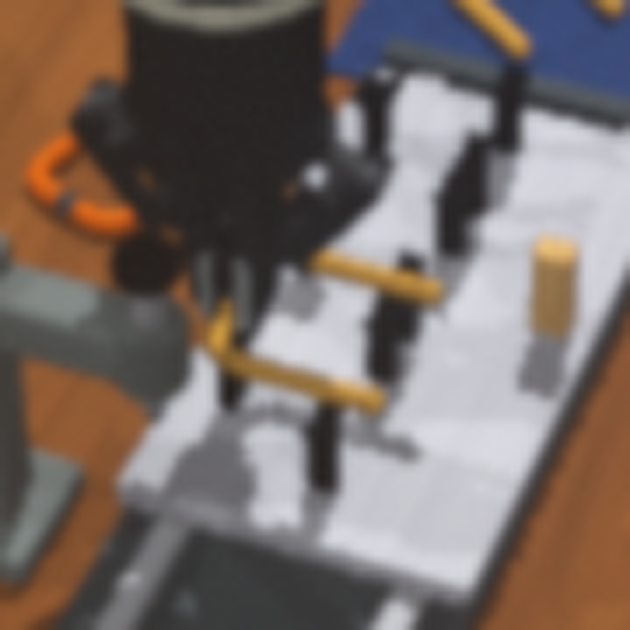

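```bash
python3 -m jog '0 0 0 0 -.03 .15 0;0 0 0 0 -.03 .3 0;0 0 0 0 -.03 .42 0;0 0 0 0 -.03 .42 0;0 0 0 0 -.03 .42 0';  python3 -c "
from h import *
s=snap('side','s10');cv2.imwrite('pics/c15.png',cv2.resize(s[190:280,220:310,::-1],None,fx=7.,fy=7.,interpolation=cv2.INTER_CUBIC))
go(.6265,.0592,.0805,-0.7)
"
```

```text
clock: 17.22
position: [0.6267, 0.0609, 0.0834]
ee_rot: [0.001, 0.711, 0.703, 0.001]
contact_force: [-18.8, -1.1, 49.0]
grip_width: 0.0074
turn [0.022 0.001 0.005] shift [-0.056 -0.004  0.094] | pos [0.6266 0.0609 0.0833] toolyaw -0.67 F [-18.4  -1.   48.2] w 0.0073 t 17.27
```

View pics/c15.png

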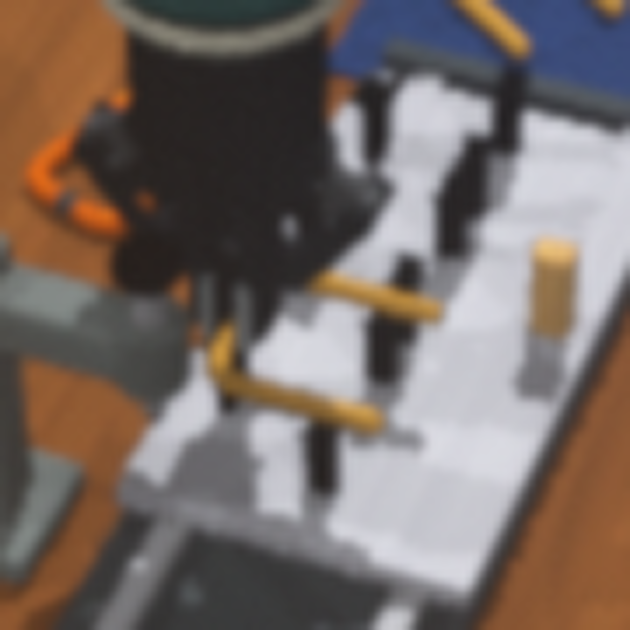

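```bash
python3 -m jog '0 0 0 -.03 0 -.1 0;0 0 0 -.03 0 -.1 0;0 0 0 -.03 0 -.1 .12';  python3 -c "
from h import *
go(.6265,.0592,.0805,-0.7)
"; python3 -m jog '0 0 0 0 0 0 .3;0 0 0 0 0 0 .3;0 0 0 0 0 0 .3;0 0 0 0 0 0 .3;0 0 0 0 0 0 .3';  python3 -c "
from h import *
s=snap('side','s11');cv2.imwrite('pics/c16.png',cv2.resize(s[190:280,220:310,::-1],None,fx=7.,fy=7.,interpolation=cv2.INTER_CUBIC))
go(.6265,.0592,.0805,-0.7)
"
```

```text
clock: 17.52
position: [0.6264, 0.0594, 0.0837]
ee_rot: [0.0, 0.711, 0.703, 0.001]
contact_force: [-0.3, 1.4, 11.3]
grip_width: 0.0101
turn [ 0.012 -0.004  0.003] shift [-0.008  0.004  0.108] | pos [0.6264 0.0594 0.0837] toolyaw -0.68 F [-0.3  1.4 11.3] w 0.0101 t 17.52
clock: 17.93
position: [0.6259, 0.059, 0.083]
ee_rot: [-0.0, 0.711, 0.703, -0.0]
contact_force: [0.6, -0.3, -0.6]
grip_width: 0.0256
turn [-0.002 -0.     0.001] shift [0.007 0.02  0.084] | pos [0.6259 0.059  0.083 ] toolyaw -0.69 F [ 0.3  0.9 -0.4] w 0.0259 t 17.98
```

View pics/c16.png

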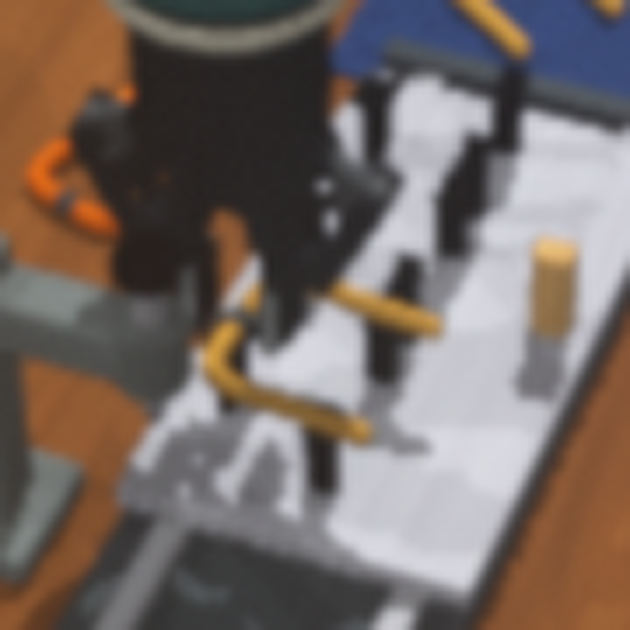

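```bash
python3 -m jog '0 0 0 0 0 -1 .35;0 0 0 0 0 -2 .35;0 0 0 0 0 -3 .35;0 0 0 0 0 -3 .35;0 0 0 -4 0 -3 .35;0 0 0 -4 0 -3 .35;0 0 0 -4 0 -3 .35;0 0 0 -4 0 -3 .35';  python3 -c "
from h import *
ims={c:snap(c,c[0]+'12') for c in ('top','side')}
s=ims['side'];cv2.imwrite('pics/c17.png',cv2.resize(s[190:280,220:310,::-1],None,fx=7.,fy=7.,interpolation=cv2.INTER_CUBIC))
print(fitu('large',ims,(.6265,.059,-.012),z=.068,cams=('side',)))
for c in ('top','side'): print(fitu('medium',ims,(.638,-.271,np.radians(-36)),cams=(c,)))
go(.638,-.271,.12,-36.3)
"
```

```text
clock: 18.65
position: [0.6241, -0.07, 0.1725]
ee_rot: [0.001, 0.715, 0.7, -0.002]
contact_force: [0.1, -0.8, -0.2]
grip_width: 0.0297
(array([ 0.62673688,  0.05547763, -0.0968955 ]), np.float64(0.5942941904067993))
(array([ 0.63824187, -0.27022449, -0.62712332]), np.float64(0.7135175466537476))
(array([ 0.63808957, -0.27210311, -0.63790769]), np.float64(0.586810827255249))
turn [-2.000e-03  3.000e-03  5.906e+00] shift [-6.931  0.561  1.765] | pos [ 0.6243 -0.0628  0.1729] toolyaw -0.87 F [-0.8  0.8  0.3] w 0.0301 t 18.75
```

View pics/c17.png

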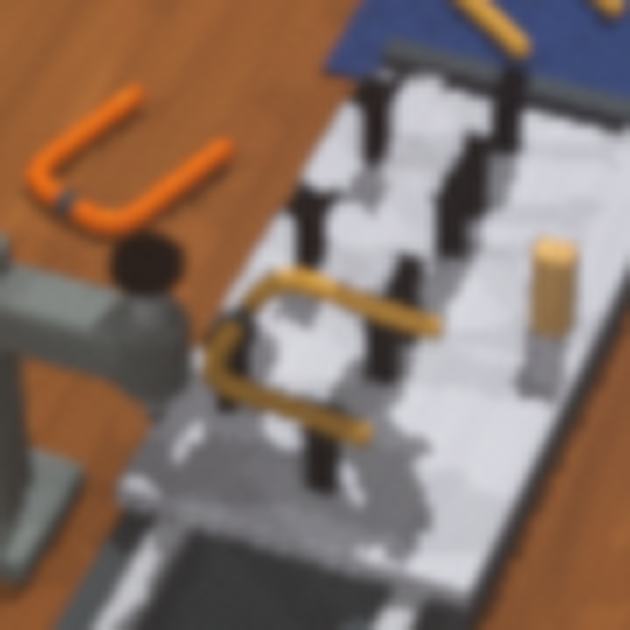

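View pics/t12.png

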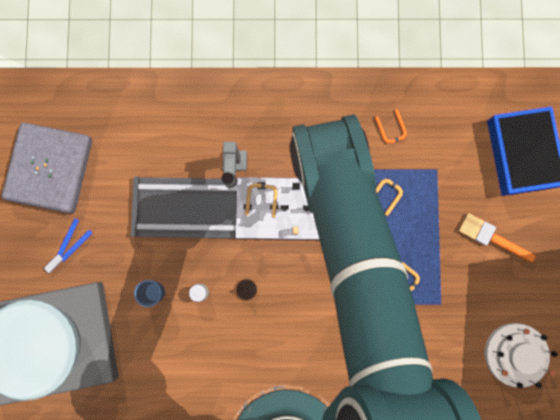

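```bash
python3 -c "
from h import *
ims={c:cv2.imread('pics/'+c[0]+'12.png')[:,:,::-1] for c in ('top','side')}
print(fitu('large',ims,(.6265,.059,-.012),z=.068,cams=('top',)))
t=ims['top'];cv2.imwrite('pics/c18.png',cv2.resize(t[165:250,225:310,::-1],None,fx=7.,fy=7.,interpolation=cv2.INTER_CUBIC))
"
```

```text
(array([ 0.62685185,  0.05679374, -0.10129022]), np.float64(0.846068263053894))
```

View pics/c18.png

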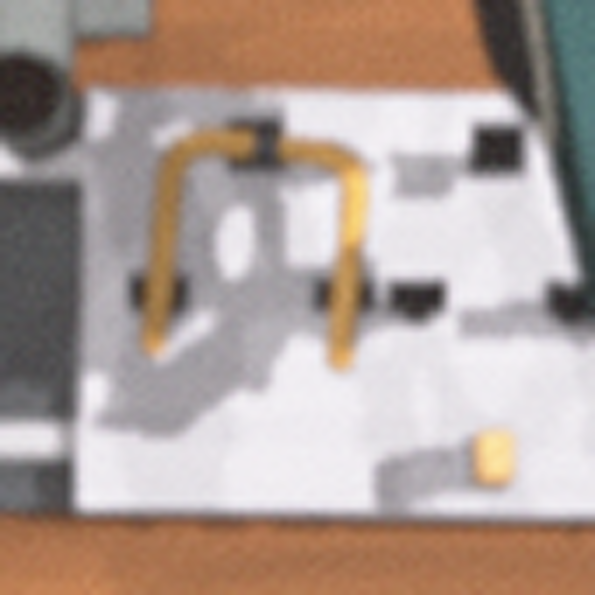

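Run:
```python
from h import *
def T(x,y,z): return np.round(at('top',225+x/7,165+y/7,z)[:2],4)
print('Mrest',T(497,150,.068),'was -.025','Mnotch',T(415,297,.068),'was .0026','handle',T(492,457,.076),'was -.0228','deckleft',T(77,510,.03),'was .1222 at 402/5.5')
# subpixel shift between t5 and t12 around handle and notch
a=cv2.cvtColor(cv2.imread('pics/t5.png'),cv2.COLOR_BGR2GRAY).astype(np.float32);b=cv2.cvtColor(cv2.imread('pics/t12.png'),cv2.COLOR_BGR2GRAY).astype(np.float32)
for n,(y0,y1,x0,x1) in dict(handle=(222,240,286,306),Mr=(176,196,288,306),n=(198,214,278,300)).items():
    A=a[y0:y1,x0:x1];w=cv2.createHanningWindow(A.shape[::-1],cv2.CV_32F); print(n,cv2.phaseCorrelate(A,b[y0:y1,x0:x1],w))
```

```text
Mrest [ 0.6253 -0.0235] was -.025 Mnotch [0.5744 0.0048] was .0026 handle [ 0.519  -0.0213] was -.0228 deckleft [0.5034 0.1233] was .1222 at 402/5.5
handle ((0.025786376227836527, -0.30555695839071717), 0.9394199503792657)
Mr ((-0.690782165670786, 0.30216266692224814), 0.9521212187078264)
n ((-0.7896629618087907, -0.0167285407023261), 0.9603247319658598)
```

```bash
python3 -c "
from h import *
go(.62,.003,.11,-0.7)"; python3 -m jog '0 0 0 1 -.1 .5 0;0 0 0 2 -.13 1 0;0 0 0 2.2 -.13 1.5 0;0 0 0 2.2 -.13 2.1 0;0 0 0 2.2 -.13 2.1 0;0 0 0 2.2 -.13 2.1 0';python3 -c "
from h import *
go(.62,.003,.081,-0.7)"
```

```text
turn [-0.002  0.002 -0.028] shift [ 2.193 -0.177  2.097] | pos [ 0.6243 -0.0628  0.1729] toolyaw -0.87 F [-0.8  0.8  0.3] w 0.0301 t 18.75
clock: 19.25
position: [0.621, 0.0061, 0.1099]
ee_rot: [-0.001, 0.711, 0.703, -0.0]
contact_force: [1.1, -0.2, 0.7]
grip_width: 0.0003
turn [-0.014 -0.005  0.015] shift [-0.105 -0.029  0.963] | pos [0.621  0.0061 0.1099] toolyaw -0.61 F [ 1.1 -0.2  0.7] w 0.0003 t 19.25
```

```bash
python3 -m jog '0 0 0 -.1 0 .4 0;0 0 0 -.1 0 .96 0;0 0 0 -.1 0 .96 0;0 0 0 -.1 0 .96 0;0 0 0 -.1 0 .96 0';python3 -c "
from h import *
s=snap('side','s13');cv2.imwrite('pics/c19.png',cv2.resize(s[190:280,220:310,::-1],None,fx=7.,fy=7.,interpolation=cv2.INTER_CUBIC))
go(.62,.0127,.081,-0.7)"
```

```text
clock: 19.67
position: [0.6218, 0.0021, 0.0824]
ee_rot: [0.0, 0.711, 0.703, 0.0]
contact_force: [0.6, 0.2, 0.2]
grip_width: -0.0002
turn [ 0.012 -0.002  0.001] shift [ 0.349 -0.068  0.052] | pos [0.6219 0.0022 0.0826] toolyaw -0.69 F [ 1.2 -0.3 -0.4] w -0.0001 t 19.72
```

View pics/c19.png

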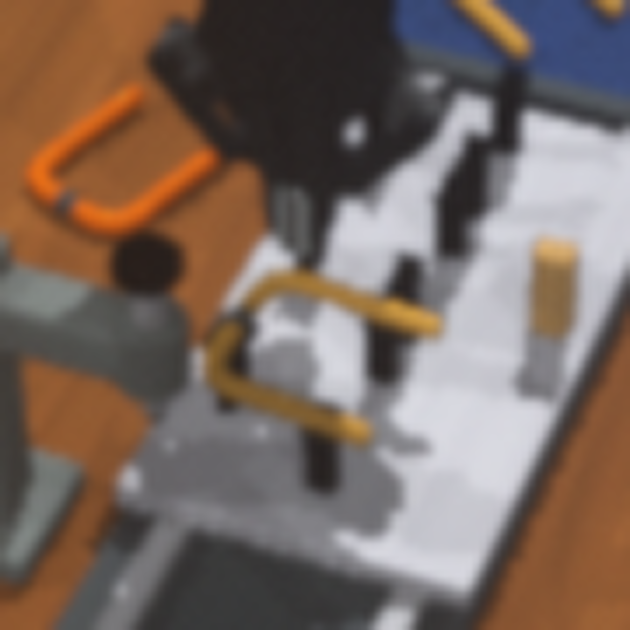

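```bash
python3 -m jog '0 0 0 .1 0 0 0;0 0 0 .15 0 0 0;0 0 0 .2 0 0 0;0 0 0 .25 0 0 0;0 0 0 .3 0 0 0;0 0 0 .35 0 0 0;0 0 0 .35 0 0 0;0 0 0 .35 0 0 0';python3 -c "
from h import *
go(.62,.0127,.081,-0.7)
ims={c:snap(c,c[0]+'14') for c in ('top','side')}
print(fitu('large',ims,(.6265,.059,-.012),z=.068,cams=('side',)))
"
```

```text
clock: 20.38
position: [0.6216, 0.0127, 0.0815]
ee_rot: [0.0, 0.711, 0.703, 0.0]
contact_force: [-0.0, -0.1, -0.2]
grip_width: 0.0002
turn [ 0.001 -0.001  0.002] shift [ 0.    -0.052  0.016] | pos [0.6216 0.0127 0.0815] toolyaw -0.69 F [-0.  -0.1 -0.2] w 0.0002 t 20.38
(array([ 0.6267491 ,  0.05634396, -0.07560651]), np.float64(0.5836862921714783))
```

```bash
python3 -m jog '0 0 0 .04 0 0 0;0 0 0 .08 0 0 0;0 0 0 .11 0 0 0;0 0 0 .11 0 0 0;0 0 0 .11 0 0 0';python3 -c "
from h import *
go(.62,.0127,.081,-0.7)
ims={c:snap(c,c[0]+'15') for c in ('top','side')}
print(fitu('large',ims,(.6265,.059,-.012),z=.068,cams=('side',)))
"
```

```text
clock: 20.9
position: [0.6217, 0.016, 0.0816]
ee_rot: [0.0, 0.711, 0.703, 0.0]
contact_force: [2.6, -0.0, 0.6]
grip_width: 0.0002
turn [ 0.003 -0.001  0.002] shift [-0.111 -0.055  0.018] | pos [0.6217 0.016  0.0816] toolyaw -0.69 F [ 2.6 -0.   0.6] w 0.0002 t 20.9
(array([ 0.62504202,  0.05891304, -0.0141376 ]), np.float64(0.5800380706787109))
```

```bash
python3 -m jog '0 0 0 -.3 0 0 0;0 0 0 -.3 0 0 0;0 0 0 -.3 0 -1 .35;0 0 0 -.3 0 -2.5 .35;0 0 0 -2 0 -3 .35;0 0 0 -4 0 -3 .35;0 0 0 -5 0 -3 .35;0 0 0 -5 0 -3 .35';python3 -c "
from h import *
ims={c:snap(c,c[0]+'16') for c in ('top','side')}
print(fitu('large',ims,(.6265,.059,-.012),z=.068,cams=('side',)),fitu('large',ims,(.6265,.059,-.012),z=.068,cams=('top',)))
for c in ('top','side'): print(fitu('medium',ims,(.638,-.271,np.radians(-36)),cams=(c,)))
t=ims['top'];cv2.imwrite('pics/c20.png',cv2.resize(t[165:250,225:310,::-1],None,fx=7.,fy=7.,interpolation=cv2.INTER_CUBIC))
go(.638,-.271,.12,-36.3)
"
```

```text
clock: 21.67
position: [0.6188, -0.1407, 0.1716]
ee_rot: [0.001, 0.713, 0.701, -0.001]
contact_force: [0.3, -0.8, -1.4]
grip_width: 0.0295
(array([ 0.62511433,  0.0591797 , -0.02720742]), np.float64(0.59351646900177)) (array([0.62502721, 0.0625595 , 0.00680623]), np.float64(0.8386799097061157))
(array([ 0.626     , -0.283     , -0.92831853]), np.float64(0.0))
(array([ 0.63814572, -0.27196066, -0.63180529]), np.float64(0.5857045650482178))
turn [-5.000e-03  1.500e-02  5.873e+00] shift [-4.373  0.721  1.707] | pos [ 0.6188 -0.1394  0.171 ] toolyaw -1.06 F [-0.3  0.5 -0.7] w 0.0301 t 21.77
```

View pics/c20.png

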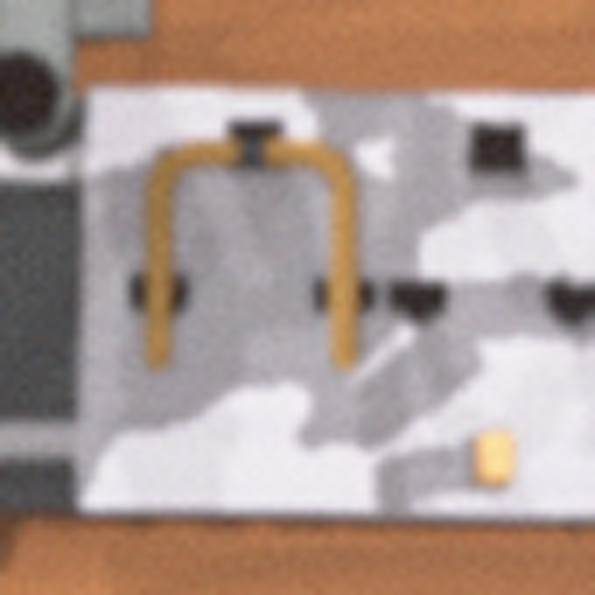

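```bash
python3 -m jog '0 0 1.2 -1 .2 .5 .4;0 0 2.4 -2 .4 1 .4;0 0 3.6 -3 .6 1.4 .4;0 0 4.8 -4 .72 1.7 .4;0 0 5.9 -4.37 .72 1.7 .4;0 0 5.9 -4.37 .72 1.7 .4;0 0 5.9 -4.37 .72 1.7 .4;0 0 5.9 -4.37 .72 1.7 .4';python3 -c "
from h import *
go(.638,-.271,.0225,-36.3)
"
```

```text
clock: 22.43
position: [0.64, -0.2637, 0.1205]
ee_rot: [-0.0, 0.89, 0.455, 0.0]
contact_force: [-0.4, -0.6, 0.2]
grip_width: 0.0344
turn [-0.005 -0.008  0.075] shift [-0.24   0.091  3.267] | pos [ 0.64   -0.2637  0.1205] toolyaw -35.85 F [-0.4 -0.6  0.2] w 0.0344 t 22.43
```

```bash
python3 -m jog '0 0 .07 -.24 .09 1 .4;0 0 .07 -.24 .09 2 .4;0 0 .07 -.24 .09 2.7 .4;0 0 .07 -.24 .09 2.7 .4;0 0 .07 -.24 .09 2.7 .4;0 0 .07 -.24 .09 2.7 .4';python3 -c "
from h import *
go(.638,-.271,.0225,-36.3)
"
```

```text
clock: 22.93
position: [0.6387, -0.2721, 0.0413]
ee_rot: [0.0, 0.893, 0.451, 0.001]
contact_force: [0.2, 0.1, 0.8]
grip_width: 0.0344
turn [ 0.015 -0.01  -0.018] shift [ 0.014 -0.043  0.625] | pos [ 0.6387 -0.2721  0.0413] toolyaw -36.41 F [0.2 0.1 0.8] w 0.0344 t 22.93
```

```bash
python3 -m jog '0 0 0 .02 -.04 .4 .4;0 0 0 .02 -.04 .62 .4;0 0 0 .02 -.04 .62 .4;0 0 0 .02 -.04 .62 0;0 0 0 .02 -.04 .62 0;0 0 0 .02 -.04 .62 0;0 0 0 .02 -.04 .62 0;0 0 0 .02 -.04 .62 0;0 0 0 .02 -.04 .62 0';python3 -c "
from h import *
go(.638,-.271,.0225,-36.3)
"
```

```text
clock: 23.68
position: [0.6375, -0.2716, 0.0216]
ee_rot: [0.0, 0.893, 0.45, 0.0]
contact_force: [-0.8, 0.5, 5.3]
grip_width: 0.0071
turn [ 0.009 -0.004 -0.033] shift [ 0.025  0.    -0.029] | pos [ 0.6375 -0.2716  0.0216] toolyaw -36.5 F [-0.8  0.5  5.3] w 0.0071 t 23.68
```

```bash
python3 -m jog '0 0 0 0 0 -1 0;0 0 0 0 0 -2 0;0 0 0 0 0 -3 0;0 0 0 0 0 -4 0;0 0 0 0 0 -4.4 0;0 0 0 0 0 -4.4 0;0 0 0 0 0 -4.4 0';python3 -c "
from h import *
s=snap('side','s17')
cv2.imwrite('pics/c21.png',cv2.resize(s[100:240,230:370,::-1],None,fx=5.,fy=5.,interpolation=cv2.INTER_CUBIC))
go(.6258,-.0242,.13,-0.7)
"
```

```text
clock: 24.27
position: [0.6371, -0.2717, 0.153]
ee_rot: [0.0, 0.893, 0.45, 0.0]
contact_force: [-0.4, 0.4, -1.0]
grip_width: 0.007
turn [-0.011 -0.    -5.968] shift [ 6.413 -5.192  0.733] | pos [ 0.6366 -0.2715  0.1519] toolyaw -36.51 F [ 0.3 -0.7 -1.4] w 0.0069 t 24.32
```

View pics/c21.png

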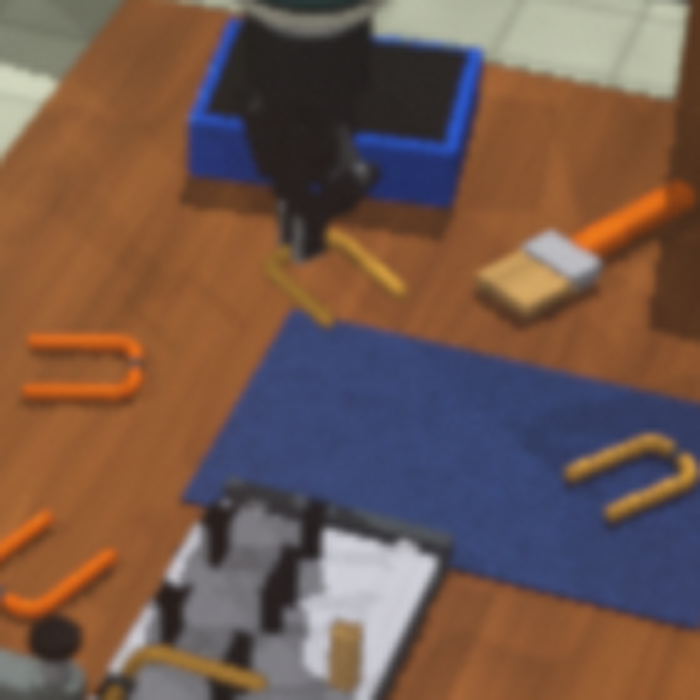

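```bash
python3 -m jog '0 0 -.8 .8 -.6 0 0;0 0 -1.6 1.6 -1.3 0 0;0 0 -2.4 2.4 -2 0 0;0 0 -3.2 3.2 -2.6 0 0;0 0 -4 4 -3.2 .2 0;0 0 -4.8 4.8 -3.9 .4 0;0 0 -5.6 5.6 -4.5 .6 0;0 0 -5.97 6.4 -5.19 .7 0;0 0 -5.97 6.4 -5.19 .7 0;0 0 -5.97 6.4 -5.19 .7 0';python3 -m jog '0 0 0 0 0 0 0;0 0 0 0 0 0 0'; python3 -c "
from h import *
go(.6258,-.0242,.094,-0.7)
"
```

```text
clock: 25.15
position: [0.6253, -0.0225, 0.1303]
ee_rot: [-0.001, 0.71, 0.704, -0.0]
contact_force: [0.0, 0.1, -0.9]
grip_width: 0.0071
clock: 25.32
position: [0.626, -0.026, 0.1312]
ee_rot: [-0.0, 0.712, 0.702, -0.0]
contact_force: [-1.2, -0.5, -1.3]
grip_width: 0.0072
turn [-0.009  0.003 -0.016] shift [ 0.06  -0.005  1.239] | pos [ 0.626  -0.026   0.1312] toolyaw -0.8 F [-1.2 -0.5 -1.3] w 0.0072 t 25.32
```

```bash
python3 -m jog '0 0 0 .04 0 .6 0;0 0 0 .04 0 1.2 0;0 0 0 .04 0 1.2 0;0 0 0 .04 0 1.2 0;0 0 0 .04 0 1.2 0;0 0 0 .04 0 1.2 0'; python3 -c "
from h import *
go(.6258,-.0242,.0845,-0.7)
ims={c:snap(c,c[0]+'18') for c in ('top','side')}
P=env.get_state()['position'];print(fitu('medium',ims,(P[0],P[1],-.012),z=P[2]-.0125,cams=('side',)))
s=ims['side'];cv2.imwrite('pics/c22.png',cv2.resize(s[170:260,220:310,::-1],None,fx=7.,fy=7.,interpolation=cv2.INTER_CUBIC))
go(.6258,-.0242,.0845,-0.7)
"
```

```text
clock: 25.82
position: [0.6268, -0.0237, 0.0969]
ee_rot: [0.0, 0.712, 0.703, 0.0]
contact_force: [-0.5, -0.3, -0.6]
grip_width: 0.0074
turn [ 0.013  0.    -0.003] shift [-0.016 -0.032  0.415] | pos [ 0.6268 -0.0237  0.0969] toolyaw -0.72 F [-0.5 -0.3 -0.6] w 0.0074 t 25.82
(array([ 0.62659318, -0.02286541,  0.01643768]), np.float64(0.4575652778148651))
turn [ 0.012  0.    -0.001] shift [-0.021 -0.027  0.409] | pos [ 0.6266 -0.0236  0.0968] toolyaw -0.7 F [ 0.3 -0.3 -0.8] w 0.0071 t 25.92
```

View pics/c22.png

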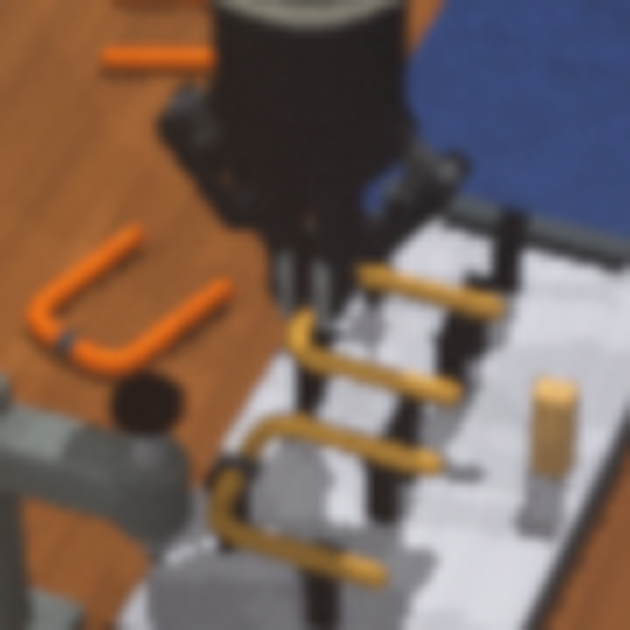

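```bash
python3 -m jog '0 0 0 -.02 -.03 .15 0;0 0 0 -.02 -.03 .3 0;0 0 0 -.02 -.03 .41 0;0 0 0 -.02 -.03 .41 0;0 0 0 -.02 -.03 .41 0;0 0 0 -.02 -.03 .41 0'; python3 -c "
from h import *
go(.6258,-.0242,.0838,-0.7)
"
```

```text
clock: 26.42
position: [0.6253, -0.0242, 0.0839]
ee_rot: [0.0, 0.711, 0.703, -0.0]
contact_force: [-4.9, -0.6, 11.7]
grip_width: 0.0071
turn [-0.001  0.004  0.001] shift [-0.001  0.018  0.003] | pos [ 0.6253 -0.0242  0.0839] toolyaw -0.69 F [-4.9 -0.6 11.7] w 0.0071 t 26.42
```

Light contact; release gently.

```bash
python3 -m jog '0 0 0 0 0 -.03 .1;0 0 0 0 0 -.03 .12;0 0 0 0 0 -.03 .15;0 0 0 0 0 -.03 .2;0 0 0 0 0 -.03 .25;0 0 0 0 0 -.03 .3;0 0 0 0 0 -.03 .3;0 0 0 0 0 -1 .3;0 0 0 0 0 -2.5 .3;0 0 0 0 0 -3.2 .3'; python3 -m jog '0 0 0 -2 -1 0 .4;0 0 0 -4 -4 0 .4;0 0 0 -6 -6 0 .4;0 0 0 -6 -6 0 .4;0 0 0 -6 -6 0 .4;0 0 0 -6 -6 0 .4;0 0 0 -6 -6 0 .4';python3 -c "
from h import *
ims={c:snap(c,c[0]+'19') for c in ('top','side')}
for n,y in (('large',.06),('medium',-.024)):
  for c in ('top','side'): print(n,c,fitu(n,ims,(.6265,y,-.012),z=.068,cams=(c,)))
for c in ('top','side'): print(fitu('small',ims,(.390,-.3163,np.radians(-128)),cams=(c,)))
t=ims['top'];cv2.imwrite('pics/c23.png',cv2.resize(t[165:250,225:365,::-1],None,fx=5.5,fy=5.5,interpolation=cv2.INTER_CUBIC))
go(.39,-.3163,.12,-128)
"
```

```text
clock: 27.25
position: [0.6259, -0.0236, 0.1827]
ee_rot: [0.001, 0.711, 0.703, 0.001]
contact_force: [1.4, 0.2, 0.6]
grip_width: 0.0257
clock: 27.83
position: [0.4383, -0.2063, 0.1793]
ee_rot: [-0.0, 0.713, 0.701, -0.001]
contact_force: [0.7, -2.2, 0.2]
grip_width: 0.0342
large top (array([ 6.25154079e-01,  6.16720924e-02, -4.55497273e-04]), np.float64(0.866615891456604))
large side (array([ 0.62558452,  0.05871931, -0.00695916]), np.float64(0.6249175667762756))
medium top (array([ 6.25129074e-01, -2.26666088e-02, -3.07592014e-04]), np.float64(0.8667341470718384))
medium side (array([ 6.25279354e-01, -2.45563152e-02,  1.50359655e-04]), np.float64(0.5474697351455688))
(array([ 0.378     , -0.3283    , -2.53402144]), np.float64(0.0))
(array([ 0.39070927, -0.31785749, -2.22544366]), np.float64(0.5685561299324036))
turn [9.0000e-03 1.0000e-02 2.1181e+01] shift [-3.773 -1.655  1.996] | pos [ 0.4415 -0.2038  0.1797] toolyaw -0.92 F [ 0.6  0.2 -0.1] w 0.0344 t 27.93
```

View pics/c23.png

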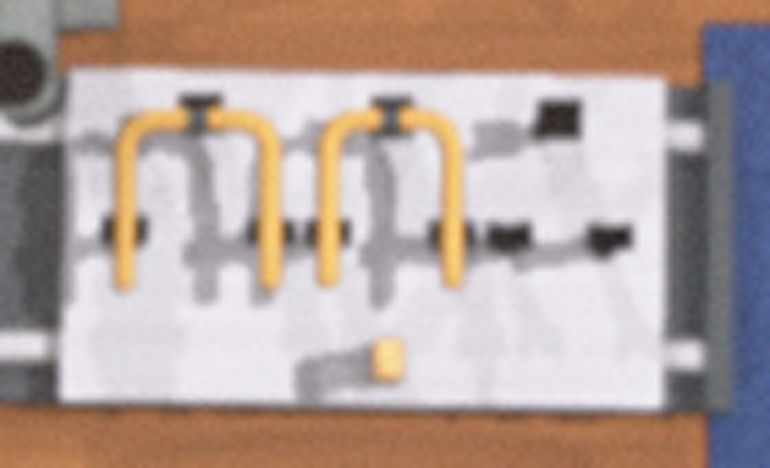

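```bash
python3 -m jog '0 0 1.2 -.5 -.3 0 .4;0 0 2.4 -1 -.6 0 .4;0 0 3.6 -1.5 -.9 0 .4;0 0 4.8 -2 -1.2 0 .4;0 0 6 -2.5 -1.5 0 .4;0 0 7.2 -3 -1.65 .5 .4;0 0 8.4 -3.5 -1.65 1 .4;0 0 9.6 -3.77 -1.65 1.5 .4;0 0 10.8 -3.77 -1.65 1.8 .4;0 0 12 -3.77 -1.65 2 .4';python3 -c "
from h import *
go(.3902,-.3165,.12,-127.9)"
```

```text
clock: 28.77
position: [0.3928, -0.3139, 0.1183]
ee_rot: [-0.001, 0.989, 0.151, -0.0]
contact_force: [0.6, 1.7, 0.2]
grip_width: 0.034
turn [-9.000e-03  9.000e-03  9.212e+00] shift [-0.109  0.057 -0.058] | pos [ 0.3928 -0.3139  0.1183] toolyaw -72.63 F [0.6 1.7 0.2] w 0.034 t 28.77
```

```bash
python3 -m jog '0 0 1.2 -.1 .06 0 .4;0 0 2.4 -.1 .06 0 .4;0 0 3.6 -.1 .06 0 .4;0 0 4.8 -.1 .06 0 .4;0 0 6 -.1 .06 0 .4;0 0 7.2 -.1 .06 0 .4;0 0 8.4 -.1 .06 0 .4;0 0 9.1 -.1 .06 0 .4;0 0 9.1 -.1 .06 0 .4;0 0 9.1 -.1 .06 0 .4';python3 -c "
from h import *
go(.3902,-.3165,.0225,-127.9)"
```

```text
clock: 29.6
position: [0.3908, -0.3163, 0.1195]
ee_rot: [-0.0, 0.949, -0.314, -0.0]
contact_force: [-0.6, 0.6, -0.9]
grip_width: 0.0339
turn [-0.001  0.     0.208] shift [-0.012  0.017  3.232] | pos [ 0.3908 -0.3163  0.1195] toolyaw -126.65 F [-0.6  0.6 -0.9] w 0.0339 t 29.6
```

```bash
python3 -m jog '0 0 .2 0 0 1 .4;0 0 .2 0 0 2 .4;0 0 .2 0 0 2.7 .4;0 0 .2 0 0 2.7 .4;0 0 .2 0 0 2.7 .4;0 0 .2 0 0 2.7 .4';python3 -c "
from h import *
go(.3902,-.3165,.0222,-127.9)
s=snap('side','s20')
cv2.imwrite('pics/c24.png',cv2.resize(s[130:240,280:400,::-1],None,fx=5.5,fy=5.5,interpolation=cv2.INTER_CUBIC))
"
```

```text
clock: 30.1
position: [0.3906, -0.3172, 0.0396]
ee_rot: [0.0, 0.945, -0.326, 0.0]
contact_force: [0.7, 0.4, 0.8]
grip_width: 0.0344
turn [-0.002 -0.009 -0.02 ] shift [-0.026 -0.011  0.58 ] | pos [ 0.3906 -0.3172  0.0396] toolyaw -128.02 F [0.7 0.4 0.8] w 0.0344 t 30.1
```

View pics/c24.png

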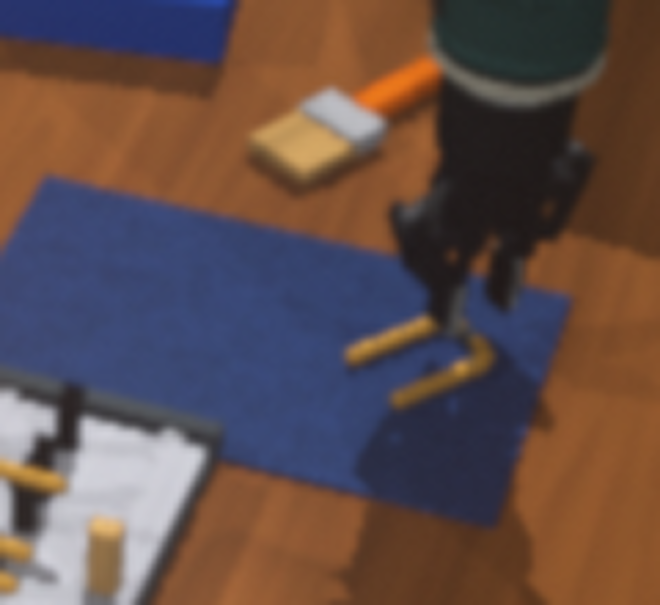

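```bash
python3 -m jog '0 0 0 -.02 0 .4 .4;0 0 0 -.02 0 .57 .4;0 0 0 -.02 0 .57 .4;0 0 0 -.02 0 .57 0;0 0 0 -.02 0 .57 0;0 0 0 -.02 0 .57 0;0 0 0 -.02 0 .57 0;0 0 0 -.02 0 .57 0;0 0 0 -.02 0 .57 0';python3 -c "
from h import *
go(.3902,-.3165,.0222,-127.9)"; python3 -m jog '0 0 0 0 0 -1 0;0 0 0 0 0 -2 0;0 0 0 0 0 -3 0;0 0 0 0 0 -4 0;0 0 0 0 0 -4.4 0;0 0 0 0 0 -4.4 0';python3 -c "
from h import *
s=snap('side','s21')
cv2.imwrite('pics/c25.png',cv2.resize(s[80:220,280:400,::-1],None,fx=5.,fy=5.,interpolation=cv2.INTER_CUBIC))
go(.6,-.13,.155,-0.7)
"
```

```text
clock: 30.9
position: [0.3898, -0.3169, 0.0222]
ee_rot: [0.0, 0.945, -0.326, 0.0]
contact_force: [-2.2, 0.5, 6.2]
grip_width: 0.0073
turn [-0.001 -0.009 -0.034] shift [ 0.002 -0.018 -0.   ] | pos [ 0.3898 -0.3169  0.0222] toolyaw -128.11 F [-2.2  0.5  6.2] w 0.0073 t 30.9
clock: 31.4
position: [0.3907, -0.3175, 0.1569]
ee_rot: [0.001, 0.945, -0.326, 0.003]
contact_force: [0.7, -0.3, -0.6]
grip_width: 0.0074
turn [ 3.2000e-02 -1.7000e-02 -2.1234e+01] shift [ 1.660e+00 -9.225e+00  6.000e-03] | pos [ 0.39  -0.317  0.155] toolyaw -128.1 F [-0.1 -0.7 -0.1] w 0.0074 t 31.45
```

View pics/c25.png

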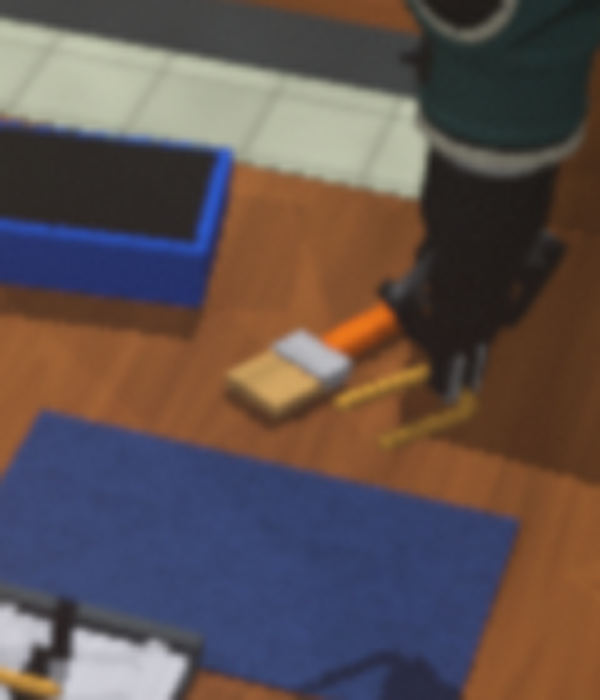

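```bash
python3 -m jog '0 0 -1.2 .16 -.9 0 0;0 0 -2.4 .32 -1.8 0 0;0 0 -3.6 .5 -2.7 0 0;0 0 -4.8 .66 -3.6 0 0;0 0 -6 .83 -4.5 0 0;0 0 -7.2 1 -5.4 0 0;0 0 -8.4 1.16 -6.3 0 0;0 0 -9.6 1.33 -7.2 0 0;0 0 -10.8 1.5 -8.1 0 0;0 0 -12 1.66 -9.2 0 0';python3 -c "
from h import *
go(.6255,-.0971,.14,-0.7)"
```

```text
clock: 32.28
position: [0.599, -0.13, 0.1521]
ee_rot: [-0.0, 0.957, 0.291, -0.001]
contact_force: [-0.6, -1.4, -1.4]
grip_width: 0.0072
turn [-1.800e-02  7.000e-03 -9.251e+00] shift [ 1.346 -0.419  0.402] | pos [ 0.599  -0.13    0.1521] toolyaw -56.21 F [-0.6 -1.4 -1.4] w 0.0072 t 32.28
```

```bash
python3 -m jog '0 0 -1.2 .2 0 0 0;0 0 -2.4 .4 -.1 0 0;0 0 -3.6 .6 -.2 0 0;0 0 -4.8 .8 -.3 0 0;0 0 -6 1 -.4 0 0;0 0 -7.2 1.2 -.42 0 0;0 0 -8.4 1.35 -.42 .2 0;0 0 -9.25 1.35 -.42 .4 0;0 0 -9.25 1.35 -.42 .4 0;0 0 -9.25 1.35 -.42 .4 0';python3 -m jog '0 0 0 0 0 .5 0;0 0 0 0 0 .5 0;0 0 0 0 0 .5 0'; python3 -c "
from h import *
go(.6255,-.0971,.097,-0.7)"
```

```text
clock: 33.12
position: [0.6251, -0.0973, 0.1402]
ee_rot: [-0.001, 0.714, 0.7, -0.0]
contact_force: [-0.3, -0.7, -0.5]
grip_width: 0.0074
clock: 33.37
position: [0.6253, -0.0973, 0.1261]
ee_rot: [-0.001, 0.714, 0.7, -0.0]
contact_force: [-0.2, 0.1, 0.1]
grip_width: 0.0074
turn [-0.013 -0.003 -0.07 ] shift [0.005 0.007 0.97 ] | pos [ 0.6253 -0.0973  0.1261] toolyaw -1.12 F [-0.2  0.1  0.1] w 0.0074 t 33.37
```

```bash
python3 -m jog '0 0 -.07 0 0 .5 0;0 0 -.07 0 0 .97 0;0 0 -.07 0 0 .97 0;0 0 -.07 0 0 .97 0;0 0 -.07 0 0 .97 0'; python3 -c "
from h import *
go(.6255,-.0971,.0838,-0.7)
ims={c:snap(c,c[0]+'22') for c in ('top','side')}
P=env.get_state()['position'];print(P,fitu('small',ims,(P[0],P[1],-.012),z=P[2]-.0128,cams=('side',)))
s=ims['side'];cv2.imwrite('pics/c26.png',cv2.resize(s[160:250,220:320,::-1],None,fx=7.,fy=7.,interpolation=cv2.INTER_CUBIC))
go(.6255,-.0971,.0838,-0.7)
"
```

```text
clock: 33.78
position: [0.6259, -0.0972, 0.0975]
ee_rot: [-0.0, 0.711, 0.703, 0.0]
contact_force: [-0.5, -0.0, -1.3]
grip_width: 0.0075
turn [-0.001 -0.002  0.019] shift [ 0.003 -0.013  0.456] | pos [ 0.6259 -0.0972  0.0975] toolyaw -0.58 F [-0.5 -0.  -1.3] w 0.0075 t 33.78
[ 0.62608177 -0.09723277  0.09785868] (array([ 0.62719968, -0.10053943,  0.00217239]), np.float64(0.47430646419525146))
turn [ 0.006 -0.     0.02 ] shift [ 0.004 -0.02   0.469] | pos [ 0.6261 -0.0972  0.0979] toolyaw -0.58 F [0.7 0.9 0.5] w 0.0074 t 33.88
```

View pics/c26.png

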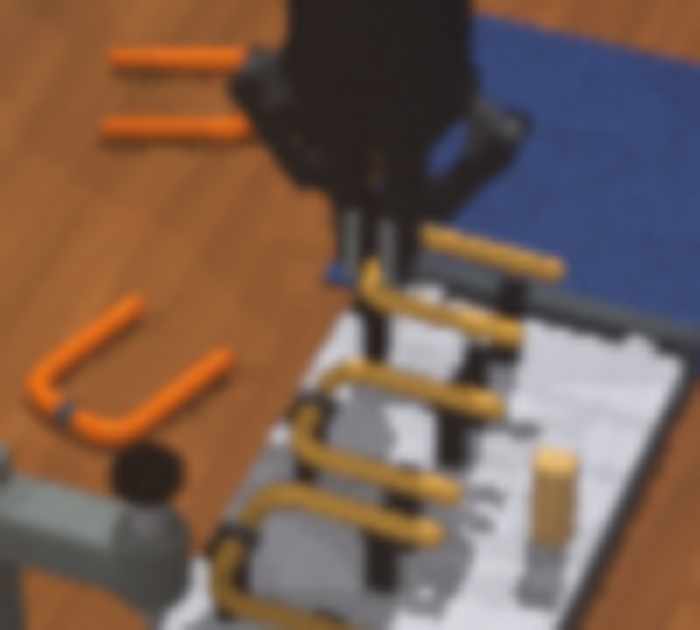

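```bash
python3 -m jog '0 0 0 .02 -.02 .15 0;0 0 0 .02 -.02 .3 0;0 0 0 .02 -.02 .45 0;0 0 0 .02 -.02 .45 0;0 0 0 .02 -.02 .45 0;0 0 0 .02 -.02 .45 0'; python3 -c "
from h import *
go(.6255,-.0971,.0838,-0.7)
"
```

```text
clock: 34.38
position: [0.6253, -0.0967, 0.084]
ee_rot: [0.0, 0.711, 0.704, 0.0]
contact_force: [-2.8, -0.3, 8.0]
grip_width: 0.0073
turn [0.001 0.001 0.022] shift [-0.013  0.007  0.006] | pos [ 0.6253 -0.0967  0.084 ] toolyaw -0.57 F [-2.8 -0.3  8. ] w 0.0073 t 34.38
```

```bash
python3 -m jog '0 0 0 0 0 -.03 .1;0 0 0 0 0 -.03 .12;0 0 0 0 0 -.03 .15;0 0 0 0 0 -.03 .2;0 0 0 0 0 -.03 .25;0 0 0 0 0 -.03 .3;0 0 0 0 0 -.03 .3;0 0 0 0 0 -1 .3;0 0 0 0 0 -2.5 .3;0 0 0 0 0 -3.2 .3'; python3 -m jog '0 0 0 -2 -1 0 .5;0 0 0 -4 -4 0 .5;0 0 0 -6 -6 0 .5;0 0 0 -6 -6 0 .5;0 0 0 -6 -6 0 .5;0 0 0 -6 -6 0 .5;0 0 0 -6 -6 0 .5';python3 -c "
from h import *
ims={c:snap(c,c[0]+'23') for c in ('top','side')}
for n,y in (('large',.06),('medium',-.024),('small',-.097)):
  for c in ('top','side'): print(n,c,fitu(n,ims,(.6265,y,-.012),z=.068,cams=(c,)))
t=ims['top'];cv2.imwrite('pics/c27.png',cv2.resize(t[165:250,225:365,::-1],None,fx=5.5,fy=5.5,interpolation=cv2.INTER_CUBIC))
go(.522,-.023,.12,-0.7)
"
```

```text
clock: 35.22
position: [0.6258, -0.0964, 0.183]
ee_rot: [0.001, 0.71, 0.704, 0.001]
contact_force: [0.8, -0.5, 0.3]
grip_width: 0.0256
clock: 35.8
position: [0.4383, -0.2798, 0.1796]
ee_rot: [-0.0, 0.713, 0.701, -0.001]
contact_force: [0.5, -1.2, 0.5]
grip_width: 0.0427
large top (array([ 6.25151418e-01,  6.17236503e-02, -4.21908185e-04]), np.float64(0.8676568269729614))
large side (array([ 0.62546908,  0.05856321, -0.01393122]), np.float64(0.6234397888183594))
medium top (array([ 0.62513834, -0.02268903, -0.00108741]), np.float64(0.866417407989502))
medium side (array([ 6.25214592e-01, -2.46146553e-02, -3.93361346e-04]), np.float64(0.5375032424926758))
small top (array([ 0.62489803, -0.09970683, -0.06080403]), np.float64(0.8372728824615479))
small side (array([ 0.62533278, -0.10245449, -0.07854155]), np.float64(0.531638503074646))
turn [-0.005  0.009 -0.018] shift [8.506 2.561 1.99 ] | pos [ 0.4416 -0.277   0.18  ] toolyaw -0.81 F [ 1.2  1.  -0.6] w 0.0424 t 35.9
```

View pics/c27.png

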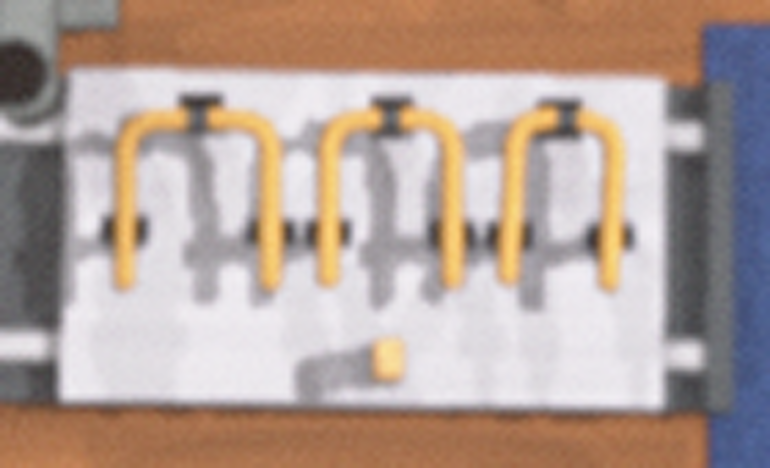

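```bash
python3 -c "
from h import *
go(.6217,-.144,.12,-0.7)";  python3 -m jog '0 0 0 2 2 0 0;0 0 0 4 4 0 0;0 0 0 4.4 6 0 0;0 0 0 4.4 6 1 0;0 0 0 4.4 6 2 0;0 0 0 4.4 6 2 0;0 0 0 4.4 6 2 0;0 0 0 4.4 6 2 0';python3 -c "
from h import *
go(.6217,-.143,.0815,-0.7)"
```

```text
turn [-0.005  0.009 -0.018] shift [4.52  5.941 1.992] | pos [ 0.4416 -0.277   0.18  ] toolyaw -0.81 F [ 1.2  1.  -0.6] w 0.0424 t 35.9
clock: 36.57
position: [0.6253, -0.1417, 0.1181]
ee_rot: [-0.002, 0.709, 0.705, 0.0]
contact_force: [-0.6, 0.0, 0.5]
grip_width: -0.0002
turn [-0.02  -0.021  0.057] shift [-0.048 -0.118  1.222] | pos [ 0.6253 -0.1417  0.1181] toolyaw -0.36 F [-0.6  0.   0.5] w -0.0002 t 36.57
```

```bash
python3 -m jog '0 0 .05 -.05 -.12 .5 0;0 0 .05 -.05 -.12 1 0;0 0 .05 -.05 -.12 1.2 0;0 0 .05 -.05 -.12 1.2 0;0 0 .05 -.05 -.12 1.2 0;0 0 .05 -.05 -.12 1.2 0';python3 -c "
from h import *
go(.6217,-.133,.0815,-0.7)"
```

```text
clock: 37.07
position: [0.6215, -0.1463, 0.0846]
ee_rot: [0.0, 0.712, 0.702, 0.0]
contact_force: [0.3, 0.6, 0.3]
grip_width: 0.0001
turn [ 0.009  0.001 -0.029] shift [0.443 0.001 0.104] | pos [ 0.6215 -0.1463  0.0846] toolyaw -0.88 F [0.3 0.6 0.3] w 0.0001 t 37.07
```

```bash
python3 -m jog '0 0 0 .1 0 .1 0;0 0 0 .2 0 .1 0;0 0 0 .3 0 .1 0;0 0 0 .35 0 .1 0;0 0 0 .4 0 .1 0;0 0 0 .43 0 .1 0;0 0 0 .43 0 .1 0;0 0 0 .43 0 .1 0';python3 -c "
from h import *
go(.6217,-.133,.0815,-0.7)
ims={c:snap(c,c[0]+'24') for c in ('top','side')}
print(fitu('small',ims,(.6265,-.1,-.012),z=.068,cams=('side',)))
"
```

```text
clock: 37.73
position: [0.6214, -0.1333, 0.0809]
ee_rot: [0.0, 0.712, 0.702, 0.0]
contact_force: [-0.1, -0.2, 0.5]
grip_width: 0.0
turn [ 0.001 -0.001 -0.028] shift [ 0.009  0.011 -0.02 ] | pos [ 0.6214 -0.1333  0.0809] toolyaw -0.87 F [-0.1 -0.2  0.5] w 0.0 t 37.73
(array([ 0.62451492, -0.09924489, -0.03166271]), np.float64(0.5226759314537048))
```

```bash
python3 -m jog '0 0 0 -.4 0 0 0;0 0 0 -.4 0 -1 0;0 0 0 -.4 0 -2 .4;0 0 0 -.4 0 -2.8 .4;0 0 0 1 -1.5 -2.8 .4;0 0 0 2 -3 -2.8 .4;0 0 0 3.2 -3.36 -2.8 .4;0 0 0 3.7 -3.36 -2.8 .4;0 0 0 3.7 -3.36 -2.8 .4;0 0 0 3.7 -3.36 -2.8 .4';python3 -c "
from h import *
go(.5205,-.0217,.062,-0.7)
ims={c:snap(c,c[0]+'25') for c in ('top','side')}
for n,y in (('large',.06),('medium',-.024),('small',-.097)):
  for c in ('side',): print(n,c,fitu(n,ims,(.6265,y,-.012),z=.068,cams=(c,)))
s=ims['side'];cv2.imwrite('pics/c28.png',cv2.resize(s[150:270,220:330,::-1],None,fx=5.5,fy=5.5,interpolation=cv2.INTER_CUBIC))
"
```

```text
clock: 38.67
position: [0.5218, -0.0198, 0.1653]
ee_rot: [0.0, 0.712, 0.703, 0.0]
contact_force: [0.2, -0.9, 0.1]
grip_width: 0.0344
turn [ 0.005  0.003 -0.003] shift [-0.063 -0.045  3.444] | pos [ 0.5218 -0.0198  0.1653] toolyaw -0.72 F [ 0.2 -0.9  0.1] w 0.0344 t 38.67
large side (array([ 0.62555828,  0.05859484, -0.01367699]), np.float64(0.6185892224311829))
medium side (array([ 6.25368011e-01, -2.45237952e-02,  1.39746401e-04]), np.float64(0.5304477214813232))
small side (array([ 0.62504209, -0.10011283, -0.03103311]), np.float64(0.486368864774704))
```

View pics/c28.png

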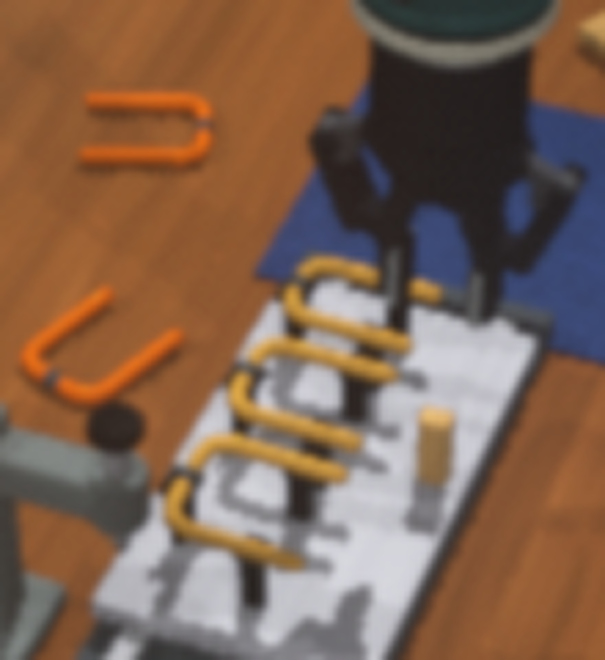

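```bash
python3 -m jog '0 0 0 -.06 -.04 1 .4;0 0 0 -.06 -.04 2 .4;0 0 0 -.06 -.04 3 .4;0 0 0 -.06 -.04 3.3 .4;0 0 0 -.06 -.04 3.3 .4;0 0 0 -.06 -.04 3.3 .4';python3 -c "
from h import *
go(.5205,-.0217,.064,-0.7)
"
```

```text
clock: 39.27
position: [0.5215, -0.0229, 0.0664]
ee_rot: [-0.0, 0.713, 0.702, 0.0]
contact_force: [-0.4, 0.4, -0.1]
grip_width: 0.0337
turn [-0.002 -0.003 -0.034] shift [ 0.039 -0.033  0.081] | pos [ 0.5215 -0.0229  0.0664] toolyaw -0.9 F [-0.4  0.4 -0.1] w 0.0337 t 39.27
```

```bash
python3 -m jog '0 0 0 .02 -.03 .08 0;0 0 0 .02 -.03 .08 0;0 0 0 .02 -.03 .08 0;0 0 0 .02 -.03 .08 0;0 0 0 .02 -.03 .08 0;0 0 0 .02 -.03 .08 0;0 0 0 .02 -.03 .08 0';python3 -c "
from h import *
go(.5205,-.0217,.064,-0.7)
"
```

```text
clock: 39.85
position: [0.5204, -0.0221, 0.0648]
ee_rot: [0.001, 0.713, 0.702, 0.0]
contact_force: [-4.4, -0.2, 6.1]
grip_width: 0.0168
turn [ 0.011  0.006 -0.03 ] shift [0.013 0.003 0.027] | pos [ 0.5204 -0.0221  0.0648] toolyaw -0.88 F [-4.4 -0.2  6.1] w 0.0168 t 39.85
```

```bash
python3 -m jog '0 0 0 .4 0 0 0;0 0 0 .8 0 0 0;0 0 0 1.2 0 0 0;0 0 0 1.6 0 0 0;0 0 0 2 0 0 0;0 0 0 2.26 0 0 0;0 0 0 2.26 0 0 0;0 0 0 2.26 0 0 0;0 0 0 2.26 0 0 0';python3 -c "
from h import *
go(.5205,-.0221+.0678,.064,-0.7)
ims={c:snap(c,c[0]+'26') for c in ('top','side')}
for c in ('top','side'): print(fitu('large',ims,(.6265,.129,-.012),z=.068,cams=(c,)))
s=ims['side'];cv2.imwrite('pics/c29.png',cv2.resize(s[200:300,190:300,::-1],None,fx=6.5,fy=6,interpolation=cv2.INTER_CUBIC))
s=ims['top'];cv2.imwrite('pics/c30.png',cv2.resize(s[130:250,190:310,::-1],None,fx=5,fy=5,interpolation=cv2.INTER_CUBIC))
"
```

```text
clock: 40.6
position: [0.5215, 0.0464, 0.0648]
ee_rot: [0.0, 0.712, 0.702, 0.001]
contact_force: [-6.7, 3.2, 13.7]
grip_width: 0.0169
turn [ 0.012 -0.003 -0.023] shift [-0.025 -0.031  0.026] | pos [0.5215 0.0464 0.0648] toolyaw -0.84 F [-6.7  3.2 13.7] w 0.0169 t 40.6
(array([0.62629764, 0.13042241, 0.00552071]), np.float64(0.6346628069877625))
(array([ 0.62677478,  0.12740208, -0.01980618]), np.float64(0.6762859225273132))
```

View pics/c29.png

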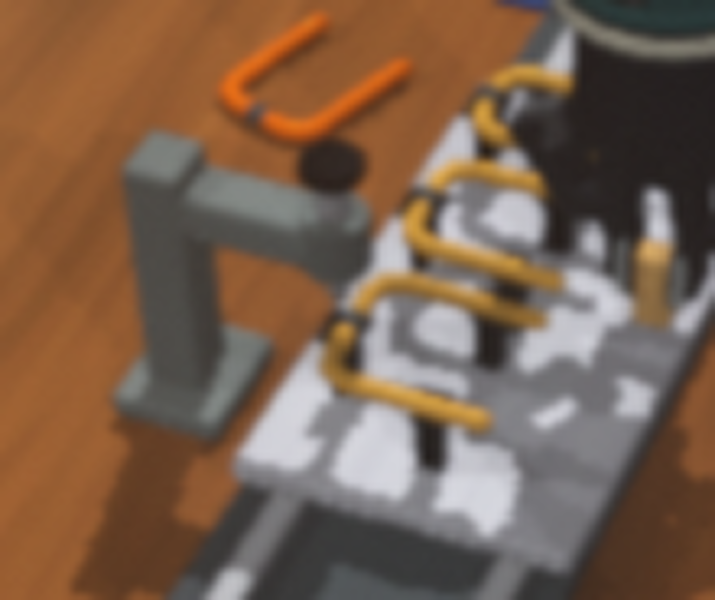

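View pics/c30.png

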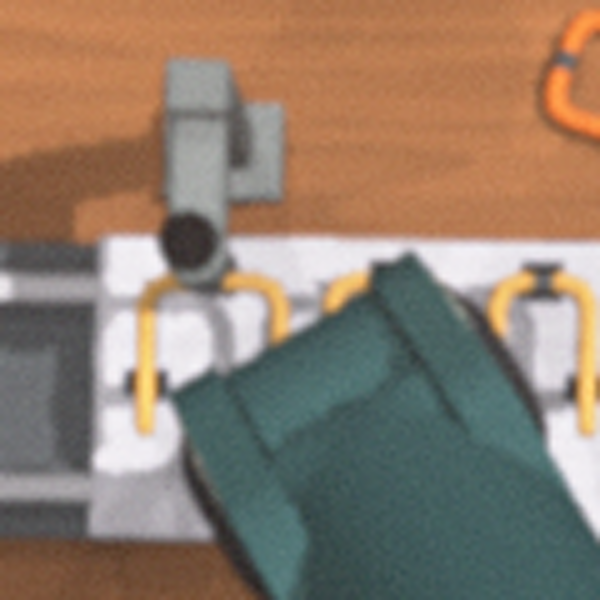

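Run:
```python
from h import *
S=lambda x,y,z: np.round(at('side',190+x/6.5,200+y/6,z)[:2],4)
print('cap',S(333,158,.1745),'mark',S(346,322,.071))
T=lambda x,y,z: np.round(at('top',190+x/5,130+y/5,z)[:2],4)
print('cap',T(189,239,.1745),'boss bottom front', T(205,262,.14))
for c in ('top','side'):
  im=cv2.imread(f'pics/{c[0]}26.png'); 
  for y in (.125,.130,.135): print(c,y,proj(c,[.626,y,.1745]),proj(c,[.626,y,.142]))
# dark cap centroid
for c,b in (('top',(170,190,220,240)),('side',(215,240,230,255))):
  im=cv2.imread(f'pics/{c[0]}26.png')[b[0]:b[1],b[2]:b[3]]; g=im.max(2); m=(g<75).astype(np.uint8); n,l,st,ce=cv2.connectedComponentsWithStats(m); 
  for i in range(1,n):
    if st[i,4]>20: u,v=ce[i]+[b[2],b[0]]; print(c,u,v,st[i],at(c,u,v,.172))
```

```text
cap [0.6277 0.1321] mark [0.6269 0.1307]
cap [0.629  0.1302] boss bottom front [0.624  0.1263]
top 0.125 [230.13926912 179.14524395] [231.50867631 181.41452439]
top 0.13 [227.88222396 179.1460212 ] [229.31063095 181.4152662 ]
top 0.135 [225.6252097  179.14679844] [227.11261488 181.416008  ]
side 0.125 [242.95510091 224.67984814] [243.42195081 233.66918468]
side 0.13 [242.18148996 225.95651211] [242.66266806 234.94763498]
side 0.135 [241.40376691 227.23996215] [241.89941794 236.23276537]
top 227.27710843373495 177.86746987951807 [ 3  3 10 11 83] [0.62927224 0.13162632 0.172     ]
side 240.45833333333334 227.54166666666666 [ 6  8 10 10 72] [0.62891304 0.13455055 0.172     ]
```

```bash
python3 -m jog '0 0 0 .04 0 -.03 0;0 0 0 .04 0 -.03 0;0 0 0 .04 0 -.03 .4;0 0 0 .04 0 -.03 .4;0 0 0 .04 0 -.03 .4;0 0 0 .04 0 -1 .4;0 0 0 .04 0 -2.5 .4;0 0 0 .04 0 -4 .4;0 0 0 .04 0 -5.5 0;0 0 0 .04 0 -5.5 0';python3 -c "
from h import *
go(.627,.131,.22,-0.7)
"
```

```text
clock: 41.53
position: [0.523, 0.0479, 0.2345]
ee_rot: [0.003, 0.712, 0.702, 0.003]
contact_force: [0.6, 0.1, 1.6]
grip_width: 0.0108
turn [ 0.069 -0.002 -0.022] shift [2.82  3.421 0.51 ] | pos [0.523  0.0479 0.2345] toolyaw -0.83 F [0.6 0.1 1.6] w 0.0108 t 41.53
```

```bash
python3 -m jog '0 0 0 1 1.2 0 0;0 0 0 2 2.4 0 0;0 0 0 2.8 3.4 0 0;0 0 0 2.8 3.4 .2 0;0 0 0 2.8 3.4 .4 0;0 0 0 2.8 3.4 .4 0';python3 -c "
from h import *
go(.627,.131,.205,-0.7)
ims={c:snap(c,c[0]+'27') for c in ('top','side')}
for c in ('top','side'): print(fitu('large',ims,(.6265,.131,-.012),z=.068,cams=(c,)))
s=ims['side'];cv2.imwrite('pics/c31.png',cv2.resize(s[180:280,190:300,::-1],None,fx=6.5,fy=6,interpolation=cv2.INTER_CUBIC))
"
```

```text
clock: 42.03
position: [0.6237, 0.1297, 0.2148]
ee_rot: [-0.001, 0.712, 0.702, -0.001]
contact_force: [-1.1, -0.2, -0.7]
grip_width: -0.0
turn [-0.022 -0.    -0.02 ] shift [0.045 0.111 0.326] | pos [0.6237 0.1297 0.2148] toolyaw -0.82 F [-1.1 -0.2 -0.7] w -0.0 t 42.03
(array([ 0.6145,  0.119 , -0.312 ]), np.float64(0.0))
(array([ 0.62670528,  0.12774143, -0.0082752 ]), np.float64(0.678930401802063))
```

View pics/c31.png

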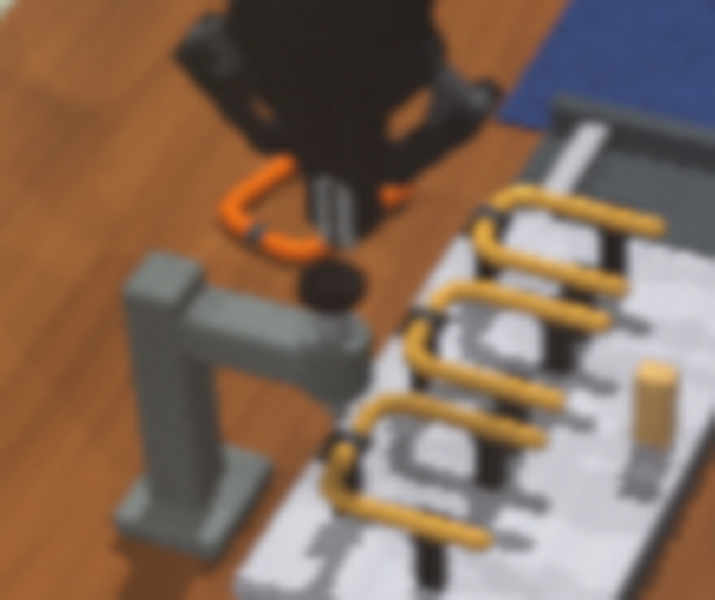

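Run:
```python
from h import *
s=cv2.imread('pics/s27.png'); u0,v0,f=228,228,14
im=cv2.resize(s[v0:v0+42,u0:u0+50],None,fx=f,fy=f,interpolation=cv2.INTER_CUBIC)
for y,c in ((.127,(255,0,0)),(.131,(0,255,0)),(.135,(0,0,255))):
    for z in (.0845,.11):
        p=(proj('side',[.627,y,z])-[u0-.5,v0-.5])*f; cv2.circle(im,tuple(int(q) for q in p),4,c,-1); print(y,z,p)
cv2.imwrite('pics/c32.png',im)
```

```text
0.127 0.0845 [225.00406592 304.70313581]
0.127 0.11 [220.06830939 211.98737528]
0.131 0.0845 [216.7491877  319.05156033]
0.131 0.11 [211.69529806 226.33337125]
0.135 0.0845 [208.4608161  333.45820221]
0.135 0.11 [203.28786861 240.73833788]
```

View pics/c32.png

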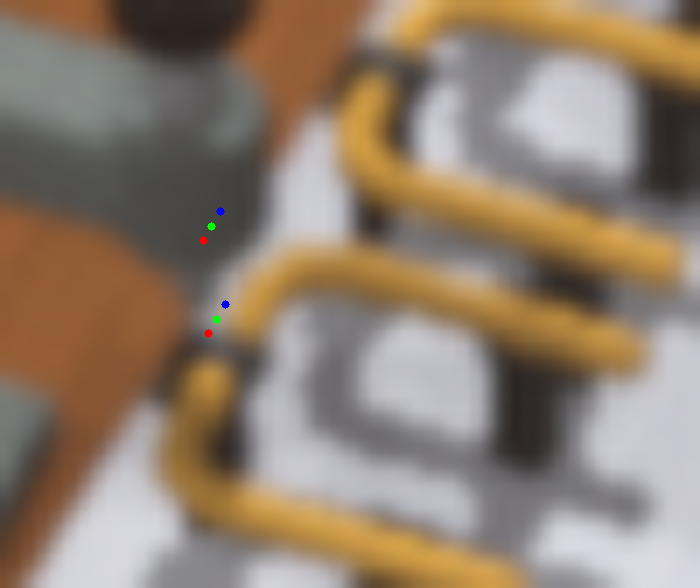

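```bash
python3 -m jog '0 0 0 .05 .13 .4 0;0 0 0 .05 .13 .7 0;0 0 0 .05 .13 .7 0;0 0 0 .05 .13 .7 0;0 0 0 .05 .13 .7 0';python3 -c "
from h import *
go(.628,.1315,.180,-0.7)
"
```

```text
clock: 42.55
position: [0.6283, 0.1308, 0.1957]
ee_rot: [-0.0, 0.712, 0.702, 0.0]
contact_force: [1.0, 0.8, -0.2]
grip_width: -0.0001
turn [ 0.    -0.001 -0.029] shift [ 0.022 -0.009  0.522] | pos [0.6283 0.1308 0.1957] toolyaw -0.88 F [ 1.   0.8 -0.2] w -0.0001 t 42.55
```

```bash
python3 -m jog '0 0 0 0.02 0 .2 0;0 0 0 .02 0 .35 0;0 0 0 .02 0 .5 0;0 0 0 .02 0 .53 0;0 0 0 .02 0 .55 0;0 0 0 .02 0 .55 0;0 0 0 .02 0 .55 0';python3 -c "
from h import *
go(.628,.1315,.180,-0.7)
s=snap('side','s28')[:,:,::-1]
u0,v0,f=228,228,14
im=cv2.resize(s[v0:v0+42,u0:u0+50],None,fx=f,fy=f,interpolation=cv2.INTER_CUBIC)
cv2.imwrite('pics/c33.png',im)
"
```

```text
clock: 43.13
position: [0.6289, 0.1318, 0.1804]
ee_rot: [0.001, 0.712, 0.702, 0.001]
contact_force: [-4.4, -1.6, 21.4]
grip_width: 0.0002
turn [ 0.02  -0.    -0.029] shift [-0.009 -0.031  0.012] | pos [0.6289 0.1318 0.1804] toolyaw -0.87 F [-4.4 -1.6 21.4] w 0.0002 t 43.13
```

View pics/c33.png

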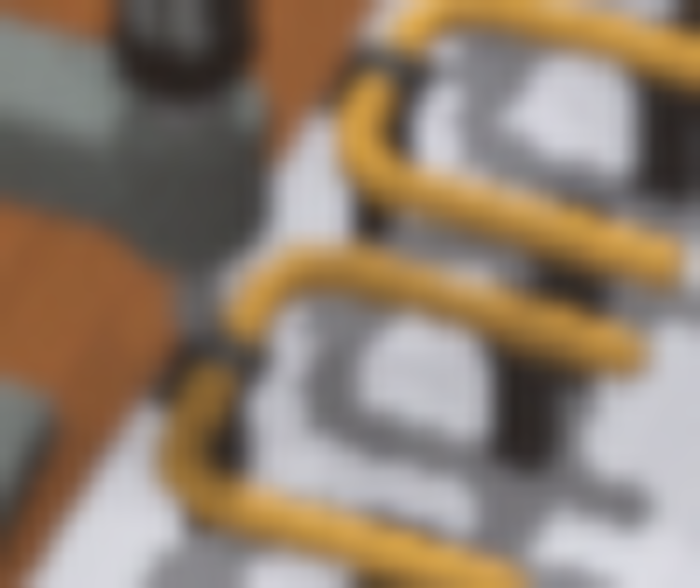

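```bash
python3 - <<'E'
from h import *
P=lambda p: np.round((proj('side',p)-[227.5,227.5])*14)
for x in (.6265,.629):
  for y in (.1277,.131,.1345): print(x,y,P([x,y,.073]),P([x,y,.090]))
for x in (.6265,.629):
  print([np.round((proj('top',[x,y,.1635]))-0,1) for y in (.1277,.131,.1345)])
E
python3 - <<'E'
import cv2
s=cv2.imread('pics/s28.png');im=cv2.resize(s[245:262,236:250],None,fx=36,fy=36,interpolation=cv2.INTER_LANCZOS4);cv2.imwrite('pics/c34.png',cv2.convertScaleAbs(im,alpha=1.4))
E
```

```text
0.6265 0.1277 [228. 349.] [225. 288.]
0.6265 0.131 [221. 361.] [218. 300.]
0.6265 0.1345 [214. 373.] [211. 313.]
0.629 0.1277 [216. 346.] [213. 285.]
0.629 0.131 [209. 357.] [206. 297.]
0.629 0.1345 [202. 370.] [199. 309.]
[array([229.4, 179.7]), array([227.9, 179.7]), array([226.4, 179.7])]
[array([229.4, 178.6]), array([227.9, 178.6]), array([226.4, 178.6])]
```

View pics/c34.png

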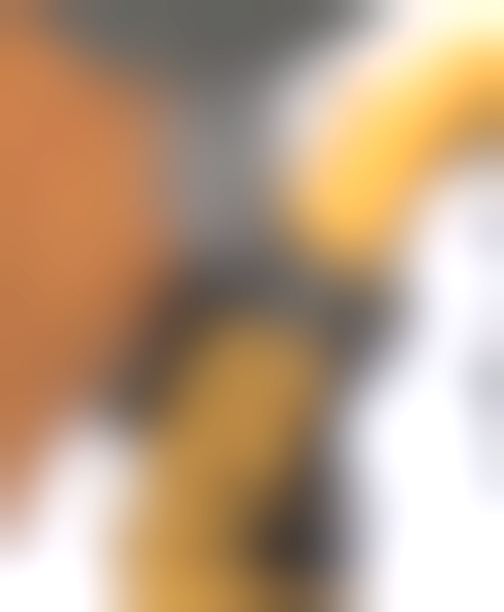

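```bash
python3 -m jog '0 0 0 0 0 -.5 0;0 0 0 0 0 -1.5 0;0 0 0 -1 -1.2 -1.5 0;0 0 0 -2 -2.4 -1.5 .4;0 0 0 -2.8 -3.55 -1.5 .4;0 0 0 -2.8 -3.55 -1.5 .4;0 0 0 -2.8 -3.55 -.5 .4;0 0 0 -2.8 -3.55 .5 .4;0 0 0 -2.8 -3.55 1.5 .4;0 0 0 -2.8 -3.55 1.5 .4';python3 -c "
from h import *
go(.5215,.0475,.064,-0.7)
ims={c:snap(c,c[0]+'29') for c in ('top','side')}
for c in ('top','side'): print(fitu('large',ims,(.6265,.131,-.012),z=.068,cams=(c,)))
s=ims['side'];print([ (q.tolist(),k,np.round(at('side',*q,.058),4)) for q,k in find('handle','side')])
cv2.imwrite('pics/c35.png',cv2.resize(s[180:280,210:310,::-1],None,fx=6,fy=6,interpolation=cv2.INTER_CUBIC))
"
```

```text
clock: 44.02
position: [0.5178, 0.0486, 0.1294]
ee_rot: [-0.002, 0.712, 0.702, -0.002]
contact_force: [-0.4, 0.2, -1.2]
grip_width: 0.0338
turn [-0.065  0.    -0.028] shift [-0.036  0.138  2.179] | pos [0.5178 0.0486 0.1294] toolyaw -0.87 F [-0.4  0.2 -1.2] w 0.0338 t 44.02
(array([0.62628512, 0.1310236 , 0.00637564]), np.float64(0.5640841722488403))
(array([ 0.62686199,  0.12766352, -0.01367275]), np.float64(0.6781251430511475))
[([263.3, 215.2], 0.69, array([ 0.6373, -0.0423,  0.058 ])), ([291.7, 245.9], 0.59, array([0.5183, 0.0456, 0.058 ]))]
```

View pics/c35.png

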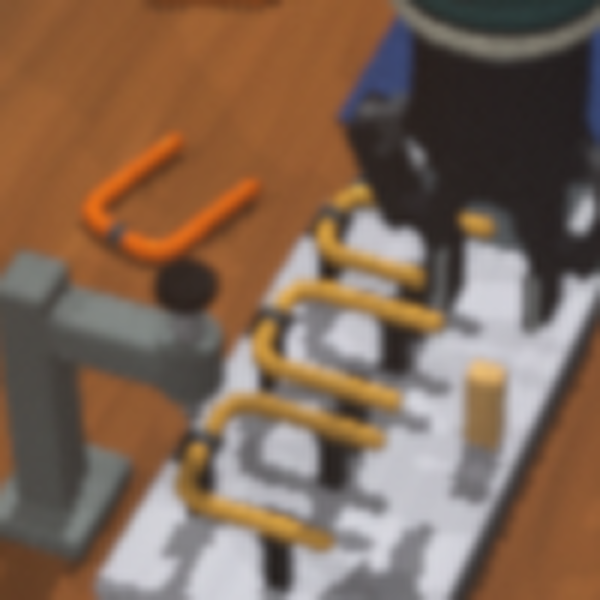

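```bash
python3 -m jog '0 0 0 -.04 .08 1 .4;0 0 0 -.04 .08 2 .4;0 0 0 -.04 .08 2.1 .4;0 0 0 -.04 .08 2.1 .4;0 0 0 -.04 .08 2.1 0;0 0 0 -.04 .08 2.1 0;0 0 0 -.04 .08 2.1 0;0 0 0 -.04 .08 2.1 0;0 0 0 -.04 .08 2.1 0;0 0 0 -.04 .08 2.1 0';python3 -c "
from h import *
go(.5215,.0475,.064,-0.7)
"
```

```text
clock: 45.0
position: [0.5216, 0.0484, 0.0729]
ee_rot: [-0.0, 0.712, 0.702, -0.001]
contact_force: [-18.8, 0.4, 15.8]
grip_width: 0.0165
turn [-0.018  0.009 -0.022] shift [-0.029 -0.003  0.297] | pos [0.5216 0.0484 0.0729] toolyaw -0.83 F [-18.8   0.4  15.8] w 0.0165 t 45.0
```

```bash
python3 -m jog '0 0 0 .03 -.05 0 0;0 0 0 .06 -.05 0 0;0 0 0 .06 -.05 0 0;0 0 0 .06 -.05 0 0';python3 -c "
from h import *
go(.5215,.0475,.064,-0.7)
";python3 -m jog '0 0 0 0 0 0 .4;0 0 0 0 0 0 .4;0 0 0 0 0 0 .4;0 0 0 0 0 -1 .4;0 0 0 0 0 -2.5 .4;0 0 0 0 0 -4 .2;0 0 0 0 0 -5 0;0 0 0 1 1.2 -5 0;0 0 0 2 2.4 -5 0;0 0 0 2.7 3.55 -5 0';python3 -c "
from h import *
go(.6285,.1315,.195,-0.7)
ims={c:snap(c,c[0]+'30') for c in ('top','side')}
for c in ('top','side'): print(fitu('large',ims,(.6265,.131,-.012),z=.068,cams=(c,)))"
```

```text
clock: 45.33
position: [0.5215, 0.0497, 0.0729]
ee_rot: [0.001, 0.712, 0.702, -0.0]
contact_force: [-9.0, -1.9, 10.5]
grip_width: 0.0162
turn [ 0.006  0.008 -0.029] shift [-0.073  0.     0.298] | pos [0.5215 0.0497 0.0729] toolyaw -0.87 F [-9.  -1.9 10.5] w 0.0162 t 45.33
clock: 46.17
position: [0.623, 0.1252, 0.2232]
ee_rot: [0.001, 0.713, 0.701, 0.001]
contact_force: [0.2, -0.0, 0.9]
grip_width: 0.0001
turn [ 0.031  0.004 -0.04 ] shift [0.214 0.175 0.939] | pos [0.623  0.1252 0.2232] toolyaw -0.94 F [ 0.2 -0.   0.9] w 0.0001 t 46.17
(array([ 0.6145,  0.119 , -0.312 ]), np.float64(0.0))
(array([ 0.62688021,  0.1287711 , -0.01804968]), np.float64(0.6854207515716553))
```

```bash
python3 -m jog '0 0 0 .1 .15 .3 0;0 0 0 .1 .15 .9 0;0 0 0 .1 .15 .9 0;0 0 0 .1 .15 .9 0';python3 -c "
from h import *
go(.6285,.1315,.180,-0.7)"
```

```text
clock: 46.6
position: [0.6255, 0.1267, 0.1936]
ee_rot: [-0.0, 0.713, 0.702, -0.001]
contact_force: [0.0, 0.7, -0.6]
grip_width: -0.0004
turn [-0.013  0.004 -0.031] shift [0.163 0.098 0.453] | pos [0.6255 0.1267 0.1936] toolyaw -0.88 F [ 0.   0.7 -0.6] w -0.0004 t 46.6
```

```bash
python3 -m jog '0 0 0 .15 .1 .1 0;0 0 0 .15 .1 .2 0;0 0 0 .15 .1 .35 0;0 0 0 .15 .1 .46 0;0 0 0 .15 .1 .48 0;0 0 0 .15 .1 .48 0;0 0 0 .15 .1 .48 0';python3 -c "
from h import *
go(.6285,.1315,.180,-0.7)"
```

```text
clock: 47.18
position: [0.6298, 0.1321, 0.1806]
ee_rot: [0.0, 0.712, 0.702, 0.001]
contact_force: [1.2, 2.0, 10.3]
grip_width: 0.0001
turn [ 0.021 -0.008 -0.028] shift [-0.022 -0.045  0.02 ] | pos [0.6298 0.1321 0.1806] toolyaw -0.87 F [ 1.2  2.  10.3] w 0.0001 t 47.18
```

```bash
python3 -m jog '0 0 0 0 0 .05 0;0 0 0 0 0 .05 0;0 0 0 0 0 .05 0;0 0 0 0 0 .05 0';python3 -c "
from h import *
go(.6285,.1315,.180,-0.7)";python3 -m jog '0 0 0 0 0 -.5 0;0 0 0 0 0 -1.5 0;0 0 0 -1 -1.2 -1.5 0;0 0 0 -2 -2.4 -1.5 .4;0 0 0 -2.75 -3.6 -1.5 .4;0 0 0 -2.75 -3.6 -1.5 .4;0 0 0 -2.75 -3.6 -.5 .4;0 0 0 -2.75 -3.6 .5 .4;0 0 0 -2.75 -3.6 1.5 .4;0 0 0 -2.75 -3.6 1.5 .4';python3 -c "
from h import *
go(.5215,.0490,.066,-0.7)"
```

```text
clock: 47.52
position: [0.63, 0.1322, 0.1803]
ee_rot: [0.001, 0.712, 0.702, 0.001]
contact_force: [-4.8, -1.7, 27.3]
grip_width: -0.0001
turn [ 0.03  -0.005 -0.028] shift [-0.024 -0.051  0.01 ] | pos [0.63   0.1322 0.1803] toolyaw -0.87 F [-4.8 -1.7 27.3] w -0.0001 t 47.52
clock: 48.35
position: [0.5172, 0.0502, 0.1287]
ee_rot: [-0.002, 0.713, 0.702, -0.002]
contact_force: [-2.2, 0.1, -1.0]
grip_width: 0.0344
turn [-0.064  0.002 -0.03 ] shift [-0.036  0.157  2.088] | pos [0.5172 0.0502 0.1287] toolyaw -0.88 F [-2.2  0.1 -1. ] w 0.0344 t 48.35
```

```bash
python3 -m jog '0 0 0 -.03 .06 1 .4;0 0 0 -.03 .06 2 .4;0 0 0 -.03 .06 2.2 .4;0 0 0 -.03 .06 2.2 .4;0 0 0 -.03 .06 2.2 0;0 0 0 -.03 .06 2.2 0;0 0 0 -.03 .06 2.2 0;0 0 0 -.03 .06 2.2 0;0 0 0 -.03 .06 2.2 0;0 0 0 -.03 .06 2.2 0';python3 -c "
from h import *
go(.5225,.049+.084,.064,-0.7)
"
```

```text
clock: 49.18
position: [0.5215, 0.0503, 0.0691]
ee_rot: [0.0, 0.712, 0.702, -0.0]
contact_force: [-9.3, 2.1, 6.3]
grip_width: 0.0162
turn [ 0.003  0.003 -0.026] shift [ 2.757 -0.009  0.167] | pos [0.5215 0.0503 0.0691] toolyaw -0.86 F [-9.3  2.1  6.3] w 0.0162 t 49.18
```

```bash
python3 -m jog '0 0 0 .4 -.03 0 0;0 0 0 .8 -.03 0 0;0 0 0 1.2 -.03 0 0;0 0 0 1.6 -.03 0 0;0 0 0 2 -.03 0 0;0 0 0 2.4 -.03 0 0;0 0 0 2.7 -.03 0 0;0 0 0 2.8 -.03 0 0;0 0 0 2.8 -.03 0 0;0 0 0 2.8 -.03 0 0';python3 -m jog '0 0 0 0 0 0 0;0 0 0 0 0 0 0';python3 -c "
from h import *
go(.5225,.1343,.069,-0.7)
ims={c:snap(c,c[0]+'31') for c in ('top','side')}
for c in ('top','side'): print(fitu('medium',ims,(.6265,.131,-.012),z=.068,cams=(c,)))
s=ims['side'];cv2.imwrite('pics/c36.png',cv2.resize(s[200:320,190:310,::-1],None,fx=5,fy=5,interpolation=cv2.INTER_CUBIC))
"
```

```text
clock: 50.02
position: [0.5228, 0.1357, 0.0691]
ee_rot: [0.0, 0.712, 0.702, 0.001]
contact_force: [-3.8, 4.4, 11.6]
grip_width: 0.0167
clock: 50.18
position: [0.5228, 0.1355, 0.069]
ee_rot: [0.0, 0.712, 0.702, 0.001]
contact_force: [-3.7, 3.9, 10.6]
grip_width: 0.0168
turn [ 0.022 -0.014 -0.019] shift [-0.04  -0.009  0.001] | pos [0.5228 0.1355 0.069 ] toolyaw -0.81 F [-3.7  3.9 10.6] w 0.0168 t 50.18
(array([ 0.6260968 ,  0.10636549, -0.03108197]), np.float64(0.3948271870613098))
(array([ 0.62831679,  0.1305488 , -0.01903817]), np.float64(0.543157160282135))
```

View pics/c36.png

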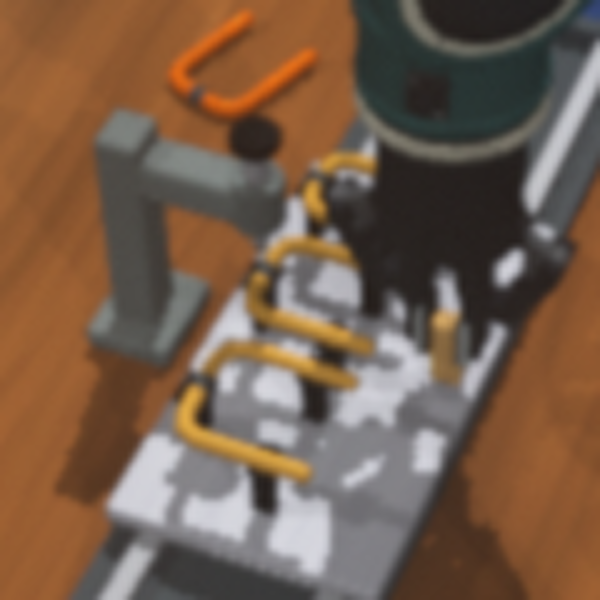

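```bash
python3 -m jog '0 0 0 -.05 0 0 0;0 0 0 -.05 0 0 0;0 0 0 -.05 0 0 .4;0 0 0 -.05 0 0 .4;0 0 0 -.05 0 0 .4;0 0 0 -.05 0 -1 .4;0 0 0 -.05 0 -2.5 .4;0 0 0 -.05 0 -4 .2;0 0 0 -.05 0 -5.2 0;0 0 0 -.05 1.2 -5.2 0';python3 -c "
from h import *
go(.629,.1318,.196,-0.7)"
```

```text
clock: 51.12
position: [0.5576, 0.1342, 0.2334]
ee_rot: [0.004, 0.711, 0.703, 0.004]
contact_force: [1.1, 1.4, 1.6]
grip_width: 0.0001
turn [0.115 0.002 0.005] shift [-0.053  2.367  1.276] | pos [0.5576 0.1342 0.2334] toolyaw -0.67 F [1.1 1.4 1.6] w 0.0001 t 51.12
```

```bash
python3 -m jog '0 0 0 -.05 1.2 0 0;0 0 0 -.05 2.35 0 0;0 0 0 -.05 2.35 .3 0;0 0 0 -.05 2.35 .7 0;0 0 0 -.05 2.35 .9 0;0 0 0 -.05 2.35 .9 0;0 0 0 -.05 2.35 .9 0;0 0 0 -.05 2.35 .9 0';python3 -c "
from h import *
go(.629,.1318,.180,-0.7)
ims={c:snap(c,c[0]+'32') for c in ('top','side')}
for c in ('side',): print(fitu('medium',ims,(.6265,.131,-.012),z=.068,cams=(c,)))"
```

```text
clock: 51.78
position: [0.6283, 0.1295, 0.1967]
ee_rot: [0.0, 0.712, 0.702, 0.0]
contact_force: [0.6, 0.6, 0.7]
grip_width: 0.0004
turn [ 0.006  0.    -0.024] shift [0.078 0.022 0.558] | pos [0.6283 0.1295 0.1967] toolyaw -0.84 F [0.6 0.6 0.7] w 0.0004 t 51.78
(array([ 6.28228479e-01,  1.29037013e-01, -6.18177966e-04]), np.float64(0.6469204425811768))
```

```bash
python3 -m jog '0 0 0 .06 0 .1 0;0 0 0 .06 0 .25 0;0 0 0 .06 0 .4 0;0 0 0 .06 0 .5 0;0 0 0 .06 0 .57 0;0 0 0 .06 0 .57 0;0 0 0 .06 0 .6 0;0 0 0 .06 0 .6 0;0 0 0 .06 0 .6 0';python3 -c "
from h import *
go(.629,.1318,.180,-0.7)
s=snap('side','s33')
cv2.imwrite('pics/c37.png',cv2.resize(s[200:300,200:300,::-1],None,fx=6,fy=6,interpolation=cv2.INTER_CUBIC))
"
```

```text
clock: 52.63
position: [0.6291, 0.1316, 0.1802]
ee_rot: [0.001, 0.712, 0.702, 0.001]
contact_force: [-9.8, -2.3, 31.4]
grip_width: 0.0
turn [ 0.022 -0.001 -0.027] shift [ 0.006 -0.005  0.007] | pos [0.6291 0.1316 0.1802] toolyaw -0.86 F [-9.8 -2.3 31.4] w 0.0 t 52.63
```

View pics/c37.png

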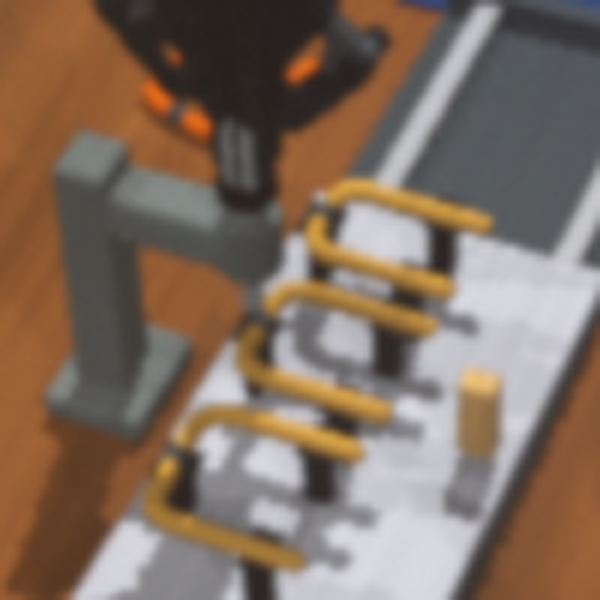

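```bash
python3 -m jog '0 0 0 0 0 -.5 0;0 0 0 0 0 -1.5 0;0 0 0 0 0 -1.8 0;0 0 0 0 -1 -1.8 0;0 0 0 0 -2.4 -1.8 .4;0 0 0 0 -3.5 -1.8 .4;0 0 0 0 -3.5 -1.8 .4;0 0 0 0 -3.5 -1.8 .4'; python3 -c "
from h import *
ims={c:snap(c,c[0]+'34') for c in ('top','side')}
for n,y in (('large',.215),('medium',.131),('small',.055)):
  for c in ('top','side'): print(n,c,fitu(n,ims,(.6265,y,-.012),z=.068,cams=(c,)))
s=ims['side'];cv2.imwrite('pics/c38.png',cv2.resize(s[215:315,190:290,::-1],None,fx=7,fy=6,interpolation=cv2.INTER_CUBIC))
s=ims['top'];cv2.imwrite('pics/c39.png',cv2.resize(s[150:250,170:290,::-1],None,fx=6,fy=6,interpolation=cv2.INTER_CUBIC))
go(.5215,.1335,.13,-.7)
"
```

```text
clock: 53.35
position: [0.5226, 0.1324, 0.2322]
ee_rot: [0.001, 0.712, 0.702, -0.0]
contact_force: [1.4, -0.2, 0.4]
grip_width: 0.0341
large top (array([ 0.6145,  0.203 , -0.312 ]), np.float64(0.0))
large side (array([0.63115274, 0.21389811, 0.01163389]), np.float64(0.6213436722755432))
medium top (array([ 0.62640656,  0.10351695, -0.04991415]), np.float64(0.37484195828437805))
medium side (array([ 6.28233581e-01,  1.29038288e-01, -4.38710065e-04]), np.float64(0.6486318111419678))
small top (array([ 0.62758822,  0.05667648, -0.00098563]), np.float64(0.8363762497901917))
small side (array([ 0.62702843,  0.05345174, -0.03141964]), np.float64(0.5451562404632568))
turn [ 0.004 -0.001 -0.035] shift [ 0.035 -0.094  3.403] | pos [0.5243 0.1324 0.2321] toolyaw -0.91 F [ 1.2 -0.4  0.3] w 0.0335 t 53.45
```

View pics/c38.png

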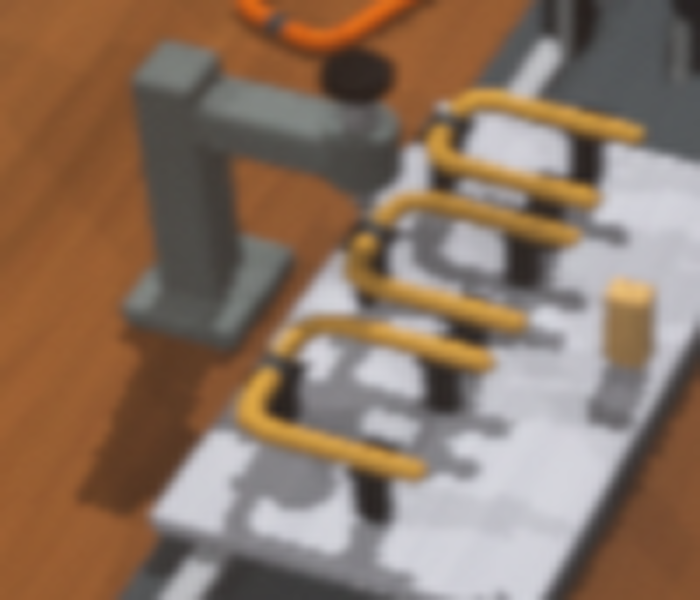

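View pics/c39.png

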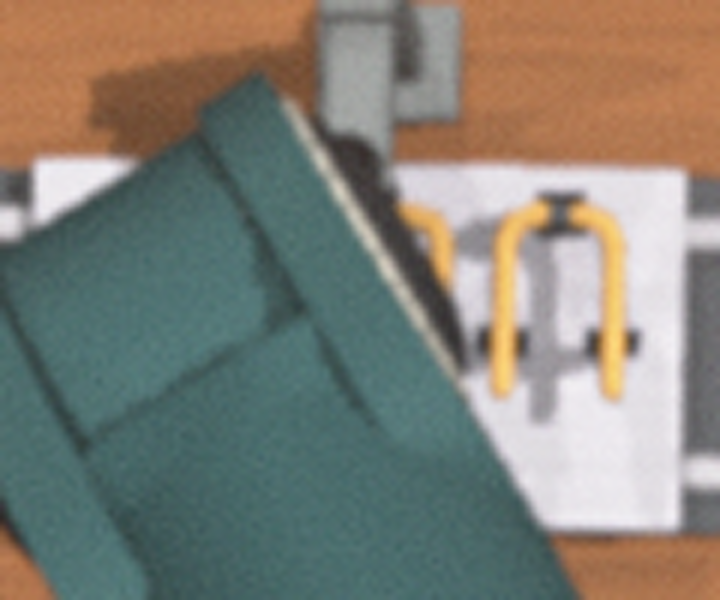

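```bash
python3 -m jog '0 0 0 -1.4 0 0 .35;0 0 0 -2.8 0 0 .35;0 0 0 -4 0 0 .35;0 0 0 -4 0 0 .35;0 0 0 -4 0 0 .35'; python3 -c "
from h import *
ims={c:snap(c,c[0]+'35') for c in ('top','side')}
for z in (.068,.073,.078):
  for c in ('top','side'): print(z,c,fitu('large',ims,(.6285,.214,-.012),z=z,cams=(c,)))
s=ims['top'];cv2.imwrite('pics/c40.png',cv2.resize(s[150:250,170:290,::-1],None,fx=6,fy=6,interpolation=cv2.INTER_CUBIC))
go(.631,.215,.13,-.7)
"
```

```text
clock: 53.87
position: [0.5226, 0.0103, 0.2317]
ee_rot: [-0.0, 0.714, 0.7, -0.0]
contact_force: [0.2, 0.4, 0.5]
grip_width: 0.0296
0.068 top (array([ 0.63124864,  0.21450316, -0.00683291]), np.float64(0.8529880046844482))
0.068 side (array([0.63126888, 0.21383468, 0.01170285]), np.float64(0.622336208820343))
0.073 top (array([ 0.63046957,  0.21376625, -0.0044249 ]), np.float64(0.8523451685905457))
0.073 side (array([ 0.62898988,  0.21640373, -0.01629359]), np.float64(0.6228829026222229))
0.078 top (array([ 0.62973729,  0.21300922, -0.00333742]), np.float64(0.8514371514320374))
0.078 side (array([ 0.62689945,  0.2206135 , -0.00601636]), np.float64(0.6235100626945496))
turn [-0.001 -0.009 -0.028] shift [6.78  3.52  3.402] | pos [0.5223 0.0131 0.2319] toolyaw -0.87 F [-0.2  0.2 -0.3] w 0.0298 t 53.97
```

View pics/c40.png

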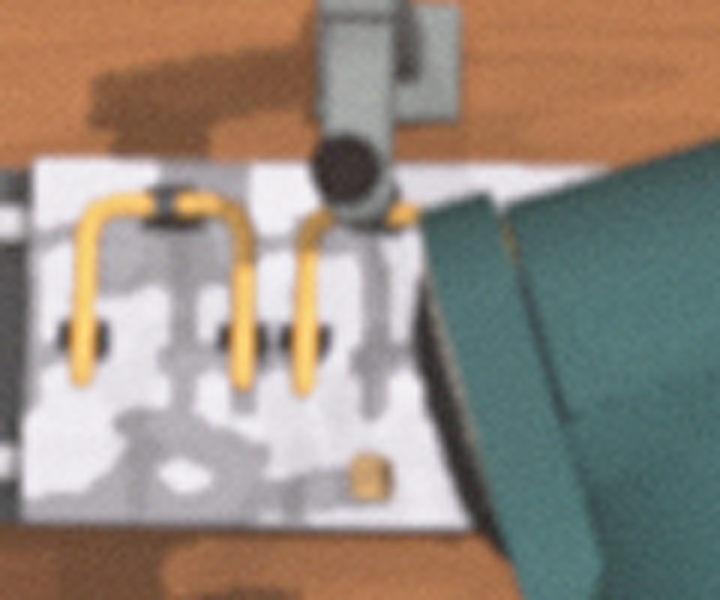

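```bash
python3 -m jog '0 0 0 1 0 0 .35;0 0 0 2 0 0 .35;0 0 0 3 .5 0 .35;0 0 0 4 1.5 0 .35;0 0 0 5 2.5 0 .35;0 0 0 6 3.4 .5 .35;0 0 0 6.78 3.4 1.5 .35;0 0 0 6.78 3.4 2.8 .35;0 0 0 6.78 3.4 3.4 .35;0 0 0 6.78 3.4 3.4 .35'; python3 -m jog '0 0 0 0 0 .6 .35;0 0 0 0 0 .6 .35;0 0 0 0 0 .6 .35'; python3 -c "
from h import *
go(.6275,.215,.0845,-.7)
"
```

```text
clock: 54.8
position: [0.6245, 0.2158, 0.1251]
ee_rot: [-0.002, 0.711, 0.703, -0.003]
contact_force: [0.8, 0.4, 0.3]
grip_width: 0.0296
clock: 55.05
position: [0.6269, 0.2152, 0.1129]
ee_rot: [-0.0, 0.712, 0.702, 0.0]
contact_force: [0.7, -0.8, 1.4]
grip_width: 0.0302
turn [-0.    -0.004 -0.024] shift [-0.007  0.019  0.948] | pos [0.6269 0.2152 0.1129] toolyaw -0.84 F [ 0.7 -0.8  1.4] w 0.0302 t 55.05
```

```bash
python3 -m jog '0 0 0 0 .02 .4 .35;0 0 0 0 .02 .8 .35;0 0 0 0 .02 .95 .35;0 0 0 0 .02 .95 .35;0 0 0 0 .02 .95 .35;0 0 0 0 .02 .95 .2;0 0 0 0 .02 .95 .15;0 0 0 0 .02 .95 .1;0 0 0 0 .02 .95 .1;0 0 0 0 .02 .95 .1'; python3 -c "
from h import *
go(.6275,.215,.0845,-.7)
ims={c:snap(c,c[0]+'36') for c in ('top','side')}
for c in ('side',): print(c,fitu('large',ims,(.6285,.214,-.012),z=.068,cams=(c,)))
"
```

```text
clock: 55.88
position: [0.6289, 0.2147, 0.0849]
ee_rot: [0.001, 0.713, 0.702, 0.002]
contact_force: [5.4, -0.6, 4.4]
grip_width: 0.0092
turn [ 0.031 -0.01  -0.033] shift [ 0.009 -0.047  0.014] | pos [0.6289 0.2147 0.0849] toolyaw -0.9 F [ 5.4 -0.6  4.4] w 0.0092 t 55.88
side (array([ 0.62859441,  0.21293746, -0.01068841]), np.float64(0.5430824756622314))
```

```bash
python3 -m jog '0 0 0 .02 -.04 0 .1;0 0 0 .02 -.04 0 .1;0 0 0 .02 -.04 0 .13;0 0 0 .02 -.04 0 .16;0 0 0 .02 -.04 0 .2;0 0 0 .02 -.04 0 .3;0 0 0 .02 -.04 0 .3;0 0 0 .02 -.04 -1 .3;0 0 0 .02 -.04 -2.4 .3;0 0 0 .02 -.04 -4 .3'; python3 -m jog '0 0 0 0 -1 -.7 .35;0 0 0 -1 -2.3 -.7 .4;0 0 0 -2 -3.5 -.7 .4;0 0 0 -2.8 -3.5 -.7 .4;0 0 0 -2.8 -3.5 -.7 .4;0 0 0 -2.8 -3.5 -.7 .4';python3 -c "
from h import *
ims={c:snap(c,c[0]+'37') for c in ('top','side')}
for n,y in (('large',.214),('medium',.131),('small',.055)):
  for c in ('top','side'): print(n,c,fitu(n,ims,(.6275,y,-.012),z=.068,cams=(c,)))
s=ims['side'];cv2.imwrite('pics/c41.png',cv2.resize(s[215:315,190:290,::-1],None,fx=7,fy=6,interpolation=cv2.INTER_CUBIC))
go(.5220,.1335,.13,-.7)
"
```

```text
clock: 56.82
position: [0.6254, 0.2151, 0.1973]
ee_rot: [-0.001, 0.712, 0.702, -0.001]
contact_force: [0.3, -0.1, 0.5]
grip_width: 0.0256
clock: 57.32
position: [0.5198, 0.1308, 0.2181]
ee_rot: [0.001, 0.713, 0.701, -0.0]
contact_force: [0.5, 0.1, 0.6]
grip_width: 0.0342
large top (array([ 0.6506941 ,  0.19771383, -0.3932038 ]), np.float64(0.07002046704292297))
large side (array([ 0.62843869,  0.2129383 , -0.00958036]), np.float64(0.670026957988739))
medium top (array([ 0.62663545,  0.1035971 , -0.04962284]), np.float64(0.37849557399749756))
medium side (array([ 0.62799812,  0.12788223, -0.02831214]), np.float64(0.6468552350997925))
small top (array([ 0.62755863,  0.05658725, -0.00501952]), np.float64(0.8381181359291077))
small side (array([ 0.62698569,  0.05357829, -0.03129749]), np.float64(0.5457677245140076))
turn [ 0.004 -0.004 -0.029] shift [0.012 0.057 2.936] | pos [0.5203 0.1331 0.2181] toolyaw -0.87 F [1.4 0.6 0.9] w 0.0343 t 57.42
```

View pics/c41.png

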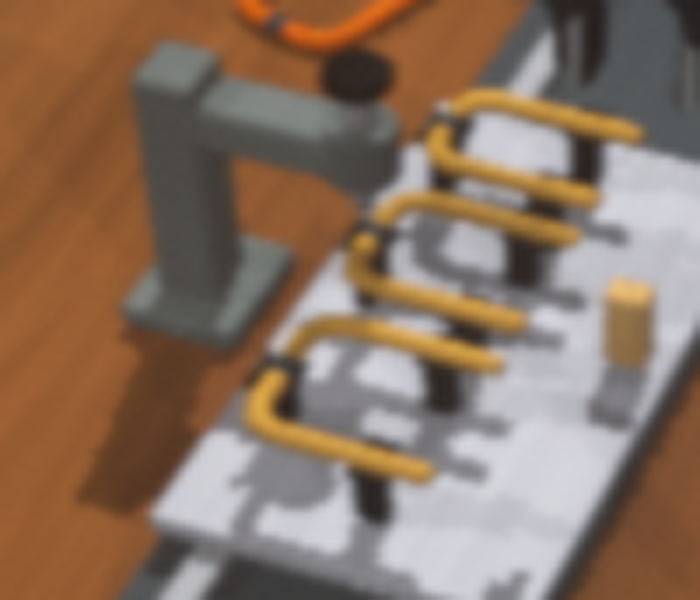

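```bash
python3 -m jog '0 0 0 .01 .04 1 .4;0 0 0 .01 .04 2 .4;0 0 0 .01 .04 3 .4;0 0 0 .01 .04 4 .4;0 0 0 .01 .04 4.9 .4;0 0 0 .01 .04 4.95 .4;0 0 0 .01 .04 4.95 .4;0 0 0 .01 .04 4.95 .4;0 0 0 .01 .04 4.95 0;0 0 0 .01 .04 4.95 0'; python3 -m jog '0 0 0 0 0 0 0;0 0 0 0 0 0 0;0 0 0 0 0 0 0;0 0 0 0 0 0 0;0 0 0 0 0 0 0';python3 -c "
from h import *
go(.523,.135+.0745,.066,-.7)"
```

```text
clock: 58.25
position: [0.5227, 0.1336, 0.0713]
ee_rot: [0.001, 0.712, 0.702, 0.002]
contact_force: [2.5, 1.2, 5.3]
grip_width: 0.0168
clock: 58.67
position: [0.5227, 0.1336, 0.0713]
ee_rot: [0.001, 0.712, 0.702, 0.002]
contact_force: [2.1, 1.1, 8.8]
grip_width: 0.0165
turn [ 0.036 -0.01  -0.029] shift [ 2.53  -0.03   0.179] | pos [0.5227 0.1336 0.0713] toolyaw -0.88 F [2.1 1.1 8.8] w 0.0165 t 58.67
```

```bash
python3 -m jog '0 0 0 .4 0 0 0;0 0 0 .8 0 0 0;0 0 0 1.2 0 0 0;0 0 0 1.6 0 0 0;0 0 0 2 0 0 0;0 0 0 2.3 0 0 0;0 0 0 2.45 0 0 0;0 0 0 2.45 0 0 0;0 0 0 2.45 0 0 0;0 0 0 2.45 0 0 0';python3 -c "
from h import *
go(.523,.2081,.066,-.7)
ims={c:snap(c,c[0]+'38') for c in ('top','side')}
for n,y in (('large',.288),('medium',.204),('small',.129)):
  for c in ('top','side'): print(n,c,fitu(n,ims,(.6275,y,-.012),z=.068,cams=(c,)))
"
```

```text
clock: 59.5
position: [0.5238, 0.2075, 0.0713]
ee_rot: [0.001, 0.712, 0.702, 0.002]
contact_force: [5.0, 2.3, 5.3]
grip_width: 0.017
turn [ 0.036 -0.018 -0.028] shift [ 0.019 -0.029  0.177] | pos [0.5238 0.2075 0.0713] toolyaw -0.87 F [5.  2.3 5.3] w 0.017 t 59.5
large top (array([0.59921832, 0.32126866, 1.50366301]), np.float64(0.3344290256500244))
large side (array([ 0.62980044,  0.28664133, -0.01676684]), np.float64(0.7289400100708008))
medium top (array([0.62954846, 0.20649578, 0.04697781]), np.float64(0.5332467555999756))
medium side (array([ 0.62922271,  0.20289417, -0.0158165 ]), np.float64(0.5256938934326172))
small top (array([ 0.62770234,  0.12936266, -0.02828648]), np.float64(0.7298848032951355))
small side (array([0.64569872, 0.15878919, 0.09428691]), np.float64(0.37012529373168945))
```

```bash
python3 -m jog '0 0 0 .04 0 0 0;0 0 0 .04 0 0 0;0 0 0 .04 0 0 .4;0 0 0 .04 0 0 .4;0 0 0 .04 0 0 .4;0 0 0 .04 0 -1 .4;0 0 0 .04 0 -2.5 .4;0 0 0 .04 0 -4 .2;0 0 0 .04 0 -5.2 0;0 0 0 .04 .5 -5.2 0';python3 -c "
from h import *
go(.629,.1316,.215,-0.7)"
```

```text
clock: 60.43
position: [0.5378, 0.2097, 0.2333]
ee_rot: [0.002, 0.712, 0.702, 0.004]
contact_force: [1.1, 0.9, 0.2]
grip_width: 0.0002
turn [ 0.079 -0.024 -0.008] shift [-2.565  3.068  0.63 ] | pos [0.5378 0.2097 0.2333] toolyaw -0.75 F [1.1 0.9 0.2] w 0.0002 t 60.43
```

```bash
python3 -m jog '0 0 0 -1 1 0 0;0 0 0 -2 2 0 0;0 0 0 -2.55 3.05 0 0;0 0 0 -2.55 3.05 .6 0;0 0 0 -2.55 3.05 1 0;0 0 0 -2.55 3.05 1 0;0 0 0 -2.55 3.05 1 0;0 0 0 -2.55 3.05 1 0';python3 -c "
from h import *
go(.629,.1318,.180,-0.7)
ims={c:snap(c,c[0]+'39') for c in ('top','side')}
for n,y in (('large',.288),('medium',.204),('small',.129)):
  for c in ('top','side'): print(n,c,fitu(n,ims,(.6275,y,-.012),z=.068,cams=(c,)))
s=ims['side'];cv2.imwrite('pics/c42.png',cv2.resize(s[215:325,180:290,::-1],None,fx=5.5,fy=5.5,interpolation=cv2.INTER_CUBIC))
"
```

```text
clock: 61.1
position: [0.6272, 0.1307, 0.1963]
ee_rot: [0.0, 0.712, 0.702, 0.0]
contact_force: [0.3, -0.0, 0.1]
grip_width: 0.0001
turn [ 0.004 -0.003 -0.013] shift [0.037 0.059 0.543] | pos [0.6272 0.1307 0.1963] toolyaw -0.78 F [ 0.3 -0.   0.1] w 0.0001 t 61.1
large top (array([6.29045245e-01, 2.90037136e-01, 2.30692928e-04]), np.float64(0.8540778160095215))
large side (array([ 0.62981563,  0.28764853, -0.0231653 ]), np.float64(0.759184718132019))
medium top (array([0.62550372, 0.20637061, 0.02099115]), np.float64(0.2971821427345276))
medium side (array([ 0.62895647,  0.20368426, -0.00557726]), np.float64(0.6394954323768616))
small top (array([ 0.6155,  0.117 , -0.312 ]), np.float64(0.0))
small side (array([ 0.62864754,  0.12785047, -0.03644033]), np.float64(0.6088991165161133))
```

View pics/c42.png

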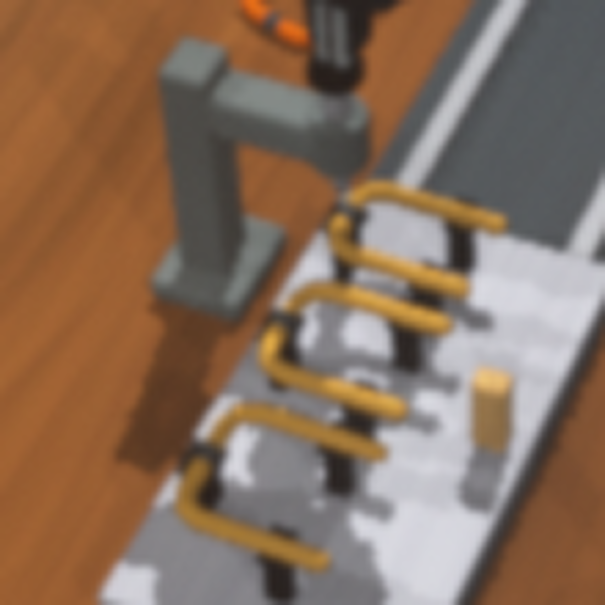

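```bash
python3 -m jog '0 0 0 .03 .04 .1 0;0 0 0 .03 .04 .25 0;0 0 0 .03 .04 .4 0;0 0 0 .03 .04 .5 0;0 0 0 .03 .04 .56 0;0 0 0 .03 .04 .59 0;0 0 0 .03 .04 .59 0;0 0 0 .03 .04 .59 0;0 0 0 .03 .04 .59 0';python3 -c "
from h import *
go(.629,.1318,.180,-0.7)
s=snap('side','s40')
u0,v0,f=228,228,14
cv2.imwrite('pics/c43.png',cv2.resize(s[v0:v0+42,u0:u0+50,::-1],None,fx=f,fy=f,interpolation=cv2.INTER_CUBIC))
"
```

```text
clock: 61.95
position: [0.6296, 0.1311, 0.1802]
ee_rot: [0.001, 0.712, 0.702, 0.001]
contact_force: [-9.0, -3.3, 35.1]
grip_width: 0.0
turn [ 0.027 -0.003 -0.027] shift [ 0.022 -0.021  0.006] | pos [0.6296 0.1311 0.1802] toolyaw -0.86 F [-9.  -3.3 35.1] w 0.0 t 61.95
```

View pics/c43.png

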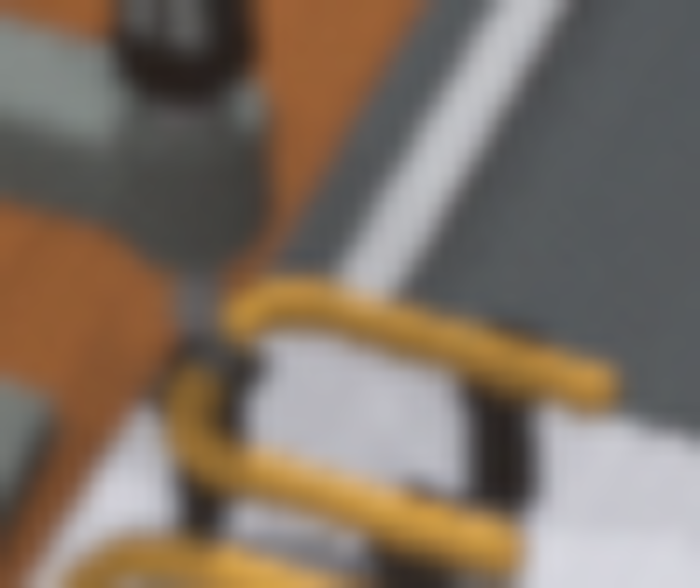

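```bash
python3 -m jog '0 0 0 0 0 -.5 0;0 0 0 0 0 -1.5 0;0 0 0 0 0 -1.8 0;0 0 0 1 -1 -1.8 0;0 0 0 2 -2.4 -1.8 .4;0 0 0 2.6 -3.5 -1.8 .4;0 0 0 2.6 -3.5 -1.8 .4;0 0 0 2.6 -3.5 0 .4;0 0 0 2.6 -3.5 1 .4;0 0 0 2.6 -3.5 1 .4'; python3 -c "
from h import *
go(.5235,.2085,.068,-0.7)
s=snap('side','s41')
cv2.imwrite('pics/c44.png',cv2.resize(s[215:325,190:310,::-1],None,fx=5.5,fy=5.5,interpolation=cv2.INTER_CUBIC))
"
```

```text
clock: 62.83
position: [0.522, 0.2082, 0.1415]
ee_rot: [-0.002, 0.712, 0.702, -0.004]
contact_force: [-1.3, -1.1, -1.7]
grip_width: 0.0344
turn [-0.078  0.031 -0.026] shift [0.017 0.071 2.45 ] | pos [0.522  0.2082 0.1415] toolyaw -0.86 F [-1.3 -1.1 -1.7] w 0.0344 t 62.83
```

View pics/c44.png

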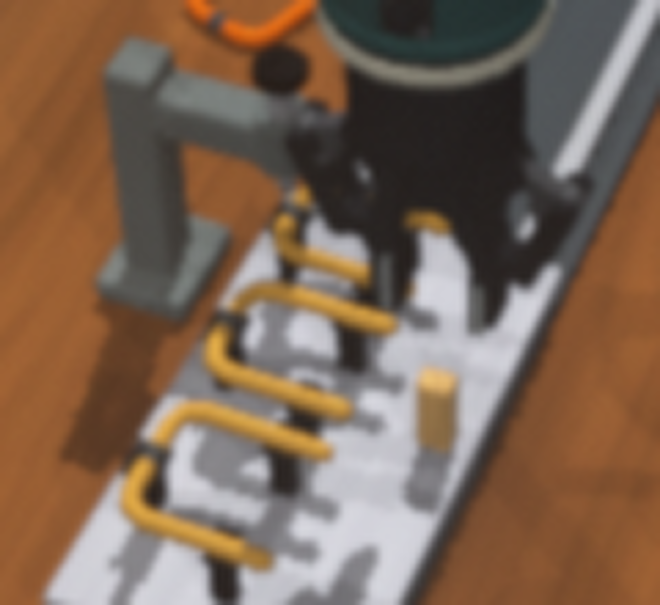

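```bash
python3 -m jog '0 0 0 .01 .02 1 .4;0 0 0 .01 .02 2 .4;0 0 0 .01 .02 2.5 .4;0 0 0 .01 .02 2.5 .4;0 0 0 .01 .02 2.5 0;0 0 0 .01 .02 2.5 0;0 0 0 .01 .02 2.5 0;0 0 0 .01 .02 2.5 0;0 0 0 .01 .02 2.5 0;0 0 0 .01 .02 2.5 0';python3 -c "
from h import *
go(.521,-.015,.068,-.7)"
```

```text
clock: 63.72
position: [0.5241, 0.2111, 0.0748]
ee_rot: [-0.001, 0.712, 0.702, -0.001]
contact_force: [-17.7, -0.0, 6.7]
grip_width: 0.0166
turn [-0.02   0.003 -0.02 ] shift [-7.539e+00  5.000e-03  2.280e-01] | pos [0.5241 0.2111 0.0748] toolyaw -0.82 F [-17.7  -0.    6.7] w 0.0166 t 63.72
```

```bash
python3 -m jog '0 0 0 -.2 -.04 0 0;0 0 0 -.6 -.04 0 0;0 0 0 -1 -.04 0 0;0 0 0 -1.4 -.04 0 0;0 0 0 -1.8 -.04 0 0;0 0 0 -2.2 -.04 0 0;0 0 0 -2.6 -.04 0 0;0 0 0 -3 -.04 0 0;0 0 0 -3.4 -.04 0 0;0 0 0 -3.7 -.04 0 0';python3 -m jog '0 0 0 -.4 0 0 0;0 0 0 -.8 0 0 0;0 0 0 -1.2 0 0 0;0 0 0 -1.6 0 0 0;0 0 0 -2 0 0 0;0 0 0 -2.4 0 0 0;0 0 0 -2.8 0 0 0;0 0 0 -3.2 0 0 0;0 0 0 -3.5 0 0 0;0 0 0 -3.7 0 0 0';python3 -c "
from h import *
go(.521,-.029,.068,-.7)"
```

```text
clock: 64.55
position: [0.5223, 0.0993, 0.0748]
ee_rot: [-0.0, 0.712, 0.702, -0.0]
contact_force: [-11.0, 2.2, 2.4]
grip_width: 0.0164
clock: 65.38
position: [0.5206, -0.0122, 0.0748]
ee_rot: [0.0, 0.713, 0.702, -0.001]
contact_force: [-12.2, 3.8, 6.6]
grip_width: 0.0164
turn [-0.008  0.009 -0.034] shift [-0.559  0.023  0.226] | pos [ 0.5206 -0.0122  0.0748] toolyaw -0.9 F [-12.2   3.8   6.6] w 0.0164 t 65.38
```

Creep to the stop.

```bash
python3 -m jog '0 0 0 -.15 0 0 0;0 0 0 -.3 0 0 0;0 0 0 -.4 0 0 0;0 0 0 -.5 0 0 0;0 0 0 -.55 0 0 0;0 0 0 -.6 0 0 0;0 0 0 -.6 0 0 0';python3 -c "
from h import *
go(.521,-.029,.068,-.7)"
```

```text
clock: 65.97
position: [0.5205, -0.0212, 0.0748]
ee_rot: [-0.003, 0.71, 0.704, 0.003]
contact_force: [-11.2, 49.4, -1.4]
grip_width: 0.0162
turn [ 0.007 -0.084  0.037] shift [-0.26   0.019  0.226] | pos [ 0.5205 -0.0212  0.0748] toolyaw -0.48 F [-11.2  49.4  -1.4] w 0.0162 t 65.97
```

```bash
python3 -m jog '0 0 0 .15 0 0 0;0 0 0 .15 0 0 0;0 0 0 .15 0 0 .4;0 0 0 .15 0 0 .4;0 0 0 .15 0 0 .4;0 0 0 .15 0 0 .4;0 0 0 .15 0 -1 .4;0 0 0 .15 0 -2 .4;0 0 0 .15 0 -3.4 .4;0 0 0 .15 0 -4 .4';python3 -m jog '0 0 0 -1 -1 0 .4;0 0 0 -2 -2 0 .4;0 0 0 -3 -3 0 .4;0 0 0 -4.4 -4.4 0 .4;0 0 0 -5.5 -5.5 0 .4;0 0 0 -7 -7 0 .4;0 0 0 -7 -7 0 .4;0 0 0 -7 -7 0 .4;0 0 0 -7 -7 0 .4'; python3 -c "
from h import *
ims={c:snap(c,c[0]+'42') for c in ('top','side')}
for n,y in (('large',.06),('medium',-.024),('small',-.097)):
  for c in ('top','side'): print(n,c,fitu(n,ims,(.6265,y,-.012),z=.068,cams=(c,)))
t=ims['top'];cv2.imwrite('pics/c45.png',cv2.resize(t[165:250,225:365,::-1],None,fx=5.5,fy=5.5,interpolation=cv2.INTER_CUBIC))
t=ims['side'];cv2.imwrite('pics/c46.png',cv2.resize(t[180:280,210:320,::-1],None,fx=6,fy=6,interpolation=cv2.INTER_CUBIC))
go(.522,-.023,.12,-0.7)
"
```

```text
clock: 66.8
position: [0.5222, -0.0248, 0.1973]
ee_rot: [0.002, 0.712, 0.702, 0.001]
contact_force: [1.2, 0.2, 1.1]
grip_width: 0.0341
clock: 67.55
position: [0.306, -0.2338, 0.1932]
ee_rot: [0.0, 0.714, 0.7, -0.0]
contact_force: [-0.2, -0.5, -0.1]
grip_width: 0.0341
large top (array([ 0.62623366,  0.057298  , -0.00795247]), np.float64(0.8682775497436523))
large side (array([ 0.62643935,  0.05459175, -0.01421403]), np.float64(0.612859845161438))
medium top (array([ 0.62538497, -0.02680766, -0.00992196]), np.float64(0.8633816838264465))
medium side (array([ 0.62551925, -0.0296068 , -0.02384558]), np.float64(0.5351240038871765))
small top (array([ 0.62496105, -0.10171008, -0.02016934]), np.float64(0.8389055132865906))
small side (array([ 0.62537869, -0.1044439 , -0.04438949]), np.float64(0.545917272567749))
turn [ 0.006  0.006 -0.035] shift [7.079 7.018 2.438] | pos [ 0.3081 -0.232   0.1932] toolyaw -0.91 F [0.3 0.1 0.3] w 0.0346 t 67.65
```

View pics/c45.png

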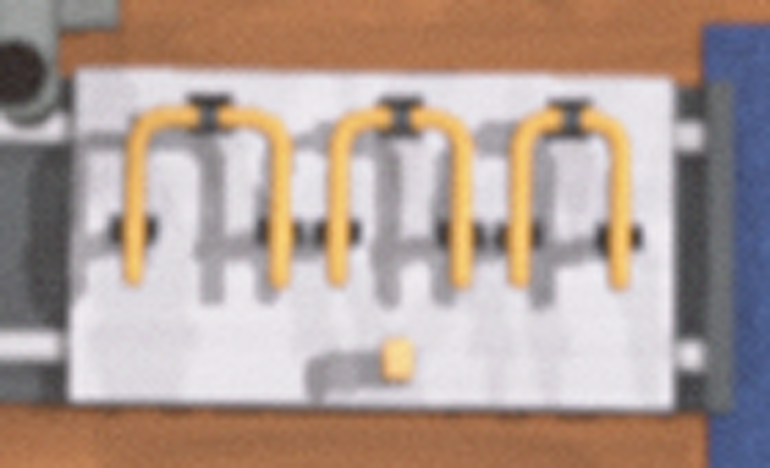

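View pics/c46.png

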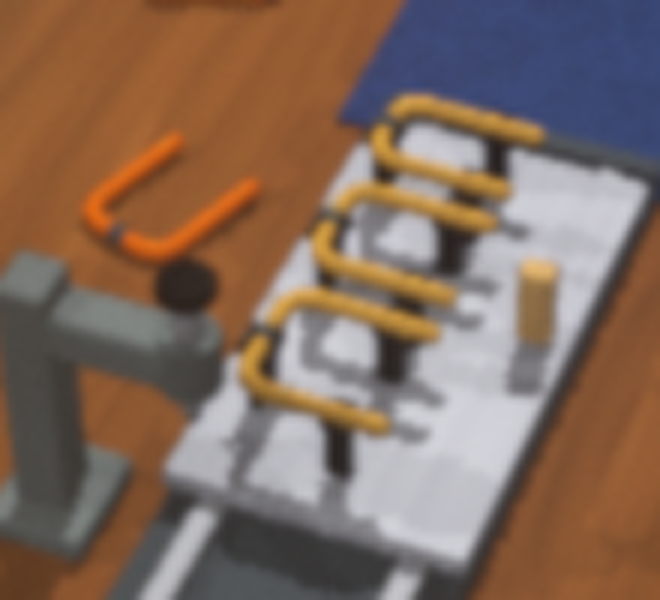

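```bash
python3 -c "
from h import *
print(env.finish_job()); print(env.get_state()['clock'])"
```

```text
the job is handed in; nothing more can be done
None
the job is handed in; nothing more can be done
```

I laid all three brass blanks in their cradles and punched them in order: large, medium, small. I then slid the carriage home against its right-hand stop and handed the job in at about 68 s. No verdict was reported.

**Seating:** The large and small blanks went in about 4° to 6° askew, so I nudged them straight with the closed fingertips. During the medium punch, after its own punch, the large blank's crown was knocked about 4 mm out of its trough. I pinched it back before the small punch.

**Punching:** Each press ran onto the hard stop, with the tool at 180.2–180.4 mm and 21–35 N. I pressed the large blank twice, because the cameras disagreed on the mark: the side view put it up to about 4 mm short of the tip, the top view at most 1 mm. I moved the carriage about 1 mm further before the second press.

**Last checks:**
- **Blanks:** In the top view all three marks sit over their troughs and the legs over their notches. The small blank is turned about 1° and the others less; the side view shows up to about 2.5°.
- **Carriage:** The final push against the stop read 49 N, so I take the carriage to be home. I could not read its joint value directly. Measured from that stop, the punch positions come out at about 0.0745, 0.158 and 0.232 m, against the given 0.075, 0.159 and 0.233 m.
- **Disagreements:** The first push home had stopped about 4 mm short. The two cameras also differ by 2–3 mm along the track throughout.
- **Robot and bystanders:** The arm ended clear of everything. The moves stayed clear of the pot, ring stand and jar, but I did not measure their positions again at the end.

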